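Load the demagnetiser tray and set its double knob

ROBOT

A 6-joint arm with a two-finger parallel gripper is mounted at the origin on the work surface. World frame = base frame: x ahead of the robot, y to its left, z up, the work surface at z = 0. Lengths are in mm, angles in rad, forces in N, time in s.
With the tool pointing down it reaches from about 350 to 975 mm from the base axis. Payload 7.1 kg.
Tool frame: the origin (TCP) lies at the very end of the fingers, on their centre line; the grasp point (between the pads) lies 19 mm behind it; y points along the fingers, x is the direction in which the jaws open and shut, and the axes are right-handed (so a half turn about y gives the same grasp; the last joint's range is limited). The gripper opens to 88 mm and grips with 3 to 60 N. Pads are 20 mm wide; open, the fingers measure 115 mm over their backs; the gripper's body (75 mm by 178 mm) begins 61 mm behind the grasp point.
Start: joints at [-1.311, 0.423, 1.63, -0, 1.089, -0.019], TCP at [172.02, -600.844, 222.675] pointing down, gripper open.
Joint ranges: [-3, 3], [-0.9, 2.11], [0.09, 2.58], [-1.31, 4.45], [0.11, 2.69], [-2.54, 2.54]. Speed limits (rad/s): [2.39, 2.39, 3.01, 3.14, 3.14, 3.14].

INTERFACE

Orientations are given as a rotation vector (axis times angle).
In Python, from workcell import ctrl gives the robot as it stands. The module is installed in compiled form; this text tells all that it offers.
- The arm moves only by the tool jog_arm, never from a script. Its argument "steps" is a list of rows, each an object with "turn": the turn, a rotation vector about the world's x, y, z scaled (see below), a list of three; "dp": the shift along the world's x, y, z scaled (see below), a list of three; "claw": the opening, from 0 (shut) to 1 (fully open). In form: [{"turn": [wx, wy, wz], "dp": [x, y, z], "claw": claw}, ...]. A call has 1 to 12 rows; each row is the pose to reach, as a shift and turn from the pose measured when the call began, turning the shorter way round; what a row does not reach only later rows make up. The controller multiplies each number of a shift by 80 mm and each number of a turn by pi rad. A row lasts 1/12 s, in which the tool goes at most 41.7 mm and 7.16 degrees, less where a joint would pass 70% of its speed; a pose out of reach is approached as far as the arm can. A call with a number of a shift or a turn outside -1 to 1 is refused whole. A call with a gripper value outside its range is refused whole. The fingers move at their own pace and stop on an object; the grip force is fixed at half the most. Time passes only in rows, so rows that repeat a pose let the fingers close. It gives the time, the measured TCP pose, the force and the opening at its end, in the units of the state.
- ctrl.get_obs(): the state, without advancing time (a new reading comes with each control period).
- ctrl.get_image(name): name is "scene" or "top" or "wrist"; returns a dict with "img" (400x640x3 uint8, red, green, blue), "range_z" (400x640 float32, mm along the optical axis (not along the pixel's ray), 0 where there is no reading), "fovy" (degrees; the focal length in pixels is half the picture's height over the tangent of half this angle, whatever the lens; pixels are square), "cx", "cy" (the principal point, pixels), "camera_from_world" (4x4, takes a point from world to camera coordinates); the wrist camera has in their place "hand_eye" (4x4, takes a point from camera to tool coordinates, whose origin is the TCP and whose axes are the tool frame's). Camera axes: x right, y down, z forward; pixel columns grow to the right and rows downward; lengths in mm; the calibration is good to about 2 mm. A picture is of the moment at which its call begins: read the wrist's pose just before it.
- ctrl.close_job(): hands the job in, once; it reports no verdict.
The state is a dict: "t": time; "qpos": joint angles; "qvel": joint speeds; "joint_torque": joint torques, N m; "ee_pos": TCP position; "orientation": TCP orientation; "ft_force": force on the tool from outside, world axes, zero at the start; "moment": the same for the moment, N m; "width": finger opening in mm.
Only numpy, scipy, OpenCV 4.12 (cv2) and the standard library are available. Lean on these libraries where they do the work, as an engineer would, in place of code of your own. Each camera call takes 0.05 s, during which the arm holds its last target.

TASK

Pack every press punch on the bench (bar, square and round ones; there may be four to six) into the tray on the demagnetiser, each standing shank-up with its base flat on the tray floor, and turn only the outer ring of the double knob until its white line points at the red tab, without turning the small inner knob. When the tray is loaded and the ring set, press the green start button right down and let it spring back. Leave the other tools on the bench where they are.

Things in the scene. Friction and masses are not known exactly. Their poses are not given: they have to be found in the camera images.
- tray_in (a point): Centre of the inner floor of the open aluminium tray fixed on top of the blue demagnetiser (150 x 170 mm, stands on the bench). The tray is 116 mm (its x) by 142 mm (its y) inside, with walls 3 mm thick and 20 mm high above the floor; the floor lies 48 mm above the bench; z up. The box does not move.
- ring_centre (a point): Centre of the OUTER ring of the double knob on the grey control box (box 200 x 120 mm, top face 60 mm above the bench, fixed). The outer ring is black, ribbed, 56 mm across and 20 mm tall, its underside 5 mm above the box top; this point is on the axis, half-way up it (75 mm above the bench). It turns about the vertical with a friction of about 0.06 N m and stays where left. z up; the x axis turns with the ring and points to its white line.
- ring_mark (a point): The white line on top of the outer ring, 24 mm from the axis.
- ring (a joint): Angle of the outer ring, rad; grows clockwise seen from above; range 0 to 4.71 with stops (at 0 and 4.71).
- inner_mark (a point): The blue mark on top of the INNER knob (aluminium, 22 mm across, standing on the same axis above the ring, its top 41 mm above the box top), 10 mm from the axis. The inner knob turns very easily if touched.
- inner (a joint): Angle of the inner knob, rad, clockwise from above, same zero as the ring.
- tab_tip (a point): Inner end of the red tab lying flush on the control box just outside the ring, 36 mm from the axis: the setting wanted. x axis radially outward.
- tab (a joint): Angle of the red tab, rad, same zero and sense as ring (ring and tab in line when the two values are equal). Cannot be moved by touch.
- start_top (a point): Top centre of the green start button (26 mm across) on the control box, 110 mm from the knob's axis. Spring loaded, moves straight down, 6 mm travel, 5 N at the bottom.
- start (a joint): Travel of the start button, m: 0 released, 0.006 fully down. A press counts from 0.004.
- bar0_c (a point): Dark steel bar punch: rectangular base 62 (x) x 42 (y) x 30 mm tall, with a bright steel square shank, 16 x 16 mm, sides parallel to the base's x and y, rising 40 mm from the middle of its top (70 mm tall in all, 0.3 to 0.8 kg). The point is on its axis, 35 mm above its underside; z runs up the shank. May be absent (None).
- bar1_c (a point): Brass coloured bar punch: rectangular base 62 (x) x 42 (y) x 30 mm tall, with a bright steel square shank, 16 x 16 mm, sides parallel to the base's x and y, rising 40 mm from the middle of its top (70 mm tall in all, 0.3 to 0.8 kg). The point is on its axis, 35 mm above its underside; z runs up the shank. May be absent (None).
- bar2_c (a point): Copper coloured bar punch: rectangular base 62 (x) x 42 (y) x 30 mm tall, with a bright steel square shank, 16 x 16 mm, sides parallel to the base's x and y, rising 40 mm from the middle of its top (70 mm tall in all, 0.3 to 0.8 kg). The point is on its axis, 35 mm above its underside; z runs up the shank. May be absent (None).
- square0_c (a point): Dark steel square punch: base 42 x 42 x 30 mm tall, with a bright steel square shank, 16 x 16 mm, sides parallel to the base's x and y, rising 40 mm from the middle of its top (70 mm tall in all, 0.3 to 0.8 kg). The point is on its axis, 35 mm above its underside; z runs up the shank. May be absent (None).
- square1_c (a point): Brass coloured square punch: base 42 x 42 x 30 mm tall, with a bright steel square shank, 16 x 16 mm, sides parallel to the base's x and y, rising 40 mm from the middle of its top (70 mm tall in all, 0.3 to 0.8 kg). The point is on its axis, 35 mm above its underside; z runs up the shank. May be absent (None).
- round0_c (a point): Dark steel round punch: base 42 mm in diameter, 30 mm tall, with a bright steel square shank, 16 x 16 mm, sides parallel to the base's x and y, rising 40 mm from the middle of its top (70 mm tall in all, 0.3 to 0.8 kg). The point is on its axis, 35 mm above its underside; z runs up the shank. May be absent (None).
- wrench: Bystander: 150 mm wrench lying among the punches, along its x; origin mid underside.
- hammer: Bystander: 280 mm hammer lying at the far side.
- oil: Bystander: small bottle, 130 mm tall, far side.
- batten: Bystander: wooden batten 45 x 240 x 30 mm, far side.
- pulley: Bystander: stepped aluminium pulley, 64 mm across, 44 mm tall, near the robot.
- sleeve: Bystander: steel sleeve 44 mm across, 50 mm tall, near the robot.
- driver: Bystander: 200 mm screwdriver lying near the robot.
There are look-alikes about, which are no part of the job. What is shaped like the part that bears bar2_c but pink or turquoise is not meant.

How it is judged (in metres and radians):
On the way, in this order (a step that is already met when the one before it is completed fails the run):
1. every punch stands flat in the tray and the ring's white line points at the red tab (in either order) (x of bar0_c in the frame of tray_in between -0.045 and 0.045 m and y of bar0_c in the frame of tray_in between -0.06 and 0.06 m and z of bar0_c in the frame of tray_in between 0.031 and 0.039 m and angle between each of bar0_c, bar1_c, bar2_c, square0_c, square1_c, round0_c's own z axis and vertical below 0.1 rad and linear speed of each of bar0, bar1, bar2, square0, square1, round0 below 0.02 m/s and x of bar1_c in the frame of tray_in between -0.045 and 0.045 m and y of bar1_c in the frame of tray_in between -0.06 and 0.06 m and z of bar1_c in the frame of tray_in between 0.031 and 0.039 m and x of bar2_c in the frame of tray_in between -0.045 and 0.045 m and y of bar2_c in the frame of tray_in between -0.06 and 0.06 m and z of bar2_c in the frame of tray_in between 0.031 and 0.039 m and x of square0_c in the frame of tray_in between -0.045 and 0.045 m and y of square0_c in the frame of tray_in between -0.06 and 0.06 m and z of square0_c in the frame of tray_in between 0.031 and 0.039 m and x of square1_c in the frame of tray_in between -0.045 and 0.045 m and y of square1_c in the frame of tray_in between -0.06 and 0.06 m and z of square1_c in the frame of tray_in between 0.031 and 0.039 m and x of round0_c in the frame of tray_in between -0.045 and 0.045 m and y of round0_c in the frame of tray_in between -0.06 and 0.06 m and z of round0_c in the frame of tray_in between 0.031 and 0.039 m and angle between the x axis of ring_mark and the x axis of tab_tip, either way round below 0.14 rad and horizontal distance between ring_mark and tab_tip below 0.03 m), for 0.2 s.
2. then the start button is pressed down (value of joint start above 0.004 m), for 0.05 s.
At the end, for the whole second after the job is handed in: Every punch present stands upright (within 0.1 rad) with its base on the tray floor (within 4 mm) and at rest, the ring's white line within 0.14 rad of the red tab, the inner knob within about 0.2 rad of its start, and the button released (all of step 1 and distance of inner_mark from where it was at the start of the episode below 0.002 m and value of joint start below 0.0015 m); the robot touches nothing.
It fails at once if the inner knob is turned by more than about 0.25 rad (distance of inner_mark from where it was at the start of the episode above 0.0025 m).
It fails at once if another tool on the bench is pushed more than 5 cm (distance of any of wrench, hammer, oil, batten, pulley, sleeve, driver from where it was at the start of the episode above 0.05 m).
Of bar0, bar1, bar2, square0, square1, round0 only 4 to 6 are there at a start; the rules pass over those that are not, and their reading is None.
At some moment in a run one of bar0, bar1, bar2, square0, square1, round0 may be knocked a few centimetres aside while the robot is not near it.
It also fails if it takes over 210 s, if anything falls off the work surface, if the arm or the gripper's body presses on something with over 40 N, if the wrist force passes 120 N, or if a joint passes its speed limit or range.

## Working session

There is one attempt and no reset: what is moved stays moved. The work goes in short steps, Python scripts to look and compute and a tool call to move; the robot and the scene stay as the last step left them, time stands still between calls to the robot, and variables do not carry over. Pictures are saved under pics/ and viewed, and the job is handed in when it is done.

Besides the shell and the picture viewer there is one more tool, called after ">>>" as name(argument=value, ...) on one line, values as JSON. jog_arm: Moves the arm, as the interface text tells. Its arguments: {"type":"object","properties":{"steps":{"type":"array","items":{"type":"object","properties":{"turn":{"type":"array","items":{"type":"number"}},"dp":{"type":"array","items":{"type":"number"}},"claw":{"type":"number"}}}}},"required":["steps"]}

```bash
mkdir -p pics
cat > h.py <<'E'
import numpy as np, cv2
from workcell import ctrl
from scipy.spatial.transform import Rotation as R
def grab(name,fn=None):
    o=ctrl.get_obs(); d=ctrl.get_image(name)
    if fn: cv2.imwrite('pics/'+fn,cv2.cvtColor(d['img'],cv2.COLOR_RGB2BGR))
    if name=='wrist':
        T=np.eye(4);T[:3,:3]=R.from_rotvec(o['orientation']).as_matrix();T[:3,3]=o['ee_pos']
        d['wfc']=T@np.array(d['hand_eye'])
    else: d['wfc']=np.linalg.inv(np.array(d['camera_from_world']))
    d['f']=d['img'].shape[0]/2/np.tan(np.radians(d['fovy'])/2)
    np.savez(''+name+'.npz',img=d['img'],rz=d['range_z'],wfc=d['wfc'],f=d['f'],cx=d['cx'],cy=d['cy'])
    return d
def load(name):
    z=np.load(''+name+'.npz'); return dict(img=z['img'],range_z=z['rz'],wfc=z['wfc'],f=float(z['f']),cx=float(z['cx']),cy=float(z['cy']))
def ray(d,u,v,z):
    c=np.array([(u-d['cx'])/d['f'],(v-d['cy'])/d['f'],1.]); w=d['wfc'][:3,:3]@c; o=d['wfc'][:3,3]
    return o+w*(z-o[2])/w[2]
def cloud(d):
    rz=d['range_z'];h,w=rz.shape
    u,v=np.meshgrid(np.arange(w),np.arange(h))
    p=np.stack([(u-d['cx'])/d['f']*rz,(v-d['cy'])/d['f']*rz,rz,np.ones_like(rz)],-1)@d['wfc'].T
    p=p[...,:3];p[rz<=0]=np.nan;return p
def proj(d,p):
    c=np.linalg.inv(d['wfc'])@np.append(p,1); return c[0]/c[2]*d['f']+d['cx'],c[1]/c[2]*d['f']+d['cy']
E
python3 - <<'E'
from h import *
for n in ['scene','top','wrist']:
    d=grab(n,n+'0.png'); print(n,d['fovy'],d['f'],d['cx'],d['cy'],np.round(d['wfc'],3).tolist())
o=ctrl.get_obs(); print({k:np.round(v,3).tolist() for k,v in o.items()})
E
```

```text
scene 42.24450563868445 517.7133473758042 323.4718528998181 200.78148850011615 [[-0.743, 0.544, -0.389, 1126.57], [0.669, 0.592, -0.449, 648.597], [-0.014, -0.595, -0.804, 1259.927], [0.0, 0.0, 0.0, 1.0]]
top 55.973535149746624 376.35495371173374 323.0088010370433 198.48889511075092 [[-0.008, -0.985, 0.174, 390.372], [-1.0, 0.005, -0.02, 10.019], [0.019, -0.174, -0.984, 881.69], [0.0, 0.0, 0.0, 1.0]]
wrist 67.92714832595266 296.9192019334636 319.67082962388315 200.60579641871377 [[0.274, -0.918, -0.288, 251.192], [-0.962, -0.262, -0.082, -578.286], [0.0, 0.299, -0.954, 382.971], [0.0, 0.0, 0.0, 1.0]]
{'t': 0.15, 'qpos': [-1.311, 0.424, 1.63, 0.0, 1.089, -0.019], 'qvel': [0.001, -0.002, -0.003, -0.001, 0.0, 0.0], 'joint_torque': [-0.0, -54.498, -27.392, 0.064, 0.02, -0.0], 'ee_pos': [171.929, -600.479, 222.121], 'orientation': [-1.328, 1.002, -1.001], 'ft_force': [0.225, 0.023, 0.012], 'moment': [0.006, -0.042, -0.014], 'width': 87.362}
```

View pics/scene0.png

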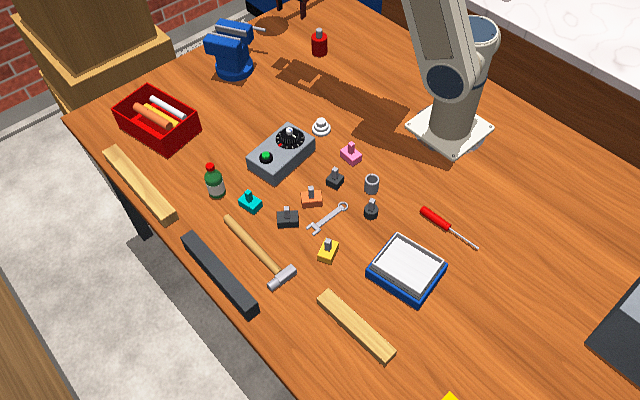

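View pics/top0.png

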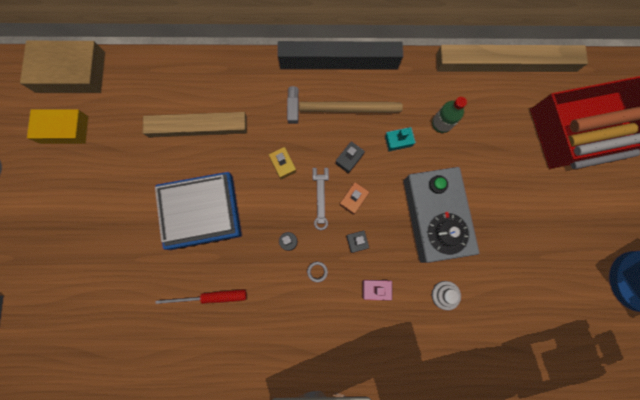

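View pics/wrist0.png

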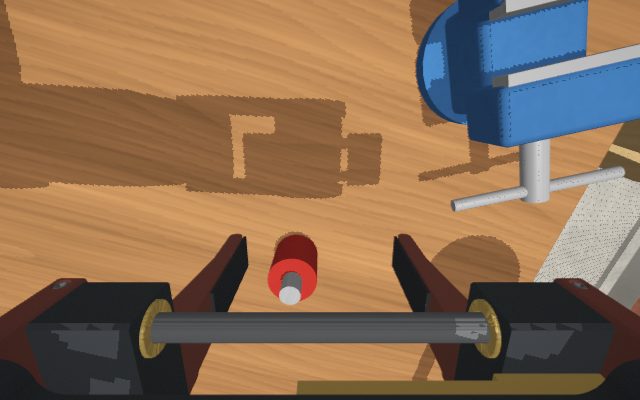

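Top view: dark bar (350,156), brass (283,162), copper (354,198), dark square (358,241) and dark round (288,241). The pink (378,290) and turquoise (400,138) ones are look-alikes. The tray is at (196,211) and the knob at (449,232). Next I'll take enlarged crops and rough measurements.

Run:
```python
from h import *
a=load('top');b=load('scene')
c=cv2.resize(a['img'][130:310,260:480],None,fx=3.6,fy=3.3,interpolation=cv2.INTER_CUBIC)[:, :, ::-1]
cv2.imwrite('pics/c1.png',c[:600,:800])
c=cv2.resize(b['img'][110:270,230:390],None,fx=3.7,fy=3.7,interpolation=cv2.INTER_CUBIC)[:, :, ::-1]
cv2.imwrite('pics/c2.png',c)
for d,n in((a,'top'),(b,'scene')):
    p=cloud(d)
    pts={'top':dict(bar0=(350,151),brass=(281,159),copper=(355,195),sq=(360,239),rd=(287,239),tray=(196,211),box=(430,250),ring=(462,246),inner=(455,232),table=(320,330),btn=(439,184)),
      'scene':dict(bar0=(287,209),brass=(328,241),copper=(311,188),sq=(336,170),rd=(372,201),tray=(406,262),box=(262,165))}[n]
    for k,(u,v) in pts.items(): print(n,k,np.round(p[v,u],1), np.round(np.nanmax(p[v-3:v+4,u-3:u+4,2]),1))
```

```text
top bar0 [641.9 -67.6  70.5] 71.9
top brass [623.6  86.6  70.9] 73.5
top copper [541.  -76.2  72.9] 73.5
top sq [445.1 -85.   71.3] 72.5
top rd [446.1  71.7  71.6] 72.2
top tray [511.4 276.6  46.2] 50.5
top box [ 420.9 -237.9   61.4] 62.9
top ring [ 429.  -308.6   61.4] 84.6
top inner [ 456.3 -280.9  100.2] 103.6
top table [247.4   1.6   0.3] 3.2
top btn [ 562.8 -259.5   82.9] 85.1
scene bar0 [646.4 -63.8  71.9] 74.5
scene brass [629.6  89.8  65. ] 74.3
scene copper [546.9 -74.6  71.8] 73.9
scene sq [nan nan nan] 77.9
scene rd [448.1  77.   68.8] 75.6
scene tray [512.4 270.8  46.5] 56.4
scene box [ 591.4 -251.8   57.1] 68.1
```

View pics/c1.png

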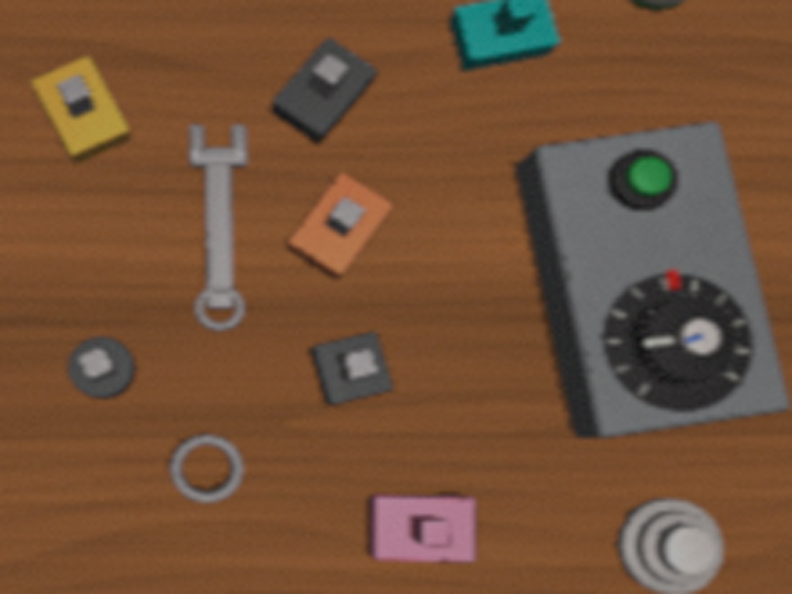

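View pics/c2.png

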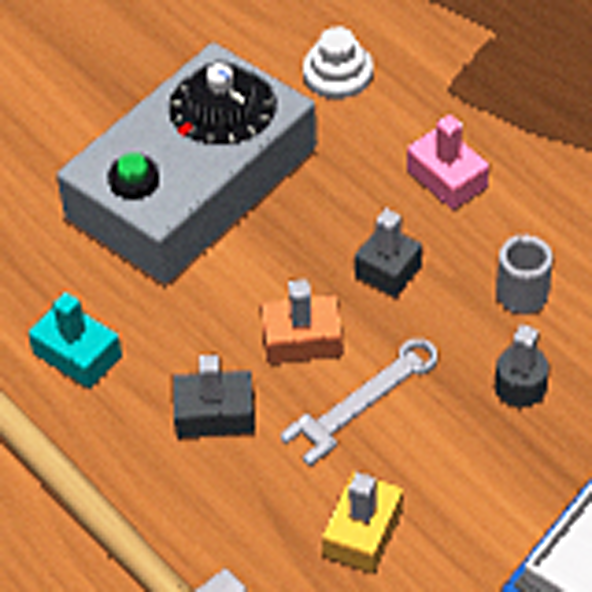

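```bash
cat > meas.py <<'E'
from h import *
def measure(d,xy,zs=70,zb=30,r=55,dz=0):
    p=cloud(d); near=np.hypot(p[...,0]-xy[0],p[...,1]-xy[1])<r
    out=[]
    for lo,hi,z in((zs-9,zs+9,zs),(zb-9,zb+9,zb)):
        m=(near&(p[...,2]>lo)&(p[...,2]<hi)).astype(np.uint8)
        if z==zs: m&=(np.hypot(p[...,0]-xy[0],p[...,1]-xy[1])<20).astype(np.uint8)
        n,l,s,c=cv2.connectedComponentsWithStats(m)
        if n<2: out.append(None);continue
        k=1+np.argmax(s[1:,4]); vv,uu=np.nonzero(l==k)
        zz=np.median(p[vv,uu,2])
        w=np.array([ray(d,u,v,z)[:2] for u,v in zip(uu,vv)],np.float32)
        (c,sz,a)=cv2.minAreaRect(w)
        if sz[0]<sz[1]: a+=90;sz=sz[::-1]
        out.append((np.round(c,1).tolist(),np.round(w.mean(0),1).tolist(),np.round(sz,1).tolist(),round((a+90)%180-90,1),round(float(zz),1),len(w)))
    return out
if __name__=='__main__':
    C=dict(bar0=(643,-66),brass=(626,88),copper=(543,-76),sq=(445,-85),rd=(446,73))
    for n in('top','scene'):
        d=load(n)
        for k,xy in C.items(): print(n,k,*measure(d,xy),sep='\n   ')
E
python3 meas.py
```

```text
top
   bar0
   ([642.2, -71.4], [642.2000122070312, -71.4000015258789], [18.4, 15.8], -36.8, 70.1, 58)
   ([642.1, -71.6], [640.2000122070312, -71.0], [64.0, 42.3], -38.3, 30.3, 389)
top
   brass
   ([628.2, 87.2], [628.2999877929688, 87.0999984741211], [18.5, 15.0], 26.2, 69.9, 55)
   ([628.2, 87.4], [626.2999877929688, 87.0], [63.6, 40.9], 26.4, 30.2, 395)
top
   copper
   ([543.4, -79.9], [543.5, -80.0], [16.8, 15.8], -34.8, 70.1, 57)
   ([543.2, -79.7], [542.2999877929688, -79.19999694824219], [63.4, 41.7], -35.2, 30.2, 414)
top
   sq
   ([443.0, -85.1], [443.0, -85.0999984741211], [16.7, 15.5], -76.5, 69.7, 59)
   ([443.2, -85.2], [442.5, -84.30000305175781], [42.6, 41.8], -75.7, 30.0, 283)
top
   rd
   ([444.8, 72.6], [444.79998779296875, 72.5999984741211], [16.4, 15.9], 21.5, 70.0, 60)
   ([444.5, 72.6], [444.29998779296875, 71.5999984741211], [40.4, 39.9], 26.7, 30.2, 202)
scene
   bar0
   ([646.6, -66.0], [646.5, -67.5999984741211], [21.7, 14.1], 50.6, 68.3, 31)
   ([646.1, -66.8], [647.2999877929688, -66.0999984741211], [60.3, 47.1], -38.9, 28.7, 246)
scene
   brass
   ([632.6, 91.1], [632.5, 90.5999984741211], [20.5, 17.4], 24.9, 68.0, 42)
   ([632.7, 91.3], [636.2000122070312, 95.0], [65.9, 43.3], 26.1, 28.9, 242)
scene
   copper
   ([547.1, -76.6], [547.2999877929688, -76.4000015258789], [22.1, 14.6], 49.0, 68.1, 33)
   ([547.6, -75.2], [548.4000244140625, -75.0], [61.8, 47.9], -36.6, 28.4, 228)
scene
   sq
   ([447.6, -81.0], [447.3999938964844, -81.4000015258789], [20.9, 19.0], 10.0, 68.0, 32)
   ([447.4, -81.2], [449.79998779296875, -78.4000015258789], [46.3, 44.6], 14.9, 28.0, 132)
scene
   rd
   ([449.3, 76.3], [448.8999938964844, 76.5999984741211], [22.1, 15.7], 23.2, 67.6, 37)
   ([451.9, 78.2], [452.5, 78.69999694824219], [43.4, 38.0], 45.4, 27.8, 110)
```

>>> jog_arm(steps=[{"dp": [1, 1, 0.8], "turn": [0, 0, 0], "claw": 1}, {"dp": [1, 1, 0.8], "turn": [0, 0, 0], "claw": 1}, {"dp": [1, 1, 0.8], "turn": [0, 0, 0], "claw": 1}, {"dp": [1, 1, 0.8], "turn": [0, 0, 0], "claw": 1}, {"dp": [1, 1, 0.8], "turn": [0, 0, 0], "claw": 1}])

```text
t: 0.57
ee_pos: [253.5, -519.9, 287.6]
orientation: [-1.33, 0.998, -1.0]
ft_force: [-0.7, -0.0, -0.7]
width: 87.7
```

>>> jog_arm(steps=[{"dp": [1, 1, 0.8], "turn": [0, 0, 0], "claw": 1}, {"dp": [1, 1, 0.8], "turn": [0, 0, 0], "claw": 1}, {"dp": [1, 1, 0.8], "turn": [0, 0, 0], "claw": 1}, {"dp": [1, 1, 0.8], "turn": [0, 0, 0], "claw": 1}, {"dp": [1, 1, 0.8], "turn": [0, 0, 0], "claw": 1}])

```text
t: 0.98
ee_pos: [334.4, -439.9, 352.3]
orientation: [-1.332, 0.995, -1.0]
ft_force: [0.2, -0.5, -0.1]
width: 87.7
```

>>> jog_arm(steps=[{"dp": [0.5, 1, 0], "turn": [0, 0, 0], "claw": 1}, {"dp": [0.5, 1, 0], "turn": [0, 0, 0], "claw": 1}, {"dp": [0.5, 1, 0], "turn": [0, 0, 0], "claw": 1}, {"dp": [0.5, 1, 0], "turn": [0, 0, 0], "claw": 1}, {"dp": [0.5, 1, 0], "turn": [0, 0, 0], "claw": 1}])

```text
t: 1.4
ee_pos: [373.5, -361.0, 351.1]
orientation: [-1.332, 0.996, -0.999]
ft_force: [0.2, -0.5, -0.1]
width: 87.6
```

>>> jog_arm(steps=[{"dp": [0.5, 1, 0], "turn": [0, 0, 0], "claw": 1}, {"dp": [0.5, 1, 0], "turn": [0, 0, 0], "claw": 1}, {"dp": [0.5, 1, 0], "turn": [0, 0, 0], "claw": 1}, {"dp": [0.5, 1, 0], "turn": [0, 0, 0], "claw": 1}, {"dp": [0.5, 1, 0], "turn": [0, 0, 0], "claw": 1}])

```text
t: 1.82
ee_pos: [413.0, -282.5, 350.6]
orientation: [-1.333, 0.997, -0.999]
ft_force: [-0.1, -0.3, -0.7]
width: 87.3
```

Run:
```python
from h import *
d=grab('wrist','w1.png'); print(ctrl.get_obs()['ee_pos'])
import shutil;shutil.copy('wrist.npz','w1.npz')
```

```text
[ 412.82284544 -282.69670032  350.7518201 ]
```

View pics/w1.png

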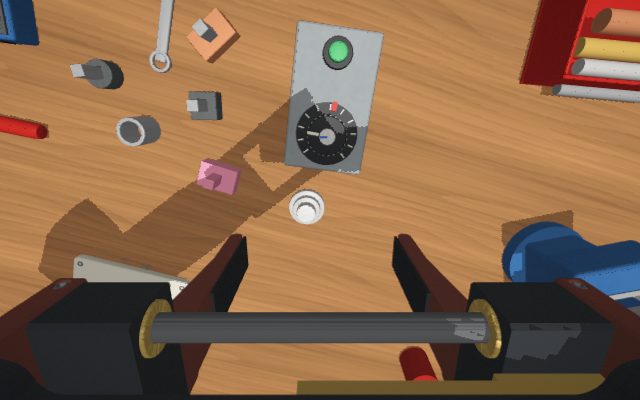

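The wrist view has the knob at (326,134), red tab (335,106), button (338,51), copper (212,34), dark square (204,105) and round (98,75).

Run:
```python
from h import *
from meas import measure
d=load('w1');
for k,xy in dict(copper=(545,-78),sq=(445,-83),rd=(446,73)).items(): print(k,*measure(d,xy),sep='\n  ')
def cen(m): 
    n,l,s,c=cv2.connectedComponentsWithStats(m.astype(np.uint8)); k=1+np.argmax(s[1:,4]); return c[k],s[k]
for n,x in(('top',(400,480,160,270)),('scene',(240,320,115,190)),('w1',(280,385,15,180))):
    d=load(n); p=cloud(d); im=d['img'].astype(int); r,g,b=im[...,0],im[...,1],im[...,2]
    roi=np.zeros(r.shape,bool); roi[x[2]:x[3],x[0]:x[1]]=1
    c,s=cen(roi&(r>150)&(g<90)&(b<90)); print(n,'tab',c.round(1),s[4],ray(d,*c,60).round(1))
    c,s=cen(roi&(g>90)&(r<g-40)&(b<g-30)); print('btn',c.round(1),s[4],'z',np.nanmedian(p[int(c[1])-2:int(c[1])+3,int(c[0])-2:int(c[0])+3,2]).round(1),ray(d,*c,83).round(1))
    m=roi&(p[...,2]>96)&(p[...,2]<107); c,s=cen(m); print('inner',c.round(1),s[4],'z',np.nanmedian(p[...,2][m]).round(1),ray(d,*c,101).round(1))
    # ring top disc
    m=roi&(p[...,2]>80)&(p[...,2]<90)&(np.hypot(p[...,0]-457,p[...,1]+283)<45)
    vv,uu=np.nonzero(m); w=np.array([ray(d,u,v,85)[:2] for u,v in zip(uu,vv)],np.float32); print('ring',cv2.minEnclosingCircle(w),len(w))
    m2=m&(im.min(-1)>130); vv,uu=np.nonzero(m2);
    print('line',len(vv),np.array([ray(d,u,v,85)[:2] for u,v in zip(uu,vv)]).mean(0).round(1) if len(vv) else None)
d=load('w1')
cv2.imwrite('pics/c3.png',cv2.resize(d['img'][80:180,270:390],None,fx=5,fy=5,interpolation=cv2.INTER_CUBIC)[:,:,::-1])
```

```text
copper
  ([544.5, -82.6], [544.5, -82.5], [18.1, 16.8], 54.7, 68.5, 198)
  ([544.1, -82.9], [544.2000122070312, -84.69999694824219], [61.8, 43.4], -35.2, 28.5, 1187)
sq
  ([444.5, -88.2], [444.70001220703125, -88.19999694824219], [18.1, 14.8], -73.8, 68.3, 153)
  ([445.1, -87.7], [446.1000061035156, -90.5], [43.8, 41.1], -73.8, 28.5, 611)
rd
  ([446.7, 68.3], [446.70001220703125, 68.30000305175781], [20.9, 16.7], -69.6, 67.9, 201)
  ([446.9, 67.1], [447.3999938964844, 64.80000305175781], [41.3, 40.4], -79.6, 28.2, 539)
top tab [446.5 213.5] 8 [ 500.8 -279.8   60. ]
btn [440.1 182.8] 94 z 82.4 [ 565.5 -262.    83. ]
inner [454.4 231.5] 86 z 100.8 [ 457.3 -279.4  101. ]
ring ((457.5090026855469, -279.1357421875), 29.115903854370117) 463
line 8 [ 455.1 -258.5]
scene tab [279.5 144.5] 8 [ 500.1 -279.1   60. ]
btn [265.2 154.3] 49 z 81.1 [ 569.5 -259.6   83. ]
inner [288.8 129.5] 28 z 99.2 [ 460.5 -276.9  101. ]
ring ((461.64398193359375, -275.9647521972656), 30.008413314819336) 146
line 9 [ 458.1 -261.5]
w1 tab [332. 110.] 1 [ 493.7 -279.4   60. ]
btn [338.  51.] 329 z 80.5 [ 566.3 -264.4   83. ]
inner [326.8 136.4] 198 z 99.5 [ 458.8 -280.8  101. ]
ring ((458.81878662109375, -280.78472900390625), 28.482227325439453) 1053
line 37 [ 460.3 -264.5]
```

View pics/c3.png

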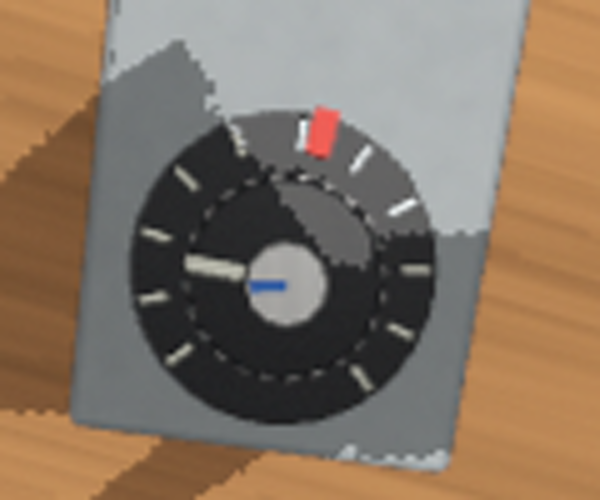

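Run:
```python
from h import *
d=load('w1')
c=np.array([458.8,-280.8])
for n,u,v,z in(('l1',307.4,132.6,85),('l2',319,134.4,85),('tab',334.6,106.4,60),('tabin',334,111,60),('tabout',335.5,101.5,60),('blue',320.5,137.3,101)):
    p=ray(d,u,v,z)[:2]-c; print(n,p.round(1),np.hypot(*p).round(1),np.degrees(np.arctan2(p[1],p[0])).round(1))
p=cloud(d)
print([p[134,u].round(1) for u in(308,312,316)],p[70,330],p[106,334])
d=load('top');c=np.array([457.4,-279.3]);p=ray(d,446.5,213.5,60)[:2]-c;print(p,np.degrees(np.arctan2(p[1],p[0])))
d=load('scene');c=np.array([461.,-276.5]);p=ray(d,279.5,144.5,60)[:2]-c;print(p,np.degrees(np.arctan2(p[1],p[0])))
# tray
for n in('top','scene'):
    d=load(n);p=cloud(d)
    for lo,hi,z,nm in((60,76,68,'rim'),(40,52,48,'floor')):
        m=((p[...,2]>lo)&(p[...,2]<hi)&(np.abs(p[...,0]-512)<130)&(np.abs(p[...,1]-274)<130)).astype(np.uint8)
        nn,l,s,cc=cv2.connectedComponentsWithStats(m);k=1+np.argmax(s[1:,4]);vv,uu=np.nonzero(l==k)
        w=np.array([ray(d,u,v,z)[:2] for u,v in zip(uu,vv)],np.float32);print(n,nm,cv2.minAreaRect(w),len(w),np.median(p[vv,uu,2]))
    im=d['img'].astype(int);
```

```text
l1 [-3.8 26.8] 27.1 98.2
l2 [-1.7 10.5] 10.6 99.1
tab [40.8 -0.8] 40.8 -1.1
tabin [34.4 -1.9] 34.5 -3.1
tabout [47.6 -0.1] 47.6 -0.1
blue [-3.5  7.9] 8.6 114.0
[array([ 453.2, -255.3,   83.9]), array([ 454.8, -260.7,   83.8]), array([ 456.4, -266.1,   84.7])] [ 544.41641843 -261.16552965   58.19814611] [ 499.84568495 -280.62922545   59.74473721]
[43.42167495 -0.4555441 ] -0.6010776087313592
[39.14524258 -2.57624047] -3.7653400232646215
top rim ((515.5413208007812, 276.13153076171875), (123.2440414428711, 150.04293823242188), 10.400248527526855) 547 67.31470306367476
top floor ((517.4093017578125, 280.67742919921875), (114.48548889160156, 139.9598846435547), 10.437990188598633) 3178 48.289769696188614
scene rim ((519.0980834960938, 279.04974365234375), (126.19670867919922, 149.32078552246094), 10.36489200592041) 386 65.210416662743
scene floor ((509.6836242675781, 274.0819091796875), (110.51934814453125, 140.48094177246094), 10.316939353942871) 1826 46.93586540911531
```

```bash
cat >> h.py <<'E'
def st():
    o=ctrl.get_obs(); M=R.from_rotvec(o['orientation']).as_matrix()
    yaw=np.degrees(np.arctan2(M[1,0],M[0,0]))
    print('t',round(o['t'],2),'tcp',np.round(o['ee_pos'],1),'jawyaw',round(yaw,1),'tilt',np.round(M[:,1],3),'q',np.round(o['qpos'],2),'w',round(float(o['width']),1),'F',np.round(o['ft_force'],1))
    return o,yaw
E
python3 -c "
from h import *
st()"
```

```text
t 1.87 tcp [ 412.8 -282.7  350.8] jawyaw -73.8 tilt [-0.001 -0.003 -1.   ] q [-0.62  0.1   1.76 -0.    1.28  0.67] w 88.0 F [ 1.1 -0.5 -0. ]
```

>>> jog_arm(steps=[{"dp": [0.575, 0.024, -0.9], "turn": [0, 0, 0.472], "claw": 1}, {"dp": [0.575, 0.024, -0.9], "turn": [0, 0, 0.472], "claw": 1}, {"dp": [0.575, 0.024, -0.9], "turn": [0, 0, 0.472], "claw": 1}, {"dp": [0.575, 0.024, -0.9], "turn": [0, 0, 0.472], "claw": 1}, {"dp": [0.575, 0.024, -0.9], "turn": [0, 0, 0.472], "claw": 1}, {"dp": [0.575, 0.024, -0.9], "turn": [0, 0, 0.472], "claw": 1}, {"dp": [0.575, 0.024, -0.9], "turn": [0, 0, 0.472], "claw": 1}, {"dp": [0.575, 0.024, -0.9], "turn": [0, 0, 0.472], "claw": 1}, {"dp": [0.575, 0.024, -0.9], "turn": [0, 0, 0.472], "claw": 1}, {"dp": [0.575, 0.024, -0.9], "turn": [0, 0, 0.472], "claw": 1}, {"dp": [0.575, 0.024, -0.9], "turn": [0, 0, 0.472], "claw": 1}, {"dp": [0.575, 0.024, -0.9], "turn": [0, 0, 0.472], "claw": 1}])

```text
t: 2.87
ee_pos: [458.0, -282.9, 278.5]
orientation: [-1.567, -0.158, 0.154]
ft_force: [-0.2, 0.1, -0.2]
width: 87.9
```

Run:
```python
from h import *
st();d=grab('wrist','w2.png')
import shutil;shutil.copy('wrist.npz','w2.npz')
p=cloud(d)
m=(p[...,2]>96)&(p[...,2]<107)&(np.hypot(p[...,0]-459,p[...,1]+280)<20); vv,uu=np.nonzero(m);print(len(vv),np.median(p[...,2][m]),ray(d,uu.mean(),vv.mean(),101))
```

```text
t 2.87 tcp [ 458.  -282.9  278.5] jawyaw 11.4 tilt [ 0.003 -0.001 -1.   ] q [-0.58  0.23  1.77  0.    1.14 -0.77] w 87.9 F [-0.2  0.1 -0.2]
262 99.4189211870368 [ 457.8397924  -279.97457023  101.        ]
```

View pics/w2.png

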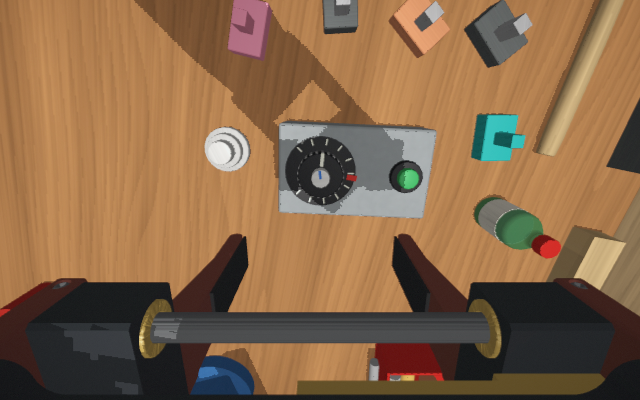

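>>> jog_arm(steps=[{"dp": [0, 0.03, -1], "turn": [0, 0, 0], "claw": 1}, {"dp": [0, 0.03, -1], "turn": [0, 0, 0], "claw": 1}, {"dp": [0, 0.03, -1], "turn": [0, 0, 0], "claw": 1}, {"dp": [0, 0.03, -1], "turn": [0, 0, 0], "claw": 1}])

```text
t: 3.25
ee_pos: [456.4, -280.9, 197.2]
orientation: [-1.564, -0.157, 0.159]
ft_force: [1.3, 0.2, 0.5]
width: 87.8
```

>>> jog_arm(steps=[{"dp": [0, 0, -1], "turn": [0, 0, 0], "claw": 1}, {"dp": [0, 0, -1], "turn": [0, 0, 0], "claw": 1}, {"dp": [0, 0, -1], "turn": [0, 0, 0], "claw": 1}, {"dp": [0, 0, -1], "turn": [0, 0, 0], "claw": 1}])

```text
t: 3.58
ee_pos: [456.3, -281.5, 117.9]
orientation: [-1.563, -0.154, 0.159]
ft_force: [-0.0, -0.4, 1.0]
width: 87.6
```

Run:
```python
from h import *
st();d=grab('wrist','w3.png')
p=cloud(d)
m=(p[...,2]>96)&(p[...,2]<107)&(np.hypot(p[...,0]-459,p[...,1]+280)<16); vv,uu=np.nonzero(m);print(len(vv),np.median(p[...,2][m]),ray(d,uu.mean(),vv.mean(),101))
```

```text
t 3.58 tcp [ 456.3 -281.5  117.9] jawyaw 11.4 tilt [-0.003  0.002 -1.   ] q [-0.57  0.45  1.89 -0.    0.81 -0.77] w 87.6 F [-0.  -0.4  1. ]
807 99.53488528411617 [ 457.8103982  -279.11394059  101.        ]
```

View pics/w3.png

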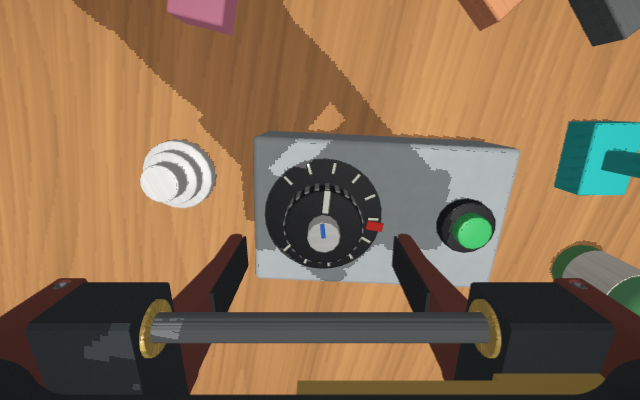

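>>> jog_arm(steps=[{"dp": [0.02, 0.022, -0.3], "turn": [0, 0, 0], "claw": 1}, {"dp": [0.02, 0.022, -0.61], "turn": [0, 0, 0], "claw": 1}, {"dp": [0.02, 0.022, -0.61], "turn": [0, 0, 0], "claw": 1}, {"dp": [0.02, 0.022, -0.61], "turn": [0, 0, 0], "claw": 1}, {"dp": [0.02, 0.022, -0.61], "turn": [0, 0, 0], "claw": 0.5}, {"dp": [0.02, 0.022, -0.61], "turn": [0, 0, 0], "claw": 0.5}, {"dp": [0.02, 0.022, -0.61], "turn": [0, 0, 0], "claw": 0.5}, {"dp": [0.02, 0.022, -0.61], "turn": [0, 0, 0], "claw": 0.5}, {"dp": [0.02, 0.022, -0.61], "turn": [0, 0, 0], "claw": 0.5}, {"dp": [0.02, 0.022, -0.61], "turn": [0, 0, 0], "claw": 0.5}])

```text
t: 4.47
ee_pos: [458.6, -280.6, 71.1]
orientation: [-1.565, -0.157, 0.158]
ft_force: [-4.9, -0.7, 7.4]
width: 55.1
```

>>> jog_arm(steps=[{"dp": [0, 0, 0], "turn": [0, 0, -0.03], "claw": 0.5}, {"dp": [0, 0, 0], "turn": [0, 0, -0.06], "claw": 0.5}, {"dp": [0, 0, 0], "turn": [0, 0, -0.09], "claw": 0.5}, {"dp": [0, 0, 0], "turn": [0, 0, -0.12], "claw": 0.5}, {"dp": [0, 0, 0], "turn": [0, 0, -0.15], "claw": 0.5}, {"dp": [0, 0, 0], "turn": [0, 0, -0.18], "claw": 0.5}, {"dp": [0, 0, 0], "turn": [0, 0, -0.21], "claw": 0.5}, {"dp": [0, 0, 0], "turn": [0, 0, -0.24], "claw": 0.5}, {"dp": [0, 0, 0], "turn": [0, 0, -0.278], "claw": 0.5}, {"dp": [0, 0, 0], "turn": [0, 0, -0.278], "claw": 0.5}, {"dp": [0, 0, 0], "turn": [0, 0, -0.278], "claw": 0.5}])

```text
t: 5.38
ee_pos: [458.2, -280.5, 71.2]
orientation: [-1.506, 0.526, -0.522]
ft_force: [-2.6, 0.2, 2.0]
width: 55.5
```

Run:
```python
from h import *
st();d=grab('wrist','w4.png')
```

```text
t 5.38 tcp [ 458.2 -280.5   71.2] jawyaw -38.4 tilt [-0.002  0.001 -1.   ] q [-0.57  0.52  1.91 -0.    0.71  0.1 ] w 55.5 F [-2.6  0.2  2. ]
```

View pics/w4.png

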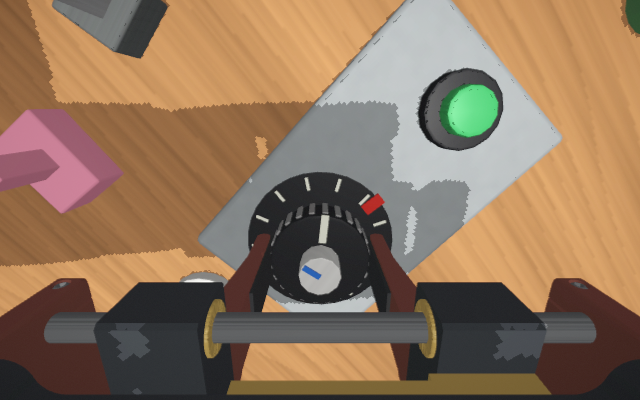

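>>> jog_arm(steps=[{"dp": [0, 0, 0], "turn": [0, 0, -0.03], "claw": 0.5}, {"dp": [0, 0, 0], "turn": [0, 0, -0.06], "claw": 0.5}, {"dp": [0, 0, 0], "turn": [0, 0, -0.09], "claw": 0.5}, {"dp": [0, 0, 0], "turn": [0, 0, -0.12], "claw": 0.5}, {"dp": [0, 0, 0], "turn": [0, 0, -0.15], "claw": 0.5}, {"dp": [0, 0, 0], "turn": [0, 0, -0.18], "claw": 0.5}, {"dp": [0, 0, 0], "turn": [0, 0, -0.21], "claw": 0.5}, {"dp": [0, 0, 0], "turn": [0, 0, -0.24], "claw": 0.5}, {"dp": [0, 0, 0], "turn": [0, 0, -0.276], "claw": 0.5}, {"dp": [0, 0, 0], "turn": [0, 0, -0.276], "claw": 0.5}, {"dp": [0, 0, 0], "turn": [0, 0, -0.276], "claw": 0.5}])

```text
t: 6.35
ee_pos: [458.0, -280.2, 71.1]
orientation: [-1.226, 1.182, -1.178]
ft_force: [-2.5, 2.1, 3.2]
width: 55.4
```

Run:
```python
from h import *
st();d=grab('wrist','w5.png')
cv2.imwrite('pics/w5c.png',cv2.resize(d['img'][140:310,220:420],None,fx=3.5,fy=3.5,interpolation=cv2.INTER_CUBIC)[:,:,::-1])
```

```text
t 6.35 tcp [ 458.  -280.2   71.1] jawyaw -87.7 tilt [-0.001  0.002 -1.   ] q [-0.57  0.52  1.91  0.    0.71  0.96] w 55.4 F [-2.5  2.1  3.2]
```

View pics/w5c.png

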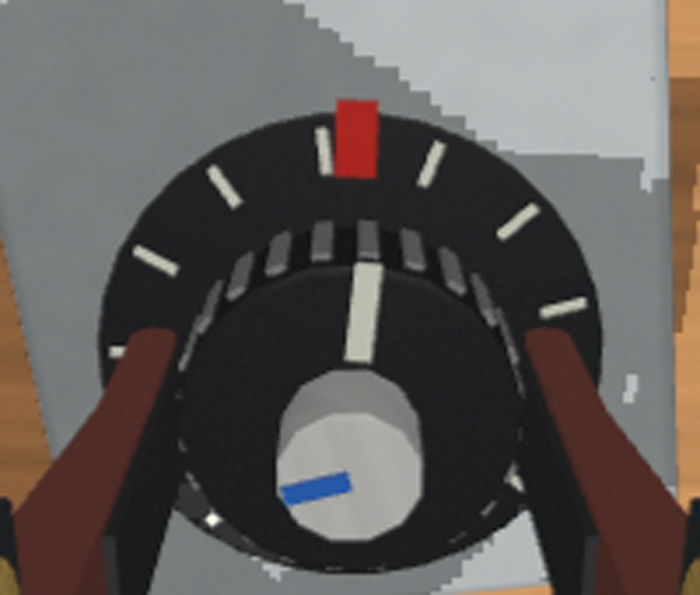

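Run:
```python
from h import *
d=load('wrist')
f=lambda a,b,z:ray(d,a/3.5+220,b/3.5+140,z)[:2]
for n,a,b in(('line',f(359,361,85),f(369,264,85)),('tab',f(356,178,60),f(357,101,60))):
    v=b-a; print(n,a.round(1),b.round(1),np.degrees(np.arctan2(v[1],v[0])).round(1), [np.degrees(np.arctan2(*(q-np.array([458,-280]))[::-1])).round(1) for q in(a,b)])
```

```text
line [ 470.2 -281.9] [ 486.3 -282.7] -3.0 [np.float64(-8.7), np.float64(-5.5)]
tab [ 492.7 -280.6] [ 506.1 -280.3] 1.6 [np.float64(-1.0), np.float64(-0.3)]
```

>>> jog_arm(steps=[{"dp": [0, 0, 0], "turn": [0, 0, 0.025], "claw": 0.5}, {"dp": [0, 0, 0], "turn": [0, 0, 0.025], "claw": 0.5}, {"dp": [0, 0, 0], "turn": [0, 0, 0.025], "claw": 0.5}, {"dp": [0, 0, 0], "turn": [0, 0, 0.025], "claw": 0.5}, {"dp": [0, 0, 0], "turn": [0, 0, 0.025], "claw": 1}, {"dp": [0, 0, 0], "turn": [0, 0, 0.025], "claw": 1}, {"dp": [0, 0, 0], "turn": [0, 0, 0.025], "claw": 1}, {"dp": [0, 0, 0], "turn": [0, 0, 0.025], "claw": 1}])

```text
t: 7.07
ee_pos: [458.2, -280.3, 71.1]
orientation: [-1.261, 1.124, -1.12]
ft_force: [0.3, -0.2, 0.0]
width: 78.6
```

>>> jog_arm(steps=[{"dp": [0, 0, 1], "turn": [0, 0, 0], "claw": 1}, {"dp": [0, 0, 1], "turn": [0, 0, 0], "claw": 1}, {"dp": [0, 0, 1], "turn": [0, 0, 0], "claw": 1}, {"dp": [0, 0, 1], "turn": [0, 0, 0], "claw": 1}])

```text
t: 7.4
ee_pos: [459.7, -281.3, 153.2]
orientation: [-1.26, 1.119, -1.125]
ft_force: [0.4, 1.2, 0.2]
width: 87.9
```

>>> jog_arm(steps=[{"dp": [-0.5, 0, 0.9], "turn": [0, 0, 0], "claw": 1}, {"dp": [-0.5, 0, 0.9], "turn": [0, 0, 0], "claw": 1}, {"dp": [-0.5, 0, 0.9], "turn": [0, 0, 0], "claw": 1}, {"dp": [-0.5, 0, 0.9], "turn": [0, 0, 0], "claw": 1}, {"dp": [-0.5, 0, 0.9], "turn": [0, 0, 0], "claw": 1}])

```text
t: 7.82
ee_pos: [419.3, -281.0, 224.2]
orientation: [-1.26, 1.12, -1.124]
ft_force: [-0.3, -0.2, -0.7]
width: 87.7
```

Run:
```python
from h import *
st();d=grab('wrist','w6.png')
cv2.imwrite('pics/w6c.png',cv2.resize(d['img'][0:240,200:460],None,fx=2.4,fy=2.4,interpolation=cv2.INTER_CUBIC)[:,:,::-1])
```

```text
t 7.82 tcp [ 419.3 -281.   224.2] jawyaw -83.3 tilt [ 0.003  0.    -1.   ] q [-0.62  0.24  1.89  0.    1.    0.84] w 87.7 F [-0.3 -0.2 -0.7]
```

View pics/w6c.png

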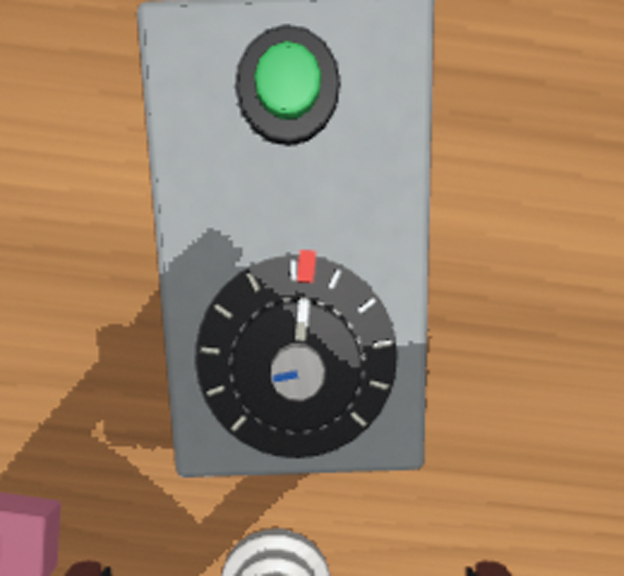

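The ring's line now points at the tab. On to the dark square punch.

>>> jog_arm(steps=[{"dp": [0.105, 0.81, -0.2], "turn": [0, 0, 0.053], "claw": 1}, {"dp": [0.105, 0.81, -0.2], "turn": [0, 0, 0.053], "claw": 1}, {"dp": [0.105, 0.81, -0.2], "turn": [0, 0, 0.053], "claw": 1}, {"dp": [0.105, 0.81, -0.2], "turn": [0, 0, 0.053], "claw": 1}, {"dp": [0.105, 0.81, -0.2], "turn": [0, 0, 0.053], "claw": 1}])

```text
t: 8.28
ee_pos: [427.7, -215.9, 206.7]
orientation: [-1.329, 0.998, -0.997]
ft_force: [-0.2, 0.1, -0.4]
width: 87.8
```

>>> jog_arm(steps=[{"dp": [0.105, 0.81, -0.2], "turn": [0, 0, 0], "claw": 1}, {"dp": [0.105, 0.81, -0.2], "turn": [0, 0, 0], "claw": 1}, {"dp": [0.105, 0.81, -0.2], "turn": [0, 0, 0], "claw": 1}, {"dp": [0.105, 0.81, -0.2], "turn": [0, 0, 0], "claw": 1}, {"dp": [0.105, 0.81, -0.2], "turn": [0, 0, 0], "claw": 1}])

```text
t: 8.7
ee_pos: [436.7, -152.1, 190.9]
orientation: [-1.329, 0.997, -0.997]
ft_force: [-0.3, 0.5, -0.4]
width: 87.7
```

>>> jog_arm(steps=[{"dp": [0.105, 0.8, -0.4], "turn": [0, 0, 0], "claw": 0.7}, {"dp": [0.105, 0.8, -0.4], "turn": [0, 0, 0], "claw": 0.7}, {"dp": [0.105, 0.8, -0.4], "turn": [0, 0, 0], "claw": 0.7}, {"dp": [0.105, 0.8, -0.4], "turn": [0, 0, 0], "claw": 0.7}, {"dp": [0.105, 0.8, -0.4], "turn": [0, 0, 0], "claw": 0.7}])

```text
t: 9.12
ee_pos: [445.8, -89.2, 159.4]
orientation: [-1.329, 0.996, -0.999]
ft_force: [-0.4, -1.0, 0.8]
width: 62.2
```

Run:
```python
from h import *
from meas import measure
st();d=grab('wrist','w7.png')
print(*measure(d,(444,-86)),sep='\n')
d=grab('top','top1.png')
for k,xy in dict(bar0=(643,-66),brass=(626,88),copper=(543,-76)).items(): print(k,*measure(d,xy),sep='\n  ')
```

```text
t 9.12 tcp [445.8 -89.2 159.4] jawyaw -73.8 tilt [ 0.002  0.    -1.   ] q [-0.22  0.27  2.05  0.    0.82  1.06] w 62.2 F [-0.4 -1.   0.8]
([445.8, -85.1], [445.6000061035156, -85.19999694824219], [17.7, 15.2], 16.2, 68.8, 344)
([445.7, -85.5], [448.8999938964844, -84.4000015258789], [43.0, 41.4], 14.8, 28.8, 1248)
bar0
  ([642.1, -71.6], [642.0999755859375, -71.5999984741211], [18.4, 16.2], -36.6, 70.0, 58)
  ([642.1, -71.6], [640.0, -71.19999694824219], [64.0, 42.5], -37.9, 30.2, 388)
brass
  ([628.2, 87.2], [628.0999755859375, 87.0999984741211], [18.5, 15.0], 26.2, 70.3, 57)
  ([628.1, 87.3], [626.2999877929688, 86.9000015258789], [63.9, 40.9], 26.4, 30.1, 395)
copper
  None
  ([550.4, -61.6], [541.4000244140625, -62.400001525878906], [61.0, 20.5], -14.4, 30.1, 128)
```

View pics/w7.png

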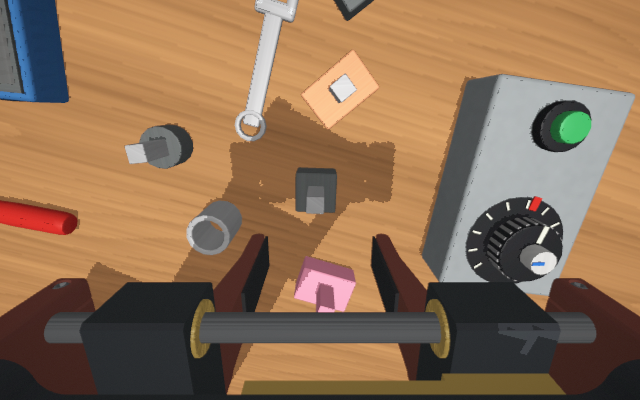

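>>> jog_arm(steps=[{"dp": [-0.01, 0.043, -1], "turn": [0, 0, 0], "claw": 0.7}, {"dp": [-0.01, 0.043, -1], "turn": [0, 0, 0], "claw": 0.7}, {"dp": [-0.01, 0.043, -1], "turn": [0, 0, 0], "claw": 0.7}, {"dp": [-0.01, 0.043, -1], "turn": [0, 0, 0], "claw": 0.7}])

```text
t: 9.55
ee_pos: [443.7, -86.4, 78.7]
orientation: [-1.329, 1.001, -0.997]
ft_force: [0.1, 0.3, 0.1]
width: 61.8
```

>>> jog_arm(steps=[{"dp": [0, 0, -0.5], "turn": [0, 0, 0], "claw": 0.7}, {"dp": [0, 0, -0.5], "turn": [0, 0, 0], "claw": 0.7}, {"dp": [0, 0, -0.5], "turn": [0, 0, 0], "claw": 0.7}, {"dp": [0, 0, -0.5], "turn": [0, 0, 0], "claw": 0}, {"dp": [0, 0, -0.5], "turn": [0, 0, 0], "claw": 0}, {"dp": [0, 0, -0.5], "turn": [0, 0, 0], "claw": 0}, {"dp": [0, 0, -0.5], "turn": [0, 0, 0], "claw": 0}, {"dp": [0, 0, -0.5], "turn": [0, 0, 0], "claw": 0}, {"dp": [0, 0, -0.5], "turn": [0, 0, 0], "claw": 0}, {"dp": [0, 0, -0.5], "turn": [0, 0, 0], "claw": 0}])

```text
t: 10.38
ee_pos: [443.8, -86.4, 39.1]
orientation: [-1.329, 1.001, -0.998]
ft_force: [-0.5, 2.6, 1.2]
width: 18.6
```

>>> jog_arm(steps=[{"dp": [0, 0, 1], "turn": [0, 0, 0], "claw": 0}, {"dp": [0, 0, 1], "turn": [0, 0, 0], "claw": 0}, {"dp": [0, 0, 1], "turn": [0, 0, 0], "claw": 0}, {"dp": [0, 0, 1], "turn": [0, 0, 0], "claw": 0}, {"dp": [0, 0, 1], "turn": [0, 0, 0], "claw": 0}])

```text
t: 10.8
ee_pos: [442.9, -86.2, 118.4]
orientation: [-1.33, 1.002, -0.997]
ft_force: [-0.8, 0.6, -3.7]
width: 15.7
```

Run:
```python
from h import *
st();d=grab('wrist','w8.png')
d=grab('scene','s8.png')
```

```text
t 10.8 tcp [442.9 -86.2 118.4] jawyaw -73.9 tilt [-0.003  0.001 -1.   ] q [-0.22  0.34  2.08  0.    0.73  1.07] w 15.7 F [-0.8  0.6 -3.7]
```

View pics/w8.png

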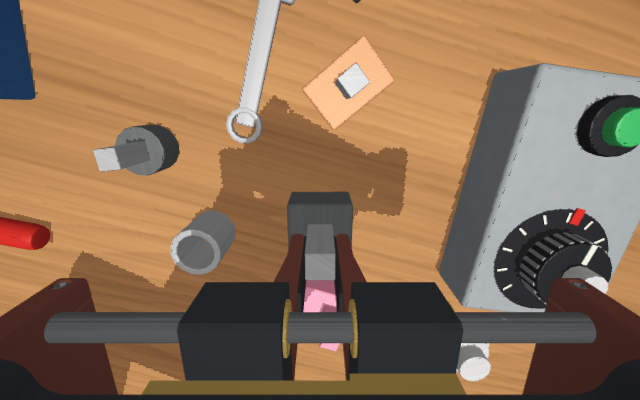

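>>> jog_arm(steps=[{"dp": [0, 0.4, 1], "turn": [0, 0, -0.032], "claw": 0}, {"dp": [0, 0.86, 1], "turn": [0, 0, -0.032], "claw": 0}, {"dp": [0, 0.86, 1], "turn": [0, 0, -0.032], "claw": 0}, {"dp": [0, 0.86, 1], "turn": [0, 0, -0.032], "claw": 0}, {"dp": [0, 0.86, 1], "turn": [0, 0, -0.032], "claw": 0}])

```text
t: 11.32
ee_pos: [441.9, -16.5, 197.0]
orientation: [-1.292, 1.078, -1.069]
ft_force: [0.2, 0.0, -4.1]
width: 16.0
```

>>> jog_arm(steps=[{"dp": [0, 0.86, 0], "turn": [0, 0, 0], "claw": 0}, {"dp": [0, 0.86, 0], "turn": [0, 0, 0], "claw": 0}, {"dp": [0, 0.86, 0], "turn": [0, 0, 0], "claw": 0}, {"dp": [0, 0.86, 0], "turn": [0, 0, 0], "claw": 0}])

```text
t: 11.65
ee_pos: [440.7, 52.4, 195.2]
orientation: [-1.296, 1.079, -1.066]
ft_force: [-0.1, 0.1, -4.0]
width: 15.8
```

>>> jog_arm(steps=[{"dp": [0, 0.86, 0], "turn": [0, 0, 0], "claw": 0}, {"dp": [0, 0.86, 0], "turn": [0, 0, 0], "claw": 0}, {"dp": [0, 0.86, 0], "turn": [0, 0, 0], "claw": 0}, {"dp": [0, 0.86, 0], "turn": [0, 0, 0], "claw": 0}])

```text
t: 11.98
ee_pos: [440.1, 120.8, 193.9]
orientation: [-1.299, 1.079, -1.064]
ft_force: [0.9, -1.3, -4.5]
width: 15.7
```

>>> jog_arm(steps=[{"dp": [0, 0.86, 0], "turn": [0, 0, 0], "claw": 0}, {"dp": [0, 0.86, 0], "turn": [0, 0, 0], "claw": 0}, {"dp": [0, 0.86, 0], "turn": [0, 0, 0], "claw": 0}, {"dp": [0, 0.86, 0], "turn": [0, 0, 0], "claw": 0}, {"dp": [0, 0.86, 0], "turn": [0, 0, 0], "claw": 0}])

```text
t: 12.4
ee_pos: [439.7, 188.0, 193.2]
orientation: [-1.301, 1.08, -1.064]
ft_force: [0.3, 0.2, -5.7]
width: 15.7
```

Run:
```python
from h import *
import shutil
st();d=grab('wrist','w9.png');shutil.copy('wrist.npz','w9.npz')
p=cloud(d)
for lo,hi,z,nm in((60,76,68,'rim'),(40,52,48,'floor')):
        m=((p[...,2]>lo)&(p[...,2]<hi)&(np.abs(p[...,0]-512)<130)&(np.abs(p[...,1]-274)<130)).astype(np.uint8)
        nn,l,s,cc=cv2.connectedComponentsWithStats(m);k=1+np.argmax(s[1:,4]);vv,uu=np.nonzero(l==k)
        w=np.array([ray(d,u,v,z)[:2] for u,v in zip(uu,vv)],np.float32);print(nm,cv2.minAreaRect(w),len(w),np.median(p[vv,uu,2]))
```

```text
t 12.4 tcp [439.7 188.  193.2] jawyaw -79.3 tilt [-0.013 -0.001 -1.   ] q [0.38 0.26 1.96 0.   0.94 1.76] w 15.7 F [ 0.3  0.2 -5.7]
rim ((516.5118408203125, 277.15753173828125), (121.27043151855469, 146.74734497070312), 10.586517333984375) 3041 66.37002525271583
floor ((516.24658203125, 278.5971984863281), (117.98291015625, 143.94606018066406), 10.321027755737305) 19173 46.80009487186521
```

View pics/w9.png

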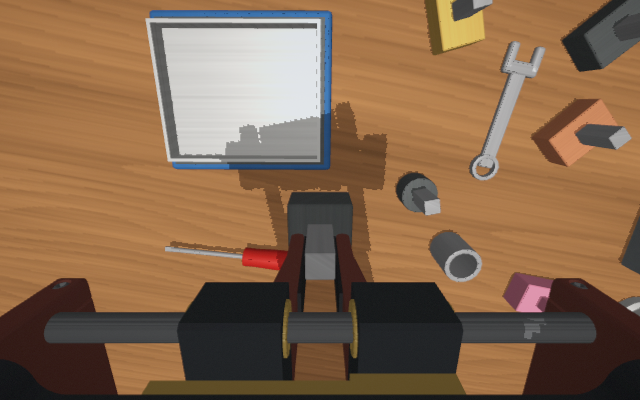

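>>> jog_arm(steps=[{"dp": [0.634, 0.803, 0.05], "turn": [0, -0.004, 0], "claw": 0}, {"dp": [0.634, 0.803, 0.05], "turn": [0, -0.004, 0], "claw": 0}, {"dp": [0.634, 0.803, 0.05], "turn": [0, -0.004, 0], "claw": 0}, {"dp": [0.634, 0.803, 0.05], "turn": [0, -0.004, 0], "claw": 0}, {"dp": [0.634, 0.803, 0.05], "turn": [0, -0.004, 0], "claw": 0}])

```text
t: 12.87
ee_pos: [489.9, 250.7, 196.6]
orientation: [-1.294, 1.073, -1.072]
ft_force: [-0.5, -0.4, -4.5]
width: 15.8
```

>>> jog_arm(steps=[{"dp": [0.634, 0.803, 0], "turn": [0, 0, 0], "claw": 0}, {"dp": [0.634, 0.803, 0], "turn": [0, 0, 0], "claw": 0}, {"dp": [0.634, 0.803, 0], "turn": [0, 0, 0], "claw": 0}, {"dp": [0.634, 0.803, 0], "turn": [0, 0, 0], "claw": 0}, {"dp": [0.634, 0.803, 0], "turn": [0, 0, 0], "claw": 0}, {"dp": [0.634, 0.803, 0], "turn": [0, 0, 0], "claw": 0}])

```text
t: 13.37
ee_pos: [539.5, 313.3, 196.2]
orientation: [-1.295, 1.074, -1.073]
ft_force: [-0.3, 0.2, -4.3]
width: 15.8
```

```bash
python3 -c "
from h import *
st()"
```

```text
t 13.37 tcp [539.5 313.3 196.2] jawyaw -79.5 tilt [-0.004 -0.003 -1.   ] q [ 0.51  0.45  1.65 -0.    1.04  1.89] w 15.8 F [-0.3  0.2 -4.3]
```

>>> jog_arm(steps=[{"dp": [0.02, 0.04, -0.3], "turn": [0, 0, 0], "claw": 0}, {"dp": [0.02, 0.04, -0.7], "turn": [0, 0, 0], "claw": 0}, {"dp": [0.02, 0.04, -1], "turn": [0, 0, 0], "claw": 0}, {"dp": [0.02, 0.04, -1], "turn": [0, 0, 0], "claw": 0}, {"dp": [0.02, 0.04, -1], "turn": [0, 0, 0], "claw": 0}])

```text
t: 13.78
ee_pos: [539.8, 315.1, 115.5]
orientation: [-1.299, 1.076, -1.073]
ft_force: [0.7, -0.4, -3.5]
width: 15.8
```

```bash
python3 -c "
from h import *
st();d=grab('wrist','w10.png')"
```

```text
t 13.78 tcp [539.8 315.1 115.5] jawyaw -79.5 tilt [-0.007 -0.005 -1.   ] q [ 0.51  0.56  1.69 -0.    0.9   1.9 ] w 15.8 F [ 0.7 -0.4 -3.5]
```

View pics/w10.png

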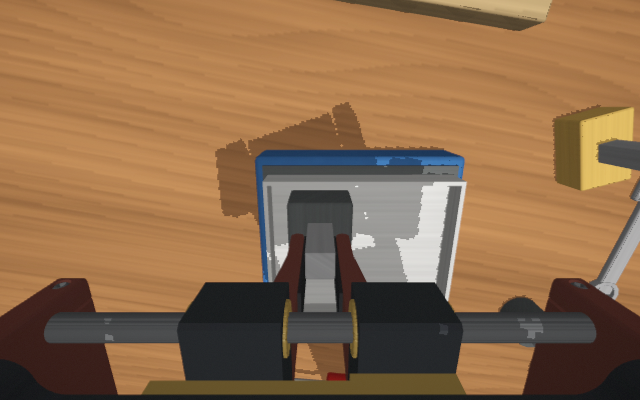

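>>> jog_arm(steps=[{"dp": [0.015, 0.02, -0.15], "turn": [0.002, -0.002, 0], "claw": 0}, {"dp": [0.015, 0.02, -0.25], "turn": [0.002, -0.002, 0], "claw": 0}, {"dp": [0.015, 0.02, -0.32], "turn": [0.002, -0.002, 0], "claw": 0}, {"dp": [0.015, 0.02, -0.345], "turn": [0.002, -0.002, 0], "claw": 0}, {"dp": [0.015, 0.02, -0.345], "turn": [0.002, -0.002, 0], "claw": 0}, {"dp": [0.015, 0.02, -0.345], "turn": [0.002, -0.002, 0], "claw": 0}])

```text
t: 14.33
ee_pos: [543.7, 318.2, 94.4]
orientation: [-1.282, 1.071, -1.073]
ft_force: [-7.1, -3.4, 13.8]
width: 15.7
```

```bash
python3 -c "
from h import *
st();d=grab('wrist','w11.png');p=cloud(d)
cv2.imwrite('pics/w11c.png',cv2.resize(d['img'][130:320,220:480],None,fx=3,fy=3,interpolation=cv2.INTER_CUBIC)[:,:,::-1])
d=grab('scene');cv2.imwrite('pics/s11c.png',cv2.resize(d['img'][170:330,330:490],None,fx=3.7,fy=3.7,interpolation=cv2.INTER_CUBIC)[:,:,::-1])"
```

```text
t 14.33 tcp [543.7 318.2  94.4] jawyaw -79.5 tilt [ 0.006  0.005 -1.   ] q [0.51 0.59 1.7  0.   0.85 1.9 ] w 15.7 F [-7.1 -3.4 13.8]
```

View pics/w11c.png

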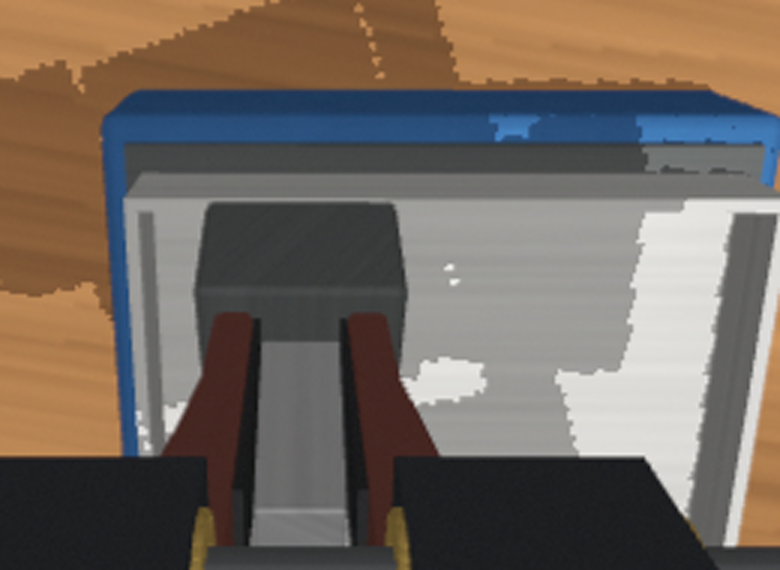

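View pics/s11c.png

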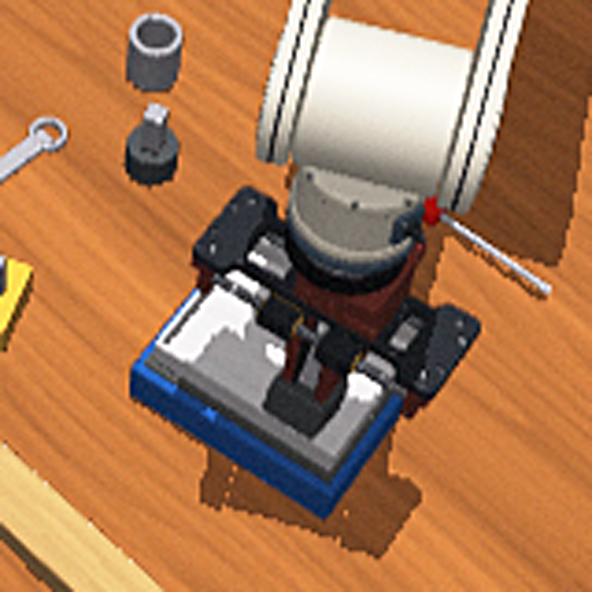

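```bash
python3 -c "
from h import *
for f in('w11',):
  d=load('wrist');p=cloud(d)
  for v in range(195,325,5): print(v,p[v,320].round(1),p[v,300].round(1))
  print('rim',[p[v,380].round(1) for v in (186,188,190,192,194,196,198,200,203,210)])
"
```

```text
195 [570.1 322.4  65.1] [567.6 335.6  64.8]
200 [569.  322.2  72.8] [566.5 334.9  72.4]
205 [567.  321.8  77.1] [564.7 334.3  77. ]
210 [565.2 321.5  81.3] [562.8 333.7  81. ]
215 [563.5 321.2  85.9] [561.6 333.1  86.6]
220 [561.8 320.8  89.9] [560.  332.6  90.8]
225 [560.4 320.6  94.4] [558.1 332.   93.8]
230 [557.8 320.1  95.5] [556.  331.5  96.3]
235 [554.  319.4  93.9] [553.  331.   96.4]
240 [549.9 318.6  91.9] [553.  330.6 103.2]
245 [546.9 318.1  92.3] [552.8 330.2 109.2]
250 [546.3 317.9  97.8] [552.6 329.8 114.6]
255 [544.9 317.7 101.3] [553.1 329.4 120.9]
260 [543.2 317.4 104.1] [553.1 329.1 126. ]
265 [542.2 317.2 108. ] [551.5 328.7 128. ]
270 [540.8 316.9 110.9] [551.8 328.4 133.2]
275 [539.5 316.7 113.8] [551.6 328.1 137.2]
280 [538.6 316.5 117.3] [551.6 327.8 141.1]
285 [537.4 316.3 120.2] [551.8 327.6 145.3]
290 [536.5 316.1 123.3] [551.5 327.3 148.5]
295 [535.4 315.9 126. ] [550.2 327.  150.1]
300 [535.  315.8 129.6] [547.9 326.6 150.1]
305 [529.9 314.9 126.5] [545.1 326.2 149.5]
310 [525.9 314.1 125.1] [542.8 325.8 149.7]
315 [571.3 322.4 188. ] [569.9 327.7 187.5]
320 [570.2 322.2 188.5] [569.  327.5 188.3]
rim [array([578.8, 279. ,  43. ]), array([577.8, 279.2,  45.2]), array([577.7, 280.4,  51.4]), array([577.4, 281.3,  56.3]), array([577.7, 282.8,  63.5]), array([577.3, 283.4,  67.2]), array([575.7, 282.8,  66.4]), array([574.7, 282.8,  67.6]), array([566.8, 276.6,  45.9]), array([561.4, 275.3,  45.8])]
```

```bash
python3 -c "
from h import *
d=load('w9');p=cloud(d)
for v in list(range(192,315,7)): print(v,p[v,320].round(1))
"
```

```text
192 [464.2 191.8 151.5]
199 [464.3 191.9 168.1]
206 [462.8 191.6 177.4]
213 [457.6 190.6 176. ]
220 [453.3 189.8 177. ]
227 [450.9 189.4 182.6]
234 [450.9 189.4 193. ]
241 [451.4 189.5 203.4]
248 [451.8 189.6 212.6]
255 [449.8 189.2 216.4]
262 [445.4 188.4 215.8]
269 [441.8 187.7 216.4]
276 [438.  187.  217.1]
283 [290.7 159.1  -1.7]
290 [279.9 157.   -1.3]
297 [269.1 155.   -0.6]
304 [257.5 152.8  -0.8]
311 [245.9 150.6  -0.7]
```

>>> jog_arm(steps=[{"dp": [0, 0, 0.1], "turn": [0, 0, 0], "claw": 0}, {"dp": [-0.06, -0.02, 0.3], "turn": [0, 0, 0], "claw": 0}, {"dp": [-0.1, -0.02, 0.3], "turn": [0, 0, 0], "claw": 0}, {"dp": [-0.1, -0.02, 0.3], "turn": [0, 0, 0], "claw": 0}])

```text
t: 14.77
ee_pos: [536.5, 317.2, 120.9]
orientation: [-1.278, 1.069, -1.074]
ft_force: [-0.8, -0.3, -4.5]
width: 15.7
```

```bash
python3 -c "
from h import *
st();d=grab('wrist','w12.png');p=cloud(d)
for v in list(range(180,315,6)): print(v,p[v,320].round(1))
"
```

```text
t 14.77 tcp [536.5 317.2 120.9] jawyaw -79.5 tilt [ 0.01   0.007 -1.   ] q [0.51 0.54 1.71 0.   0.88 1.9 ] w 15.7 F [-0.8 -0.3 -4.5]
180 [567.6 322.4  67. ]
186 [558.4 320.8  47.8]
192 [553.2 319.8  46.8]
198 [562.2 321.3  95.9]
204 [560.1 320.9 102.2]
210 [558.1 320.5 107.9]
216 [556.2 320.2 113.7]
222 [554.9 319.9 120.3]
228 [551.2 319.2 120.3]
234 [547.1 318.5 119.5]
240 [543.2 317.7 119.3]
246 [540.3 317.2 121.3]
252 [538.8 316.9 126.1]
258 [536.2 316.4 128.5]
264 [535.4 316.3 134. ]
270 [533.6 315.9 137.3]
276 [532.7 315.7 142. ]
282 [531.1 315.4 145.3]
288 [529.3 315.1 148.1]
294 [528.3 314.9 151.8]
300 [527.1 314.7 155.1]
306 [522.5 313.8 153.6]
312 [563.4 321.2 212.8]
```

View pics/w12.png

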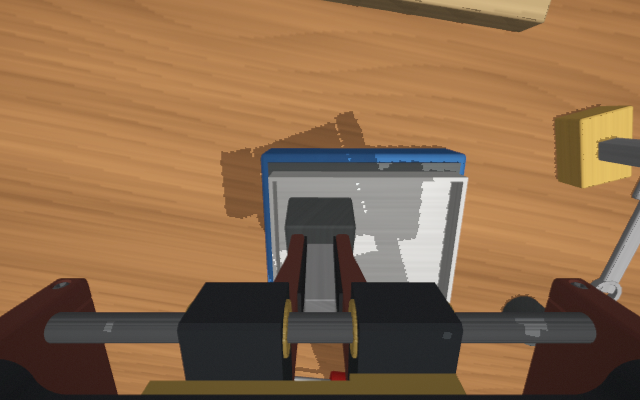

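>>> jog_arm(steps=[{"dp": [0.08, 0.0, 0.1], "turn": [-0.009, 0.045, 0], "claw": 0}, {"dp": [0.08, 0.0, 0.1], "turn": [-0.016, 0.085, 0], "claw": 0}, {"dp": [0.08, 0, 0.1], "turn": [-0.016, 0.085, 0], "claw": 0}, {"dp": [0.08, 0, 0.1], "turn": [-0.016, 0.085, 0], "claw": 0}, {"dp": [0.08, 0, 0.1], "turn": [-0.016, 0.085, 0], "claw": 0}])

```text
t: 15.23
ee_pos: [542.1, 316.5, 126.3]
orientation: [-1.493, 1.247, -0.953]
ft_force: [0.3, -0.3, -3.8]
width: 15.6
```

```bash
python3 -c "
from h import *
st();d=grab('wrist','w13.png');p=cloud(d)
for v in list(range(180,315,6)): print(v,p[v,320].round(1))
d=grab('scene');cv2.imwrite('pics/s13c.png',cv2.resize(d['img'][170:330,330:490],None,fx=3.7,fy=3.7,interpolation=cv2.INTER_CUBIC)[:,:,::-1])"
```

```text
t 15.23 tcp [542.1 316.5 126.3] jawyaw -79.6 tilt [-0.255 -0.044 -0.966] q [0.47 0.65 1.5  0.08 1.23 1.82] w 15.6 F [ 0.3 -0.3 -3.8]
180 [547.7 316.9  46.3]
186 [nan nan nan]
192 [536.7 314.9  46.7]
198 [561.  319.3  96. ]
204 [560.6 319.2 102.5]
210 [559.5 319.  107.7]
216 [559.4 319.  113.9]
222 [558.6 318.8 118.8]
228 [557.8 318.7 123.6]
234 [552.2 317.7 122. ]
240 [547.1 316.7 121.4]
246 [545.4 316.4 124.9]
252 [545.2 316.4 129.9]
258 [546.1 316.5 135.8]
264 [544.2 316.2 138.6]
270 [544.2 316.2 143.3]
276 [543.3 316.  146.8]
282 [542.1 315.8 149.9]
288 [542.6 315.9 154.4]
294 [542.5 315.9 158.2]
300 [542.1 315.8 161.6]
306 [537.3 314.9 161.4]
312 [591.7 324.9 206.7]
```

View pics/s13c.png

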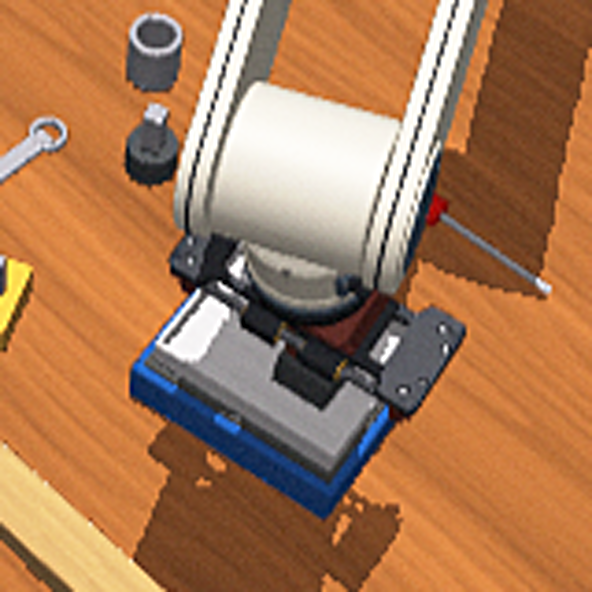

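>>> jog_arm(steps=[{"dp": [0, 0, -0.25], "turn": [0, 0, 0], "claw": 0}, {"dp": [0, 0, -0.45], "turn": [0, 0, 0], "claw": 0}, {"dp": [0, 0, -0.55], "turn": [0, 0, 0], "claw": 0}, {"dp": [0, 0, -0.55], "turn": [0, 0, 0], "claw": 0}, {"dp": [0, 0, -0.55], "turn": [0, 0, 0], "claw": 0}])

```text
t: 15.75
ee_pos: [540.9, 316.6, 83.3]
orientation: [-1.494, 1.246, -0.952]
ft_force: [-0.1, -0.2, -4.0]
width: 15.9
```

```bash
python3 -c "
from h import *
st();d=grab('wrist','w14.png');p=cloud(d)
for v in list(range(180,315,6)): print(v,p[v,320].round(1))
"
```

```text
t 15.75 tcp [540.9 316.6  83.3] jawyaw -79.5 tilt [-0.255 -0.044 -0.966] q [0.47 0.71 1.52 0.08 1.16 1.82] w 15.9 F [-0.1 -0.2 -4. ]
180 [570.5 321.4  48.3]
186 [570.2 321.4  55.8]
192 [570.4 321.4  63.3]
198 [568.7 321.1  67.5]
204 [558.1 319.2  57.5]
210 [558.4 319.2  64.8]
216 [558.1 319.1  70.8]
222 [557.6 319.   76.1]
228 [556.3 318.8  80.2]
234 [551.5 317.9  79.6]
240 [546.1 316.9  78.6]
246 [544.8 316.7  82.6]
252 [545.3 316.8  88.3]
258 [543.7 316.5  91.5]
264 [544.3 316.6  97. ]
270 [543.3 316.4 100.5]
276 [543.7 316.5 105.3]
282 [543.7 316.5 109.5]
288 [542.8 316.3 112.7]
294 [542.3 316.2 116. ]
300 [541.5 316.  119.1]
306 [537.3 315.3 119.3]
312 [590.2 325.  163.5]
```

View pics/w14.png

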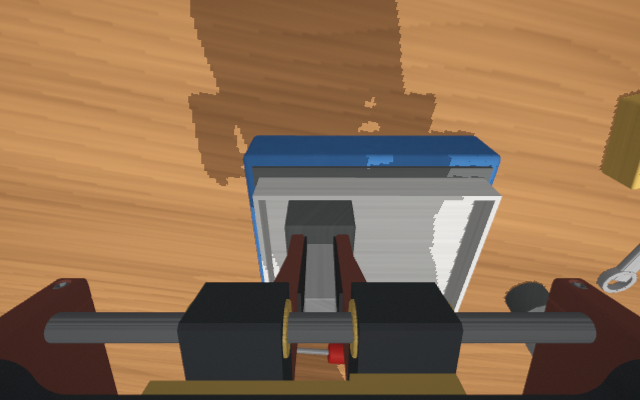

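>>> jog_arm(steps=[{"dp": [0, 0, -0.025], "turn": [0, 0, 0], "claw": 0}, {"dp": [0, 0, -0.025], "turn": [0, 0, 0], "claw": 0}, {"dp": [0, 0, -0.025], "turn": [0, 0, 0], "claw": 0.35}, {"dp": [0, 0, -0.025], "turn": [0, 0, 0], "claw": 0.35}, {"dp": [0, 0, -0.025], "turn": [0, 0, 0], "claw": 0.35}, {"dp": [0, 0, -0.025], "turn": [0, 0, 0], "claw": 0.35}, {"dp": [0, 0, -0.025], "turn": [0, 0, 0], "claw": 0.35}, {"dp": [0, 0, 0.3], "turn": [0, 0, 0], "claw": 0.35}, {"dp": [0, 0, 0.7], "turn": [0, 0, 0], "claw": 0.35}, {"dp": [0, 0, 1], "turn": [0, 0, 0], "claw": 0.35}, {"dp": [0, 0, 1], "turn": [0, 0, 0], "claw": 0.35}, {"dp": [0, 0, 1], "turn": [0, 0, 0], "claw": 0.35}])

```text
t: 16.8
ee_pos: [541.9, 317.1, 164.9]
orientation: [-1.491, 1.245, -0.953]
ft_force: [-0.2, -0.1, -0.4]
width: 30.3
```

>>> jog_arm(steps=[{"dp": [-0.9, -0.6, 0.6], "turn": [0.016, -0.083, 0], "claw": 0.7}, {"dp": [-0.9, -0.6, 0.6], "turn": [0.016, -0.083, 0], "claw": 0.7}, {"dp": [-0.9, -0.6, 0.6], "turn": [0.016, -0.083, 0], "claw": 0.7}, {"dp": [-0.9, -0.6, 0.6], "turn": [0.016, -0.083, 0], "claw": 0.7}, {"dp": [-0.9, -0.6, 0.6], "turn": [0.016, -0.083, 0], "claw": 0.7}])

```text
t: 17.22
ee_pos: [468.6, 268.6, 212.5]
orientation: [-1.282, 1.072, -1.07]
ft_force: [-0.5, -0.1, 0.3]
width: 59.6
```

```bash
cat > tr.py <<'E'
from h import *
from meas import measure
C=np.array([516.2,277.4]);A=np.radians(10.4);X=np.array([np.cos(A),np.sin(A)]);Y=np.array([-X[1],X[0]])
def T2W(x,y): return C+x*X+y*Y
def W2T(p): q=np.array(p)[:2]-C; return np.array([q@X,q@Y]).round(1)
E
python3 -c "
from tr import *
st();d=grab('wrist','w15.png')
r=measure(d,(546,316),zs=118,zb=78,r=40)
for q in r: print(q, W2T(q[0]))
r=measure(d,(445,70)); print(*r,sep='\n')
"
```

```text
t 17.22 tcp [468.6 268.6 212.5] jawyaw -79.4 tilt [ 0.005  0.007 -1.   ] q [0.5  0.31 1.83 0.   0.99 1.88] w 59.6 F [-0.5 -0.1  0.3]
([538.6, 315.4], [538.7000122070312, 315.29998779296875], [16.3, 15.1], -79.5, 116.8, 396) [28.9 33.3]
([539.0, 315.4], [540.0, 314.3999938964844], [41.9, 40.4], -79.5, 76.8, 1510) [29.3 33.3]
([447.7, 76.6], [447.6000061035156, 76.19999694824219], [20.2, 19.6], 21.3, 68.7, 272)
([448.3, 77.8], [449.70001220703125, 79.9000015258789], [40.4, 39.9], -26.8, 29.1, 655)
```

View pics/w15.png

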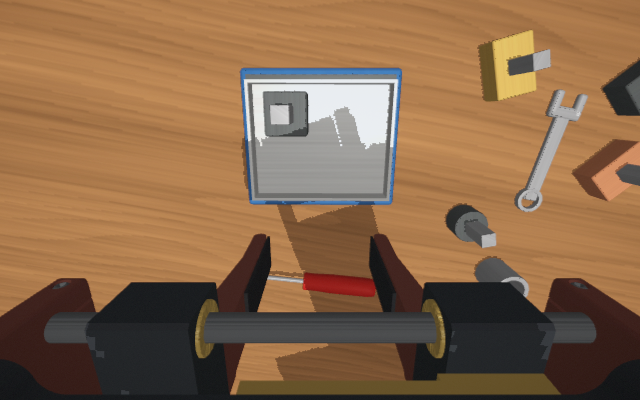

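Square stands flat, but at tray x=29 it leaves the bar column tight. I'll regrip it and slide it about 5 mm outward.

>>> jog_arm(steps=[{"dp": [0.88, 0.585, -0.4], "turn": [-0.002, -0.002, 0], "claw": 0.35}, {"dp": [0.88, 0.585, -0.4], "turn": [0.002, 0.002, 0], "claw": 0.35}, {"dp": [0.88, 0.585, -0.4], "turn": [0.002, 0.002, 0], "claw": 0.35}, {"dp": [0.88, 0.585, -0.4], "turn": [0.002, 0.002, 0], "claw": 0.35}, {"dp": [0.88, 0.585, -0.4], "turn": [0.002, 0.002, 0], "claw": 0.35}, {"dp": [0.88, 0.585, -0.4], "turn": [0.002, 0.002, 0], "claw": 0.35}])

```text
t: 17.77
ee_pos: [539.7, 315.5, 180.1]
orientation: [-1.282, 1.08, -1.063]
ft_force: [0.1, 0.1, -0.4]
width: 31.0
```

>>> jog_arm(steps=[{"dp": [0, 0, -0.5], "turn": [0, 0, 0], "claw": 0.35}, {"dp": [0, 0, -1], "turn": [0, 0, 0], "claw": 0.35}, {"dp": [0, 0, -1], "turn": [0, 0, 0], "claw": 0.35}, {"dp": [0, 0, -1], "turn": [0, 0, 0], "claw": 0.35}, {"dp": [0, 0, -1], "turn": [0, 0, 0], "claw": 0.35}])

```text
t: 18.18
ee_pos: [540.3, 315.8, 102.2]
orientation: [-1.28, 1.079, -1.063]
ft_force: [0.7, -0.3, 0.4]
width: 30.6
```

```bash
python3 -c "
from tr import *
st()
d=grab('wrist','w16.png')"
```

```text
t 18.18 tcp [540.3 315.8 102.2] jawyaw -79.5 tilt [-0.001  0.014 -1.   ] q [0.5  0.57 1.7  0.02 0.86 1.88] w 30.6 F [ 0.7 -0.3  0.4]
```

View pics/w16.png

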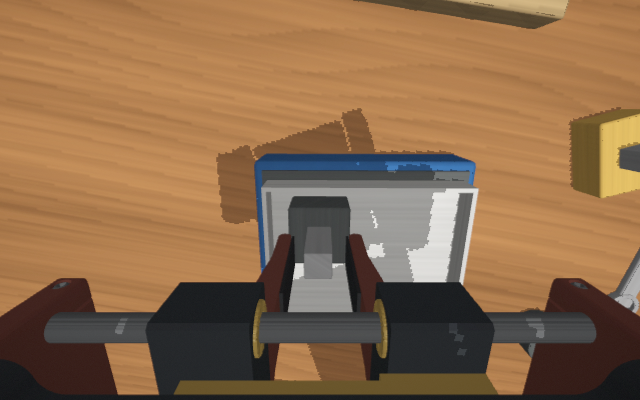

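>>> jog_arm(steps=[{"dp": [0, 0, -0.15], "turn": [-0.004, 0, 0], "claw": 0.35}, {"dp": [0, 0, -0.15], "turn": [-0.004, 0, 0], "claw": 0.1}, {"dp": [0, 0, -0.15], "turn": [-0.004, 0, 0], "claw": 0}, {"dp": [0, 0, -0.15], "turn": [-0.004, 0, 0], "claw": 0}, {"dp": [0, 0, -0.15], "turn": [-0.004, 0, 0], "claw": 0}, {"dp": [0, 0, -0.15], "turn": [-0.004, 0, 0], "claw": 0}, {"dp": [0.02, 0.004, -0.15], "turn": [-0.004, 0, 0], "claw": 0}, {"dp": [0.04, 0.007, -0.15], "turn": [-0.004, 0, 0], "claw": 0}, {"dp": [0.06, 0.01, -0.15], "turn": [-0.004, 0, 0], "claw": 0}, {"dp": [0.06, 0.01, -0.15], "turn": [-0.004, 0, 0], "claw": 0}, {"dp": [0.06, 0.01, -0.15], "turn": [-0.004, 0, 0], "claw": 0}])

```text
t: 19.15
ee_pos: [545.1, 317.0, 91.5]
orientation: [-1.289, 1.074, -1.071]
ft_force: [-4.3, -0.0, 7.5]
width: 15.7
```

>>> jog_arm(steps=[{"dp": [0, 0, 0], "turn": [0, 0, 0], "claw": 0.35}, {"dp": [0, 0, 0], "turn": [0, 0, 0], "claw": 0.35}, {"dp": [0, 0, 0], "turn": [0, 0, 0], "claw": 0.35}, {"dp": [0, 0, 0], "turn": [0, 0, 0], "claw": 0.35}, {"dp": [0, 0, 0.5], "turn": [0, 0, 0], "claw": 0.35}, {"dp": [0, 0, 1], "turn": [0, 0, 0], "claw": 0.35}, {"dp": [0, 0, 1], "turn": [0, 0, 0], "claw": 0.35}, {"dp": [0, 0, 1], "turn": [0, 0, 0], "claw": 0.35}])

```text
t: 19.82
ee_pos: [546.8, 317.8, 174.1]
orientation: [-1.284, 1.071, -1.072]
ft_force: [-0.6, -0.3, -0.3]
width: 31.0
```

>>> jog_arm(steps=[{"dp": [-0.8, -0.8, 0.4], "turn": [0, 0, 0], "claw": 0.7}, {"dp": [-0.8, -0.8, 0.4], "turn": [0, 0, 0], "claw": 0.7}, {"dp": [-0.8, -0.8, 0.4], "turn": [0, 0, 0], "claw": 0.7}, {"dp": [-0.8, -0.8, 0.4], "turn": [0, 0, 0], "claw": 0.7}, {"dp": [-0.8, -0.8, 0.4], "turn": [0, 0, 0], "claw": 0.7}])

```text
t: 20.23
ee_pos: [483.0, 253.8, 205.8]
orientation: [-1.284, 1.072, -1.073]
ft_force: [0.4, 0.1, -0.2]
width: 59.3
```

```bash
python3 -c "
from tr import *
st();d=grab('wrist','w17.png')
r=measure(d,(546,316),zs=118,zb=78,r=40)
for q in r: print(q, W2T(q[0]))
p=cloud(d);m=((p[...,2]>40)&(p[...,2]<52)&(np.abs(p[...,0]-512)<130)&(np.abs(p[...,1]-274)<130)).astype(np.uint8)
w=np.array([ray(d,u,v,48)[:2] for v,u in zip(*np.nonzero(m))],np.float32);print(cv2.minAreaRect(w))
m=((p[...,2]>60)&(p[...,2]<70)&(np.abs(p[...,0]-512)<130)&(np.abs(p[...,1]-274)<130)).astype(np.uint8)
w=np.array([ray(d,u,v,68)[:2] for v,u in zip(*np.nonzero(m))],np.float32);print(cv2.minAreaRect(w))
r=measure(d,(445,74)); print(*r,sep='\n')
"
```

```text
t 20.23 tcp [483.  253.8 205.8] jawyaw -79.5 tilt [ 0.005  0.004 -1.   ] q [0.46 0.33 1.82 0.   0.98 1.85] w 59.3 F [ 0.4  0.1 -0.2]
([542.5, 315.0], [542.5999755859375, 315.0], [17.1, 15.0], -79.5, 116.6, 417) [32.7 32.2]
([542.5, 315.1], [543.7999877929688, 313.29998779296875], [42.1, 40.1], -79.6, 76.7, 1497) [32.7 32.3]
((518.2486572265625, 276.9166259765625), (143.14993286132812, 163.640625), 10.43697452545166)
((516.278564453125, 277.0221862792969), (120.46321105957031, 147.43211364746094), 10.441520690917969)
([447.9, 76.2], [447.79998779296875, 76.0], [20.9, 18.6], 24.1, 68.7, 268)
([449.0, 77.8], [450.29998779296875, 79.5999984741211], [41.0, 40.4], 60.7, 29.0, 662)
```

View pics/w17.png

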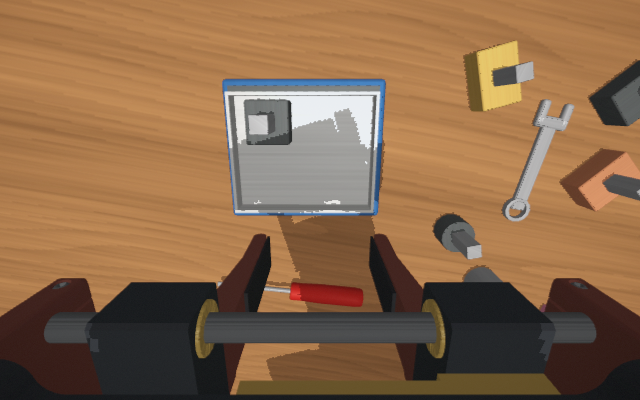

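>>> jog_arm(steps=[{"dp": [-0.155, -0.755, 0], "turn": [0, 0, 0.067], "claw": 0.7}, {"dp": [-0.155, -0.755, 0], "turn": [0, 0, 0.067], "claw": 0.7}, {"dp": [-0.155, -0.755, 0], "turn": [0, 0, 0.067], "claw": 0.7}, {"dp": [-0.155, -0.755, 0], "turn": [0, 0, 0.067], "claw": 0.7}])

```text
t: 20.62
ee_pos: [471.9, 193.9, 205.0]
orientation: [-1.363, 0.916, -0.915]
ft_force: [-0.8, 0.9, -0.7]
width: 61.5
```

>>> jog_arm(steps=[{"dp": [-0.155, -0.755, -0.2], "turn": [0, 0, 0], "claw": 0.7}, {"dp": [-0.155, -0.755, -0.2], "turn": [0, 0, 0], "claw": 0.7}, {"dp": [-0.155, -0.755, -0.2], "turn": [0, 0, 0], "claw": 0.7}, {"dp": [-0.155, -0.755, -0.2], "turn": [0, 0, 0], "claw": 0.7}])

```text
t: 20.95
ee_pos: [460.3, 134.0, 188.6]
orientation: [-1.362, 0.918, -0.917]
ft_force: [0.0, 0.4, 0.7]
width: 61.4
```

>>> jog_arm(steps=[{"dp": [-0.155, -0.76, -0.5], "turn": [0, 0, 0], "claw": 0.7}, {"dp": [-0.155, -0.76, -0.5], "turn": [0, 0, 0], "claw": 0.7}, {"dp": [-0.155, -0.76, -0.5], "turn": [0, 0, 0], "claw": 0.7}, {"dp": [-0.155, -0.76, -0.5], "turn": [0, 0, 0], "claw": 0.7}, {"dp": [-0.155, -0.76, -0.5], "turn": [0, 0, 0], "claw": 0.7}])

```text
t: 21.37
ee_pos: [449.6, 74.4, 149.1]
orientation: [-1.36, 0.917, -0.918]
ft_force: [-0.1, -0.2, -0.0]
width: 61.3
```

```bash
python3 -c "
from tr import *
st();d=grab('wrist','w18.png')
r=measure(d,(446,73)); print(*r,sep='\n')
r=measure(d,(543,-80)); print(*r,sep='\n')
d=grab('top','top18.png')
for k,xy in dict(bar0=(643,-66),brass=(626,88),copper=(543,-80)).items(): print(k,*measure(d,xy),sep='\n  ')
"
```

```text
t 21.37 tcp [449.6  74.4 149.1] jawyaw -67.8 tilt [ 0.005  0.006 -1.   ] q [0.13 0.29 2.05 0.01 0.79 1.31] w 61.3 F [-0.1 -0.2 -0. ]
([447.4, 73.4], [447.5, 73.4000015258789], [17.2, 14.7], 22.3, 68.8, 360)
([448.3, 73.9], [451.0, 74.80000305175781], [40.5, 39.0], -67.7, 28.9, 928)
([544.3, -76.2], [544.4000244140625, -76.4000015258789], [20.1, 19.4], 55.0, 68.7, 522)
([544.3, -76.7], [544.5, -72.5999984741211], [64.1, 44.5], -35.1, 29.0, 2415)
bar0
  ([642.1, -71.6], [642.2000122070312, -71.69999694824219], [18.4, 16.2], -36.6, 69.5, 57)
  ([642.3, -71.7], [640.2000122070312, -71.0], [63.5, 42.3], -38.2, 30.2, 387)
brass
  ([627.8, 87.0], [628.0999755859375, 87.0], [19.5, 15.0], 26.2, 70.4, 57)
  ([628.2, 87.6], [628.2999877929688, 87.5], [63.5, 40.9], 26.1, 30.3, 367)
copper
  ([543.1, -79.8], [543.2999877929688, -80.0], [17.4, 15.8], -34.8, 69.7, 57)
  ([543.3, -79.8], [542.4000244140625, -79.30000305175781], [63.1, 41.6], -35.3, 30.3, 412)
```

View pics/w18.png

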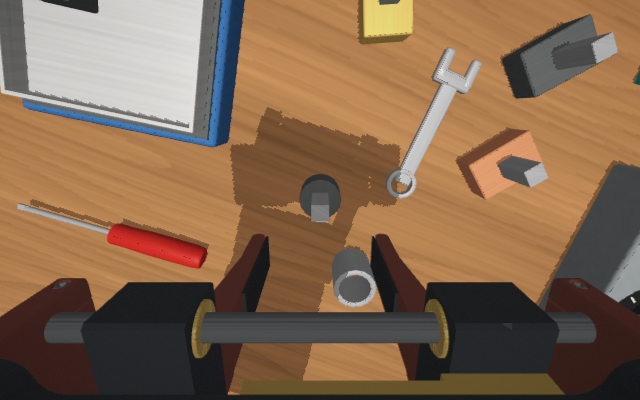

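>>> jog_arm(steps=[{"dp": [-0.015, -0.01, -1], "turn": [-0.002, 0.002, 0], "claw": 0.7}, {"dp": [-0.015, -0.01, -1], "turn": [-0.002, 0.002, 0], "claw": 0.7}, {"dp": [-0.015, -0.01, -1], "turn": [-0.002, 0.002, 0], "claw": 0.7}, {"dp": [-0.015, -0.01, -1], "turn": [-0.002, 0.002, 0], "claw": 0.7}, {"dp": [-0.015, -0.01, -1], "turn": [-0.002, 0.002, 0], "claw": 0.6}])

```text
t: 21.88
ee_pos: [449.4, 74.4, 70.8]
orientation: [-1.368, 0.917, -0.917]
ft_force: [-0.3, -0.2, 0.2]
width: 57.7
```

>>> jog_arm(steps=[{"dp": [0, 0, -0.38], "turn": [0, 0, 0], "claw": 0.6}, {"dp": [0, 0, -0.38], "turn": [0, 0, 0], "claw": 0.6}, {"dp": [0, 0, -0.38], "turn": [0, 0, 0], "claw": 0.4}, {"dp": [0, 0, -0.38], "turn": [0, 0, 0], "claw": 0}, {"dp": [0, 0, -0.38], "turn": [0, 0, 0], "claw": 0}, {"dp": [0, 0, -0.38], "turn": [0, 0, 0], "claw": 0}, {"dp": [0, 0, -0.38], "turn": [0, 0, 0], "claw": 0}, {"dp": [0, 0, -0.38], "turn": [0, 0, 0], "claw": 0}, {"dp": [0, 0, -0.38], "turn": [0, 0, 0], "claw": 0}, {"dp": [0, 0, -0.38], "turn": [0, 0, 0], "claw": 0}, {"dp": [0, 0, -0.38], "turn": [0, 0, 0], "claw": 0}, {"dp": [0, 0, -0.38], "turn": [0, 0, 0], "claw": 0}])

```text
t: 22.88
ee_pos: [449.7, 74.5, 40.9]
orientation: [-1.368, 0.916, -0.918]
ft_force: [-2.4, 0.1, 7.4]
width: 15.9
```

>>> jog_arm(steps=[{"dp": [0, 0, 0.2], "turn": [0, 0, 0], "claw": 0}, {"dp": [0, 0, 0.5], "turn": [0, 0, 0], "claw": 0}, {"dp": [0, 0, 1], "turn": [0, 0, 0], "claw": 0}, {"dp": [0, 0, 1], "turn": [0, 0, 0], "claw": 0}, {"dp": [0, 0, 1], "turn": [0, 0, 0], "claw": 0}, {"dp": [0, 0, 1], "turn": [0, 0, 0], "claw": 0}])

```text
t: 23.38
ee_pos: [448.9, 74.3, 120.3]
orientation: [-1.368, 0.917, -0.917]
ft_force: [-0.4, -0.7, -4.8]
width: 15.8
```

```bash
cat >> tr.py <<'E'
def held():
    """offset of held punch from TCP along camera dir, heights"""
    o,yaw=st(); d=grab('wrist'); p=cloud(d)
    a=np.radians(yaw+90); c=np.array([np.cos(a),np.sin(a)])
    for v in range(186,315,6):
        q=p[v,320]-o['ee_pos']; 
        if np.isfinite(q).all() and abs(q[2])<60: print(v,'fwd',(q[:2]@c).round(1),'z',q[2].round(1),end='; ')
    print()
E
python3 -c "
from tr import *
held()"
```

```text
t 23.38 tcp [448.9  74.3 120.3] jawyaw -67.6 tilt [ 0.  0. -1.] q [0.14 0.34 2.07 0.   0.73 1.32] w 15.8 F [-0.4 -0.7 -4.8]
210 fwd 16.8 z -26.8; 216 fwd 16.6 z -15.8; 222 fwd 13.9 z -12.3; 228 fwd 10.4 z -11.0; 234 fwd 5.8 z -12.1; 240 fwd 4.1 z -6.9; 246 fwd 3.4 z 0.1; 252 fwd 3.7 z 8.4; 258 fwd 3.4 z 14.8; 264 fwd 3.2 z 21.1; 270 fwd 4.7 z 29.6; 276 fwd 0.4 z 28.2; 282 fwd -3.2 z 28.1; 288 fwd -7.3 z 27.3; 294 fwd -9.9 z 28.7;
```

>>> jog_arm(steps=[{"dp": [0.2, 0.3, 0.6], "turn": [0, 0, 0], "claw": 0}, {"dp": [0.459, 0.739, 0.95], "turn": [0, 0, 0], "claw": 0}, {"dp": [0.459, 0.739, 0.95], "turn": [0, 0, 0], "claw": 0}, {"dp": [0.459, 0.739, 0.95], "turn": [0, 0, 0], "claw": 0}, {"dp": [0.459, 0.739, 0.95], "turn": [0, 0, 0], "claw": 0}])

```text
t: 23.85
ee_pos: [484.5, 133.7, 194.3]
orientation: [-1.372, 0.918, -0.914]
ft_force: [-0.6, -0.7, -5.0]
width: 16.1
```

>>> jog_arm(steps=[{"dp": [0.459, 0.739, 0], "turn": [0, 0, 0], "claw": 0}, {"dp": [0.459, 0.739, 0], "turn": [0, 0, 0], "claw": 0}, {"dp": [0.459, 0.739, 0], "turn": [0, 0, 0], "claw": 0}, {"dp": [0.459, 0.739, 0], "turn": [0, 0, 0], "claw": 0}])

```text
t: 24.18
ee_pos: [519.6, 192.4, 191.4]
orientation: [-1.377, 0.921, -0.912]
ft_force: [0.1, -0.8, -4.0]
width: 16.2
```

>>> jog_arm(steps=[{"dp": [0.459, 0.739, 0], "turn": [0, 0, 0], "claw": 0}, {"dp": [0.459, 0.739, 0], "turn": [0, 0, 0], "claw": 0}, {"dp": [0.459, 0.739, 0], "turn": [0, 0, 0], "claw": 0}, {"dp": [0.459, 0.739, 0], "turn": [0, 0, 0], "claw": 0}, {"dp": [0.459, 0.739, 0], "turn": [0, 0, 0], "claw": 0}])

```text
t: 24.6
ee_pos: [554.4, 249.6, 189.4]
orientation: [-1.381, 0.924, -0.911]
ft_force: [-0.0, -0.7, -4.9]
width: 16.1
```

```bash
python3 -c "
from tr import *
held()"
```

```text
t 24.6 tcp [554.4 249.6 189.4] jawyaw -67.5 tilt [-0.013 -0.005 -1.   ] q [0.4  0.44 1.68 0.   1.03 1.58] w 16.1 F [-0.  -0.7 -4.9]
210 fwd 14.3 z -32.9; 216 fwd 14.6 z -20.6; 222 fwd 14.0 z -11.9; 228 fwd 9.7 z -12.5; 234 fwd 5.6 z -12.4; 240 fwd 2.6 z -9.9; 246 fwd 2.6 z -1.7; 252 fwd 2.5 z 5.7; 258 fwd 3.9 z 15.2; 264 fwd 3.4 z 20.8; 270 fwd 3.5 z 26.9; 276 fwd 0.6 z 28.0; 282 fwd -3.6 z 26.8; 288 fwd -5.8 z 29.0; 294 fwd -9.9 z 28.3;
```

>>> jog_arm(steps=[{"dp": [0.059, 0.026, -0.3], "turn": [0.002, -0.004, 0], "claw": 0}, {"dp": [0.059, 0.026, -0.6], "turn": [0.002, -0.004, 0], "claw": 0}, {"dp": [0.059, 0.026, -0.87], "turn": [0.002, -0.004, 0], "claw": 0}, {"dp": [0.059, 0.026, -0.87], "turn": [0.002, -0.004, 0], "claw": 0}, {"dp": [0.059, 0.026, -0.87], "turn": [0.002, -0.004, 0], "claw": 0}])

```text
t: 25.07
ee_pos: [557.9, 250.2, 119.3]
orientation: [-1.371, 0.919, -0.915]
ft_force: [1.5, 0.4, -3.0]
width: 15.9
```

```bash
python3 -c "
from tr import *
held()
d=load('wrist');cv2.imwrite('pics/w20.png',d['img'][:,:,::-1])"
```

```text
t 25.07 tcp [557.9 250.2 119.3] jawyaw -67.6 tilt [-0.003  0.    -1.   ] q [0.4  0.53 1.72 0.   0.88 1.58] w 15.9 F [ 1.5  0.4 -3. ]
186 fwd 25.8 z -55.5; 210 fwd 14.4 z -33.4; 216 fwd 15.1 z -19.7; 222 fwd 13.8 z -12.6; 228 fwd 10.0 z -11.8; 234 fwd 5.6 z -12.5; 240 fwd 2.1 z -11.1; 246 fwd 2.8 z -1.3; 252 fwd 3.2 z 7.3; 258 fwd 3.1 z 14.3; 264 fwd 3.0 z 20.6; 270 fwd 3.8 z 27.9; 276 fwd 0.9 z 28.8; 282 fwd -3.6 z 27.3; 288 fwd -7.0 z 27.6; 294 fwd -10.9 z 27.3;
```

View pics/w20.png

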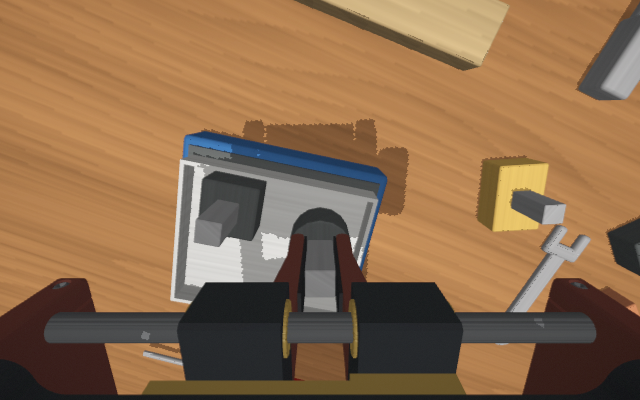

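>>> jog_arm(steps=[{"dp": [0.018, 0.017, -0.15], "turn": [0, -0.001, 0], "claw": 0}, {"dp": [0.018, 0.017, -0.28], "turn": [0, -0.001, 0], "claw": 0}, {"dp": [0.018, 0.017, -0.36], "turn": [0, -0.001, 0], "claw": 0}, {"dp": [0.018, 0.017, -0.36], "turn": [0, -0.001, 0], "claw": 0}, {"dp": [0.018, 0.017, -0.36], "turn": [0, -0.001, 0], "claw": 0}])

```text
t: 25.53
ee_pos: [560.2, 252.1, 91.3]
orientation: [-1.367, 0.915, -0.917]
ft_force: [-0.5, 0.6, -4.0]
width: 15.9
```

```bash
python3 -c "
from tr import *
held()"
```

```text
t 25.53 tcp [560.2 252.1  91.3] jawyaw -67.6 tilt [ 0.002  0.001 -1.   ] q [0.4  0.58 1.73 0.   0.83 1.58] w 15.9 F [-0.5  0.6 -4. ]
186 fwd 28.3 z -46.6; 192 fwd 23.6 z -47.4; 198 fwd 22.7 z -35.3; 204 fwd 21.7 z -24.7; 210 fwd 14.3 z -34.0; 216 fwd 15.3 z -19.5; 222 fwd 13.6 z -13.1; 228 fwd 10.0 z -11.9; 234 fwd 5.7 z -12.3; 240 fwd 2.5 z -10.3; 246 fwd 2.3 z -2.2; 252 fwd 2.8 z 6.5; 258 fwd 3.3 z 14.8; 264 fwd 2.8 z 20.5; 270 fwd 3.2 z 27.2; 276 fwd -0.2 z 27.4; 282 fwd -3.6 z 27.6; 288 fwd -6.3 z 28.9; 294 fwd -10.8 z 27.5; 300 fwd -66.1 z -44.1; 306 fwd -72.2 z -44.6;
```

>>> jog_arm(steps=[{"dp": [0, 0, -0.03], "turn": [0, 0, 0], "claw": 0}, {"dp": [0, 0, -0.03], "turn": [0, 0, 0], "claw": 0}, {"dp": [0, 0, -0.03], "turn": [0, 0, 0], "claw": 0.35}, {"dp": [0, 0, -0.03], "turn": [0, 0, 0], "claw": 0.35}, {"dp": [0, 0, -0.03], "turn": [0, 0, 0], "claw": 0.35}, {"dp": [0, 0, -0.03], "turn": [0, 0, 0], "claw": 0.35}, {"dp": [0, 0, 0.3], "turn": [0, 0, 0], "claw": 0.35}, {"dp": [0, 0, 0.7], "turn": [0, 0, 0], "claw": 0.35}, {"dp": [0, 0, 1], "turn": [0, 0, 0], "claw": 0.35}, {"dp": [0, 0, 1], "turn": [0, 0, 0], "claw": 0.35}, {"dp": [0, 0, 1], "turn": [0, 0, 0], "claw": 0.35}])

```text
t: 26.5
ee_pos: [561.6, 252.7, 173.6]
orientation: [-1.363, 0.913, -0.919]
ft_force: [-0.6, -0.8, -0.5]
width: 31.2
```

>>> jog_arm(steps=[{"dp": [-0.95, -0.5, 0.5], "turn": [0, 0, 0], "claw": 0.7}, {"dp": [-0.95, -0.5, 0.5], "turn": [0, 0, 0], "claw": 0.7}, {"dp": [-0.95, -0.5, 0.5], "turn": [0, 0, 0], "claw": 0.7}, {"dp": [-0.95, -0.5, 0.5], "turn": [0, 0, 0], "claw": 0.7}, {"dp": [-0.95, -0.5, 0.5], "turn": [0, 0, 0], "claw": 0.7}])

```text
t: 26.92
ee_pos: [485.8, 212.8, 213.3]
orientation: [-1.363, 0.912, -0.919]
ft_force: [0.3, 0.8, -0.0]
width: 59.6
```

```bash
python3 -c "
from tr import *
st();d=grab('wrist','w21.png')
for c in((543,315),(554,250)):
  r=measure(d,c,zs=118,zb=78,r=30)
  for q in r: print(q, W2T(q[0]))
d=grab('top','top21.png')
for k,xy in dict(bar0=(643,-66),brass=(626,88),copper=(543,-80)).items(): print(k,*measure(d,xy),sep='\n  ')
"
```

```text
t 26.92 tcp [485.8 212.8 213.3] jawyaw -67.6 tilt [ 0.007  0.003 -1.   ] q [0.39 0.29 1.85 0.   0.99 1.57] w 59.6 F [ 0.3  0.8 -0. ]
([542.7, 314.4], [542.7000122070312, 314.6000061035156], [17.9, 15.8], -79.4, 116.6, 439) [32.7 31.6]
([542.6, 314.5], [543.9000244140625, 311.8999938964844], [42.8, 41.5], -79.5, 76.7, 1530) [32.7 31.7]
([555.2, 249.5], [555.2999877929688, 249.39999389648438], [15.1, 15.1], 22.3, 116.9, 378) [ 33.3 -34.5]
([555.7, 249.8], [556.0999755859375, 249.39999389648438], [40.4, 40.4], 22.4, 76.8, 1111) [ 33.9 -34.3]
bar0
  ([642.5, -71.5], [642.5, -71.69999694824219], [17.9, 15.8], -36.8, 70.0, 55)
  ([642.1, -71.6], [640.2999877929688, -71.0], [64.0, 42.3], -38.2, 30.2, 386)
brass
  ([628.7, 87.4], [628.4000244140625, 87.30000305175781], [17.5, 15.0], 26.3, 70.0, 55)
  ([628.2, 87.4], [626.5, 87.0999984741211], [63.7, 40.9], 26.4, 30.3, 393)
copper
  ([543.1, -79.8], [543.0999755859375, -79.69999694824219], [17.5, 15.8], -34.7, 70.2, 58)
  ([543.1, -79.7], [542.0, -79.0999984741211], [63.5, 41.7], -35.2, 30.2, 415)
```

View pics/w21.png

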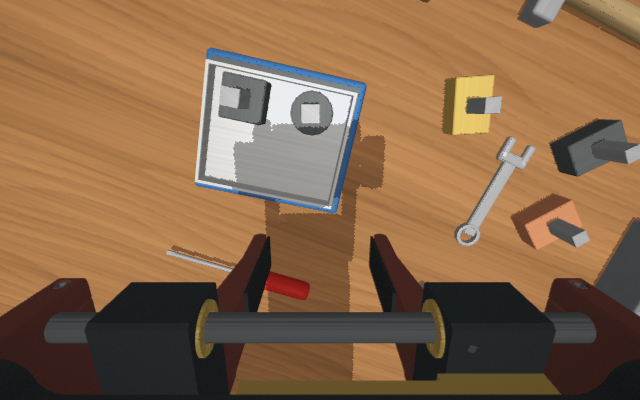

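>>> jog_arm(steps=[{"dp": [0.89, -0.785, 0], "turn": [0, 0, 0.261], "claw": 0.7}, {"dp": [0.89, -0.785, 0], "turn": [0, 0, 0.261], "claw": 0.7}, {"dp": [0.89, -0.785, 0], "turn": [0, 0, 0.261], "claw": 0.7}, {"dp": [0.89, -0.785, 0], "turn": [0, 0, 0.261], "claw": 0.7}, {"dp": [0.89, -0.785, 0], "turn": [0, 0, 0.261], "claw": 0.7}, {"dp": [0.89, -0.785, 0], "turn": [0, 0, 0.261], "claw": 0.7}, {"dp": [0.89, -0.785, 0], "turn": [0, 0, 0.261], "claw": 0.7}])

```text
t: 27.6
ee_pos: [558.6, 150.4, 211.5]
orientation: [-1.546, 0.277, -0.277]
ft_force: [-0.2, -0.6, 0.3]
width: 62.0
```

>>> jog_arm(steps=[{"dp": [0.89, -0.785, -0.7], "turn": [0, 0, 0.261], "claw": 0.7}, {"dp": [0.89, -0.785, -0.7], "turn": [0, 0, 0.261], "claw": 0.7}, {"dp": [0.89, -0.785, -0.7], "turn": [0, 0, 0.261], "claw": 0.7}, {"dp": [0.89, -0.785, -0.7], "turn": [0, 0, 0.261], "claw": 0.7}, {"dp": [0.89, -0.785, -0.7], "turn": [0, 0, 0.261], "claw": 0.7}, {"dp": [0.89, -0.785, -0.7], "turn": [0, 0, 0.261], "claw": 0.7}, {"dp": [0.89, -0.785, -0.7], "turn": [0, 0, 0.261], "claw": 0.7}, {"dp": [0.89, -0.785, -0.7], "turn": [0, 0, 0.261], "claw": 0.7}, {"dp": [0.89, -0.785, -0.7], "turn": [0, 0, 0.261], "claw": 0.7}])

```text
t: 28.35
ee_pos: [630.2, 87.7, 154.4]
orientation: [-1.534, -0.361, 0.366]
ft_force: [-0.4, 0.1, -1.4]
width: 61.5
```

```bash
python3 -c "
from tr import *
st();d=grab('wrist','w22.png')
r=measure(d,(628,87)); print(*r,sep='\n')
"
```

```text
t 28.35 tcp [630.2  87.7 154.4] jawyaw 26.6 tilt [-0.005  0.005 -1.   ] q [ 0.12  0.52  1.65  0.01  0.98 -0.35] w 61.5 F [-0.4  0.1 -1.4]
([629.5, 89.5], [629.5, 89.4000015258789], [17.4, 14.9], -63.4, 68.8, 352)
([629.5, 88.7], [628.5, 91.0], [61.4, 42.5], 26.6, 28.9, 2094)
```

View pics/w22.png

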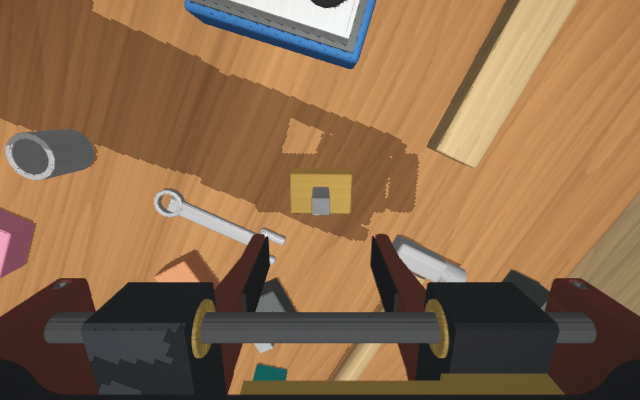

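>>> jog_arm(steps=[{"dp": [-0.012, 0.006, -1], "turn": [-0.002, -0.002, 0], "claw": 0.5}, {"dp": [-0.012, 0.006, -1], "turn": [-0.002, -0.002, 0], "claw": 0.5}, {"dp": [-0.012, 0.006, -1], "turn": [-0.002, -0.002, 0], "claw": 0.5}, {"dp": [-0.012, 0.006, -1], "turn": [-0.002, -0.002, 0], "claw": 0.5}, {"dp": [-0.012, 0.006, -1], "turn": [-0.002, -0.002, 0], "claw": 0.5}])

```text
t: 28.82
ee_pos: [630.2, 88.4, 75.9]
orientation: [-1.542, -0.365, 0.361]
ft_force: [0.2, -0.1, 1.3]
width: 44.2
```

>>> jog_arm(steps=[{"dp": [0, 0, -0.44], "turn": [0, 0, 0], "claw": 0.5}, {"dp": [0, 0, -0.44], "turn": [0, 0, 0], "claw": 0.5}, {"dp": [0, 0, -0.44], "turn": [0, 0, 0], "claw": 0.4}, {"dp": [0, 0, -0.44], "turn": [0, 0, 0], "claw": 0}, {"dp": [0, 0, -0.44], "turn": [0, 0, 0], "claw": 0}, {"dp": [0, 0, -0.44], "turn": [0, 0, 0], "claw": 0}, {"dp": [0, 0, -0.44], "turn": [0, 0, 0], "claw": 0}, {"dp": [0, 0, -0.44], "turn": [0, 0, 0], "claw": 0}, {"dp": [0, 0, -0.44], "turn": [0, 0, 0], "claw": 0}, {"dp": [0, 0, -0.44], "turn": [0, 0, 0], "claw": 0}, {"dp": [0, 0, -0.44], "turn": [0, 0, 0], "claw": 0}])

```text
t: 29.73
ee_pos: [630.9, 88.5, 42.3]
orientation: [-1.542, -0.366, 0.36]
ft_force: [-2.0, 0.6, 7.9]
width: 15.8
```

>>> jog_arm(steps=[{"dp": [0, 0, 0.2], "turn": [0, 0, 0], "claw": 0}, {"dp": [0, 0, 0.5], "turn": [0, 0, 0], "claw": 0}, {"dp": [0, 0, 1], "turn": [0, 0, 0], "claw": 0}, {"dp": [0, 0, 1], "turn": [0, 0, 0], "claw": 0}, {"dp": [0, 0, 1], "turn": [0, 0, 0], "claw": 0}, {"dp": [0, 0, 1], "turn": [0, 0, 0], "claw": 0}])

```text
t: 30.23
ee_pos: [629.8, 88.3, 121.3]
orientation: [-1.542, -0.365, 0.361]
ft_force: [0.4, 0.5, -5.6]
width: 15.6
```

```bash
python3 -c "
from tr import *
held()"
```

```text
t 30.23 tcp [629.8  88.3 121.3] jawyaw 26.5 tilt [ 0.003 -0.001 -1.   ] q [ 0.12  0.56  1.67 -0.    0.91 -0.34] w 15.6 F [ 0.4  0.5 -5.6]
198 fwd 20.8 z -39.8; 210 fwd 21.0 z -13.7; 216 fwd 17.6 z -12.2; 222 fwd 13.3 z -12.9; 228 fwd 9.6 z -12.2; 234 fwd 7.7 z -7.2; 240 fwd 7.8 z 1.7; 246 fwd 7.1 z 8.1; 252 fwd 7.9 z 17.0; 264 fwd 6.0 z 26.4; 270 fwd 2.8 z 26.7; 276 fwd -0.7 z 26.9; 282 fwd -4.0 z 27.2;
```

>>> jog_arm(steps=[{"dp": [-0.2, 0.3, 0.6], "turn": [0, 0, -0.089], "claw": 0}, {"dp": [-0.602, 0.959, 0.95], "turn": [0, 0, -0.089], "claw": 0}, {"dp": [-0.602, 0.959, 0.95], "turn": [0, 0, -0.089], "claw": 0}, {"dp": [-0.602, 0.959, 0.95], "turn": [0, 0, -0.089], "claw": 0}, {"dp": [-0.602, 0.959, 0.95], "turn": [0, 0, -0.089], "claw": 0}, {"dp": [-0.602, 0.959, 0.95], "turn": [0, 0, -0.089], "claw": 0}])

```text
t: 30.78
ee_pos: [580.1, 164.7, 194.7]
orientation: [-1.568, -0.143, 0.147]
ft_force: [-0.8, -0.3, -6.1]
width: 15.9
```

>>> jog_arm(steps=[{"dp": [-0.602, 0.959, 0], "turn": [0, 0, 0], "claw": 0}, {"dp": [-0.602, 0.959, 0], "turn": [0, 0, 0], "claw": 0}, {"dp": [-0.602, 0.959, 0], "turn": [0, 0, 0], "claw": 0}, {"dp": [-0.602, 0.959, 0], "turn": [0, 0, 0], "claw": 0}])

```text
t: 31.12
ee_pos: [530.1, 242.0, 192.7]
orientation: [-1.569, -0.142, 0.152]
ft_force: [0.4, -1.1, -5.7]
width: 16.0
```

>>> jog_arm(steps=[{"dp": [-0.602, 0.959, 0], "turn": [0, 0, 0], "claw": 0}, {"dp": [-0.602, 0.959, 0], "turn": [0, 0, 0], "claw": 0}, {"dp": [-0.602, 0.959, 0], "turn": [0, 0, 0], "claw": 0}, {"dp": [-0.602, 0.959, 0], "turn": [0, 0, 0], "claw": 0}, {"dp": [-0.602, 0.959, 0], "turn": [0, 0, 0], "claw": 0}, {"dp": [-0.602, 0.959, 0], "turn": [0, 0, 0], "claw": 0}])

```text
t: 31.62
ee_pos: [482.7, 317.3, 192.0]
orientation: [-1.57, -0.141, 0.151]
ft_force: [0.0, -0.8, -5.0]
width: 15.5
```

```bash
python3 -c "
from tr import *
held()
print(T2W(-23,46),T2W(-23,0),T2W(-23,-46))"
```

```text
t 31.62 tcp [482.7 317.3 192. ] jawyaw 10.6 tilt [-0.006 -0.005 -1.   ] q [ 0.56  0.4   1.76 -0.    1.    0.38] w 15.5 F [ 0.  -0.8 -5. ]
204 fwd 17.8 z -35.0; 210 fwd 18.9 z -19.6; 216 fwd 16.2 z -15.9; 222 fwd 12.8 z -14.0; 228 fwd 8.4 z -14.8; 234 fwd 5.9 z -11.1; 240 fwd 6.3 z -1.5; 246 fwd 6.9 z 7.8; 252 fwd 6.7 z 14.7; 258 fwd 6.6 z 21.2; 264 fwd 5.9 z 26.1; 270 fwd 1.7 z 25.0; 276 fwd -1.2 z 26.0; 282 fwd -5.0 z 25.6; 288 fwd -8.4 z 26.1; 
[485.27397549 318.49234732] [493.57785617 273.24805966] [501.88173685 228.003772  ]
```

>>> jog_arm(steps=[{"dp": [0.029, 0.036, -0.3], "turn": [0.002, -0.002, 0], "claw": 0}, {"dp": [0.029, 0.036, -0.6], "turn": [0.002, -0.002, 0], "claw": 0}, {"dp": [0.029, 0.036, -0.85], "turn": [0.002, -0.002, 0], "claw": 0}, {"dp": [0.029, 0.036, -0.85], "turn": [0.002, -0.002, 0], "claw": 0}, {"dp": [0.029, 0.036, -0.85], "turn": [0.002, -0.002, 0], "claw": 0}])

```text
t: 32.08
ee_pos: [485.2, 318.7, 123.4]
orientation: [-1.566, -0.143, 0.146]
ft_force: [-0.2, -0.8, -5.0]
width: 15.3
```

```bash
python3 -c "
from tr import *
held()
d=load('wrist');cv2.imwrite('pics/w23.png',d['img'][:,:,::-1])"
```

```text
t 32.08 tcp [485.2 318.7 123.4] jawyaw 10.5 tilt [-0.002 -0.    -1.   ] q [0.56 0.49 1.79 0.   0.86 0.38] w 15.3 F [-0.2 -0.8 -5. ]
186 fwd 25.1 z -57.0; 204 fwd 18.0 z -34.9; 210 fwd 18.7 z -20.3; 216 fwd 16.9 z -13.9; 222 fwd 12.5 z -15.0; 228 fwd 8.3 z -15.1; 234 fwd 5.9 z -11.2; 240 fwd 5.4 z -3.2; 246 fwd 6.7 z 7.4; 258 fwd 7.2 z 22.5; 264 fwd 6.1 z 26.8; 270 fwd 1.8 z 25.3; 276 fwd -0.4 z 27.4; 282 fwd -4.7 z 26.3; 288 fwd -8.0 z 26.8;
```

View pics/w23.png

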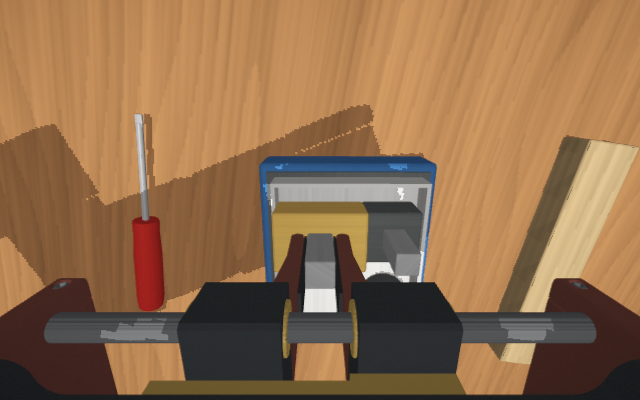

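>>> jog_arm(steps=[{"dp": [-0.002, 0.012, -0.12], "turn": [0, 0, 0], "claw": 0}, {"dp": [-0.002, 0.012, -0.24], "turn": [0, 0, 0], "claw": 0}, {"dp": [-0.002, 0.012, -0.34], "turn": [0, 0, 0], "claw": 0}, {"dp": [-0.002, 0.012, -0.38], "turn": [0, 0, 0], "claw": 0}, {"dp": [-0.002, 0.012, -0.38], "turn": [0, 0, 0], "claw": 0}])

```text
t: 32.55
ee_pos: [485.2, 320.1, 93.1]
orientation: [-1.565, -0.143, 0.146]
ft_force: [0.6, -0.6, -4.6]
width: 15.9
```

```bash
python3 -c "
from tr import *
held()"
```

```text
t 32.55 tcp [485.2 320.1  93.1] jawyaw 10.5 tilt [-0.001  0.    -1.   ] q [0.56 0.54 1.81 0.   0.8  0.38] w 15.9 F [ 0.6 -0.6 -4.6]
186 fwd 27.3 z -48.6; 192 fwd 25.9 z -37.4; 198 fwd 24.9 z -26.4; 204 fwd 17.8 z -35.5; 210 fwd 18.5 z -21.0; 216 fwd 16.8 z -14.3; 222 fwd 12.6 z -14.7; 228 fwd 8.5 z -14.7; 234 fwd 5.4 z -12.2; 240 fwd 6.5 z -1.0; 246 fwd 6.7 z 7.6; 252 fwd 7.0 z 15.5; 258 fwd 7.1 z 22.3; 264 fwd 5.8 z 26.3; 270 fwd 2.1 z 25.9; 276 fwd -1.6 z 25.6; 282 fwd -4.6 z 26.4; 288 fwd -9.1 z 25.1; 294 fwd -62.7 z -46.5; 300 fwd -68.7 z -46.8; 306 fwd -74.6 z -46.9;
```

>>> jog_arm(steps=[{"dp": [0, 0, -0.025], "turn": [0, 0, 0], "claw": 0}, {"dp": [0, 0, -0.025], "turn": [0, 0, 0], "claw": 0}, {"dp": [0, 0, -0.025], "turn": [0, 0, 0], "claw": 0.35}, {"dp": [0, 0, -0.025], "turn": [0, 0, 0], "claw": 0.35}, {"dp": [0, 0, -0.025], "turn": [0, 0, 0], "claw": 0.35}, {"dp": [0, 0, -0.025], "turn": [0, 0, 0], "claw": 0.35}, {"dp": [0, 0, 0.3], "turn": [0, 0, 0], "claw": 0.35}, {"dp": [0, 0, 0.7], "turn": [0, 0, 0], "claw": 0.35}, {"dp": [0, 0, 1], "turn": [0, 0, 0], "claw": 0.35}, {"dp": [0, 0, 1], "turn": [0, 0, 0], "claw": 0.35}, {"dp": [0, 0, 1], "turn": [0, 0, 0], "claw": 0.35}])

```text
t: 33.52
ee_pos: [486.5, 320.9, 175.4]
orientation: [-1.563, -0.147, 0.142]
ft_force: [0.0, -0.5, -0.7]
width: 31.0
```

>>> jog_arm(steps=[{"dp": [0.2, -1, 0.5], "turn": [0, 0, -0.1], "claw": 0.5}, {"dp": [0.2, -1, 0.5], "turn": [0, 0, -0.1], "claw": 0.5}, {"dp": [0.2, -1, 0.5], "turn": [0, 0, -0.1], "claw": 0.5}, {"dp": [0.2, -1, 0.5], "turn": [0, 0, -0.1], "claw": 0.5}, {"dp": [0.2, -1, 0.5], "turn": [0, 0, -0.1], "claw": 0.5}])

```text
t: 33.93
ee_pos: [502.1, 240.5, 214.4]
orientation: [-1.567, 0.1, -0.103]
ft_force: [-0.2, -0.0, 0.8]
width: 44.1
```

```bash
python3 -c "
from tr import *
st();d=grab('wrist','w24.png')
for c in((543,315),(554,250),(485,318)):
  r=measure(d,c,zs=118,zb=78,r=36 if c[0]<500 else 28)
  for q in r: print(q, q and W2T(q[0]))
d=grab('top','top24.png')
for k,xy in dict(bar0=(643,-66),copper=(543,-80)).items(): print(k,*measure(d,xy),sep='\n  ')
"
```

```text
t 33.93 tcp [502.1 240.5 214.4] jawyaw -7.4 tilt [ 0.002  0.002 -1.   ] q [0.43 0.33 1.79 0.   1.02 0.55] w 44.1 F [-0.2 -0.   0.8]
([541.6, 316.0], [541.5999755859375, 316.0], [16.3, 15.8], 10.6, 116.8, 395) [32.  33.4]
([541.7, 315.8], [540.9000244140625, 316.6000061035156], [41.8, 41.5], 10.0, 76.8, 1520) [32.  33.2]
([554.1, 251.1], [554.2000122070312, 251.0], [18.0, 15.7], -68.5, 116.8, 344) [ 32.5 -32.7]
([553.6, 251.9], [552.2000122070312, 254.39999389648438], [40.7, 39.7], 31.0, 77.0, 873) [ 32.2 -31.8]
([486.1, 317.5], [486.20001220703125, 317.5], [16.2, 15.7], 10.4, 116.8, 383) [-22.4  44.9]
([486.0, 317.4], [486.70001220703125, 318.0], [61.3, 41.3], 10.6, 76.9, 2414) [-22.5  44.8]
bar0
  ([642.6, -71.5], [642.0999755859375, -71.9000015258789], [17.7, 16.8], 45.3, 70.2, 58)
  ([642.1, -71.6], [640.0999755859375, -71.0], [64.0, 42.2], -38.3, 30.1, 388)
copper
  ([543.1, -79.8], [543.2999877929688, -79.80000305175781], [17.5, 15.8], -34.7, 69.8, 59)
  ([543.3, -79.8], [542.0999755859375, -79.19999694824219], [63.1, 41.7], -35.2, 30.3, 415)
```

View pics/w24.png

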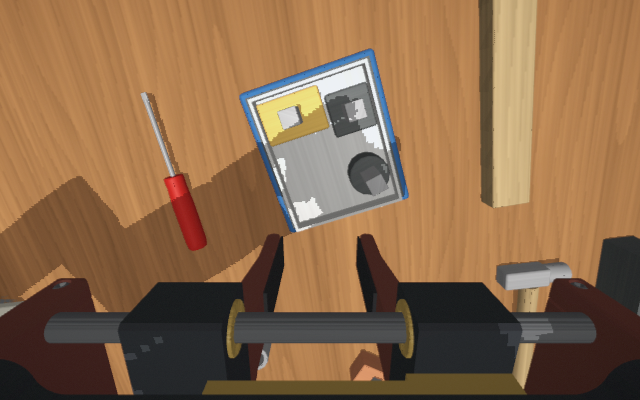

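>>> jog_arm(steps=[{"dp": [0.131, -1, 0], "turn": [0, 0, -0.154], "claw": 0.5}, {"dp": [0.131, -1, 0], "turn": [0, 0, -0.154], "claw": 0.5}, {"dp": [0.131, -1, 0], "turn": [0, 0, -0.154], "claw": 0.5}, {"dp": [0.131, -1, 0], "turn": [0, 0, -0.154], "claw": 0.5}, {"dp": [0.131, -1, 0], "turn": [0, 0, -0.154], "claw": 0.5}])

```text
t: 34.45
ee_pos: [511.7, 161.6, 212.9]
orientation: [-1.517, 0.481, -0.481]
ft_force: [-0.3, 0.6, -0.1]
width: 43.7
```

>>> jog_arm(steps=[{"dp": [0.131, -1, 0], "turn": [0, 0, 0], "claw": 0.5}, {"dp": [0.131, -1, 0], "turn": [0, 0, 0], "claw": 0.5}, {"dp": [0.131, -1, 0], "turn": [0, 0, 0], "claw": 0.5}, {"dp": [0.131, -1, 0], "turn": [0, 0, 0], "claw": 0.5}])

```text
t: 34.78
ee_pos: [522.0, 81.1, 212.2]
orientation: [-1.517, 0.48, -0.478]
ft_force: [0.1, 0.1, 0.1]
width: 43.6
```

>>> jog_arm(steps=[{"dp": [0.131, -1, 0], "turn": [0, 0, 0], "claw": 0.5}, {"dp": [0.131, -1, 0], "turn": [0, 0, 0], "claw": 0.5}, {"dp": [0.131, -1, 0], "turn": [0, 0, 0], "claw": 0.5}, {"dp": [0.131, -1, 0], "turn": [0, 0, 0], "claw": 0.5}])

```text
t: 35.12
ee_pos: [532.6, 1.4, 211.8]
orientation: [-1.517, 0.48, -0.477]
ft_force: [0.1, 0.4, 0.3]
width: 44.2
```

>>> jog_arm(steps=[{"dp": [0.131, -1, -0.4], "turn": [0, 0, 0], "claw": 0.5}, {"dp": [0.131, -1, -0.7], "turn": [0, 0, 0], "claw": 0.5}, {"dp": [0.131, -1, -0.7], "turn": [0, 0, 0], "claw": 0.5}, {"dp": [0.131, -1, -0.7], "turn": [0, 0, 0], "claw": 0.5}, {"dp": [0.131, -1, -0.7], "turn": [0, 0, 0], "claw": 0.5}])

```text
t: 35.53
ee_pos: [542.5, -77.1, 155.1]
orientation: [-1.517, 0.482, -0.474]
ft_force: [0.5, -0.1, 0.5]
width: 43.8
```

```bash
python3 -c "
from tr import *
st();d=grab('wrist','w25.png')
r=measure(d,(544,-79)); print(*r,sep='\n')
"
```

```text
t 35.53 tcp [542.5 -77.1 155.1] jawyaw -35.0 tilt [-0.004  0.002 -1.   ] q [-0.16  0.4   1.85  0.    0.89  0.45] w 43.8 F [ 0.5 -0.1  0.5]
([545.6, -78.5], [545.5999755859375, -78.5], [16.6, 15.0], 55.1, 68.9, 340)
([545.5, -79.0], [547.0, -77.0], [61.4, 42.7], -35.0, 29.0, 2085)
```

View pics/w25.png

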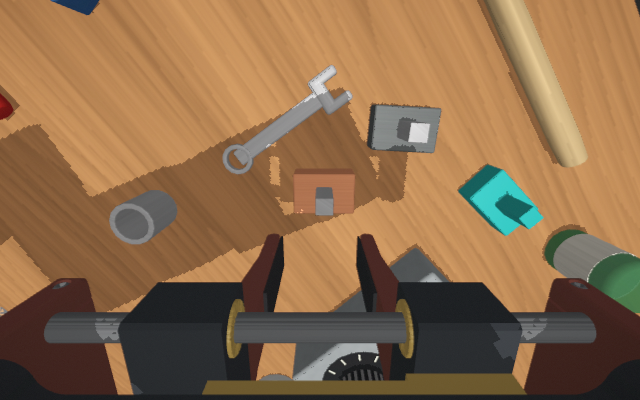

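>>> jog_arm(steps=[{"dp": [0.031, -0.023, -1], "turn": [-0.001, -0.001, 0], "claw": 0.5}, {"dp": [0.031, -0.023, -1], "turn": [-0.001, -0.001, 0], "claw": 0.5}, {"dp": [0.031, -0.023, -1], "turn": [-0.001, -0.001, 0], "claw": 0.5}, {"dp": [0.031, -0.023, -1], "turn": [-0.001, -0.001, 0], "claw": 0.5}, {"dp": [0.031, -0.023, -1], "turn": [-0.001, -0.001, 0], "claw": 0.5}])

```text
t: 36.0
ee_pos: [546.9, -77.9, 78.0]
orientation: [-1.519, 0.474, -0.479]
ft_force: [0.3, -0.2, -0.1]
width: 43.8
```

>>> jog_arm(steps=[{"dp": [0, 0, -0.45], "turn": [0, 0, 0], "claw": 0.5}, {"dp": [0, 0, -0.45], "turn": [0, 0, 0], "claw": 0.5}, {"dp": [0, 0, -0.45], "turn": [0, 0, 0], "claw": 0.4}, {"dp": [0, 0, -0.45], "turn": [0, 0, 0], "claw": 0}, {"dp": [0, 0, -0.45], "turn": [0, 0, 0], "claw": 0}, {"dp": [0, 0, -0.45], "turn": [0, 0, 0], "claw": 0}, {"dp": [0, 0, -0.45], "turn": [0, 0, 0], "claw": 0}, {"dp": [0, 0, -0.45], "turn": [0, 0, 0], "claw": 0}, {"dp": [0, 0, -0.45], "turn": [0, 0, 0], "claw": 0}, {"dp": [0, 0, -0.45], "turn": [0, 0, 0], "claw": 0}, {"dp": [0, 0, -0.45], "turn": [0, 0, 0], "claw": 0}])

```text
t: 36.92
ee_pos: [547.2, -77.9, 43.4]
orientation: [-1.518, 0.473, -0.48]
ft_force: [-2.5, 0.5, 10.4]
width: 15.6
```

>>> jog_arm(steps=[{"dp": [0, 0, 0.2], "turn": [0, 0, 0], "claw": 0}, {"dp": [0, 0, 0.5], "turn": [0, 0, 0], "claw": 0}, {"dp": [0, 0, 1], "turn": [0, 0, 0], "claw": 0}, {"dp": [0, 0, 1], "turn": [0, 0, 0], "claw": 0}, {"dp": [0, 0, 1], "turn": [0, 0, 0], "claw": 0}, {"dp": [0, 0, 1], "turn": [0, 0, 0], "claw": 0}])

```text
t: 37.42
ee_pos: [546.3, -77.8, 122.7]
orientation: [-1.519, 0.475, -0.479]
ft_force: [-0.2, -0.9, -6.2]
width: 15.4
```

```bash
python3 -c "
from tr import *
held()"
```

```text
t 37.42 tcp [546.3 -77.8 122.7] jawyaw -34.9 tilt [ 0.002 -0.002 -1.   ] q [-0.16  0.45  1.86 -0.    0.82  0.45] w 15.4 F [-0.2 -0.9 -6.2]
204 fwd 17.4 z -37.0; 210 fwd 17.7 z -23.4; 216 fwd 16.6 z -15.1; 222 fwd 13.0 z -13.9; 228 fwd 8.9 z -13.9; 234 fwd 4.4 z -14.6; 240 fwd 4.7 z -5.0; 246 fwd 4.5 z 2.9; 252 fwd 5.1 z 11.6; 258 fwd 4.2 z 16.9; 264 fwd 4.8 z 24.3; 270 fwd 2.8 z 26.9; 276 fwd -1.6 z 25.3; 282 fwd -4.8 z 26.0; 288 fwd -8.7 z 25.6;
```

>>> jog_arm(steps=[{"dp": [0, 0.1, 0.5], "turn": [0, 0, 0.03], "claw": 0}, {"dp": [-0.133, 0.4, 0.95], "turn": [0, 0, 0.06], "claw": 0}, {"dp": [-0.133, 0.884, 0.95], "turn": [0, 0, 0.1], "claw": 0}, {"dp": [-0.133, 0.884, 0.95], "turn": [0, 0, 0.126], "claw": 0}, {"dp": [-0.133, 0.884, 0.95], "turn": [0, 0, 0.126], "claw": 0}])

```text
t: 37.88
ee_pos: [534.0, -5.3, 196.7]
orientation: [-1.566, 0.163, -0.161]
ft_force: [0.5, -0.6, -6.8]
width: 15.9
```

>>> jog_arm(steps=[{"dp": [-0.133, 0.884, 0], "turn": [0, 0, 0.126], "claw": 0}, {"dp": [-0.133, 0.884, 0], "turn": [0, 0, 0.126], "claw": 0}, {"dp": [-0.133, 0.884, 0], "turn": [0, 0, 0.126], "claw": 0}, {"dp": [-0.133, 0.884, 0], "turn": [0, 0, 0.126], "claw": 0}, {"dp": [-0.133, 0.884, 0], "turn": [0, 0, 0.126], "claw": 0}])

```text
t: 38.3
ee_pos: [522.2, 65.2, 194.8]
orientation: [-1.567, -0.144, 0.151]
ft_force: [0.0, -0.8, -5.5]
width: 16.1
```

>>> jog_arm(steps=[{"dp": [-0.133, 0.884, 0], "turn": [0, 0, 0], "claw": 0}, {"dp": [-0.133, 0.884, 0], "turn": [0, 0, 0], "claw": 0}, {"dp": [-0.133, 0.884, 0], "turn": [0, 0, 0], "claw": 0}, {"dp": [-0.133, 0.884, 0], "turn": [0, 0, 0], "claw": 0}])

```text
t: 38.63
ee_pos: [510.8, 136.1, 193.4]
orientation: [-1.568, -0.141, 0.152]
ft_force: [-0.6, -0.1, -5.8]
width: 15.6
```

>>> jog_arm(steps=[{"dp": [-0.133, 0.884, 0], "turn": [0, 0, 0], "claw": 0}, {"dp": [-0.133, 0.884, 0], "turn": [0, 0, 0], "claw": 0}, {"dp": [-0.133, 0.884, 0], "turn": [0, 0, 0], "claw": 0}, {"dp": [-0.133, 0.884, 0], "turn": [0, 0, 0], "claw": 0}])

```text
t: 38.97
ee_pos: [499.9, 206.6, 192.6]
orientation: [-1.569, -0.139, 0.153]
ft_force: [0.5, -1.0, -5.2]
width: 15.8
```

>>> jog_arm(steps=[{"dp": [-0.133, 0.884, 0], "turn": [0, 0, 0], "claw": 0}, {"dp": [-0.133, 0.884, 0], "turn": [0, 0, 0], "claw": 0}, {"dp": [-0.133, 0.884, 0], "turn": [0, 0, 0], "claw": 0}, {"dp": [-0.133, 0.884, 0], "turn": [0, 0, 0], "claw": 0}, {"dp": [-0.133, 0.884, 0], "turn": [0, 0, 0], "claw": 0}])

```text
t: 39.38
ee_pos: [489.3, 275.7, 191.9]
orientation: [-1.57, -0.137, 0.153]
ft_force: [-0.2, -0.5, -5.5]
width: 15.7
```

```bash
python3 -c "
from tr import *
held()"
```

```text
t 39.38 tcp [489.3 275.7 191.9] jawyaw 10.6 tilt [-0.009 -0.005 -1.   ] q [ 0.49  0.37  1.79 -0.    0.99  0.31] w 15.7 F [-0.2 -0.5 -5.5]
210 fwd 11.9 z -39.3; 216 fwd 13.2 z -23.8; 222 fwd 12.0 z -16.1; 228 fwd 7.9 z -16.1; 234 fwd 3.5 z -16.4; 240 fwd 0.4 z -13.9; 246 fwd 1.9 z -2.3; 252 fwd 2.9 z 7.4; 258 fwd 2.7 z 14.1; 264 fwd 4.0 z 22.9; 270 fwd 0.6 z 23.1; 276 fwd -2.3 z 24.2; 282 fwd -6.0 z 24.2; 288 fwd -9.9 z 23.8;
```

>>> jog_arm(steps=[{"dp": [0.044, 0.026, -0.2], "turn": [0.029, 0.002, 0], "claw": 0}, {"dp": [0.044, 0.026, -0.4], "turn": [0.029, 0.002, 0], "claw": 0}, {"dp": [0.044, 0.026, -0.6], "turn": [0.029, 0.002, 0], "claw": 0}, {"dp": [0.044, 0.026, -0.8], "turn": [0.029, 0.002, 0], "claw": 0}, {"dp": [0.044, 0.026, -0.8], "turn": [0.029, 0.002, 0], "claw": 0}, {"dp": [0.044, 0.026, -0.8], "turn": [0.029, 0.002, 0], "claw": 0}])

```text
t: 39.93
ee_pos: [492.6, 276.1, 127.5]
orientation: [-1.48, -0.134, 0.149]
ft_force: [0.1, -0.5, -5.2]
width: 16.0
```

```bash
python3 -c "
from tr import *
held()
d=load('wrist');cv2.imwrite('pics/w26.png',d['img'][:,:,::-1])"
```

```text
t 39.93 tcp [492.6 276.1 127.5] jawyaw 10.5 tilt [-0.017  0.085 -0.996] q [0.44 0.46 1.85 0.11 0.82 0.18] w 16.0 F [ 0.1 -0.5 -5.2]
186 fwd 37.3 z -11.1; 192 fwd 26.1 z -50.0; 198 fwd 20.8 z -53.3; 210 fwd 14.9 z -39.5; 216 fwd 15.3 z -22.0; 222 fwd 13.3 z -15.0; 228 fwd 8.8 z -16.3; 234 fwd 4.4 z -17.4; 240 fwd 1.9 z -12.7; 246 fwd 1.9 z -2.4; 252 fwd 1.4 z 5.9; 258 fwd 1.1 z 13.9; 264 fwd 1.0 z 21.4; 270 fwd -1.6 z 23.1; 276 fwd -4.9 z 23.4; 282 fwd -7.9 z 24.1; 288 fwd -11.7 z 23.6;
```

View pics/w26.png

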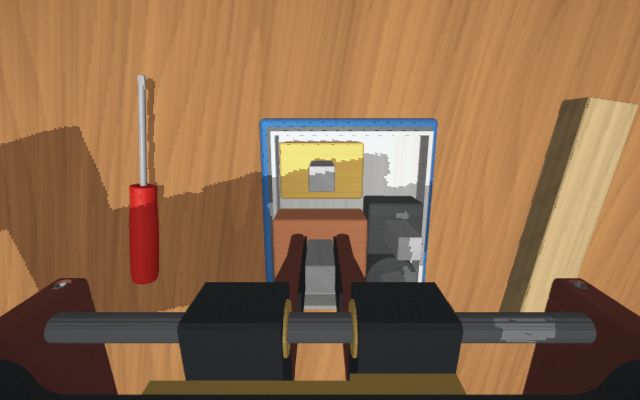

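>>> jog_arm(steps=[{"dp": [0, 0.015, -0.12], "turn": [0, 0, 0], "claw": 0}, {"dp": [0, 0.015, -0.24], "turn": [0, 0, 0], "claw": 0}, {"dp": [0, 0.015, -0.34], "turn": [0, 0, 0], "claw": 0}, {"dp": [0, 0.015, -0.4], "turn": [0, 0, 0], "claw": 0}, {"dp": [0, 0.015, -0.4], "turn": [0, 0, 0], "claw": 0}])

```text
t: 40.4
ee_pos: [492.3, 277.6, 94.9]
orientation: [-1.48, -0.134, 0.15]
ft_force: [0.5, 1.0, -5.4]
width: 15.8
```

```bash
python3 -c "
from tr import *
held()"
```

```text
t 40.4 tcp [492.3 277.6  94.9] jawyaw 10.5 tilt [-0.018  0.085 -0.996] q [0.45 0.51 1.86 0.12 0.76 0.17] w 15.8 F [ 0.5  1.  -5.4]
186 fwd 42.8 z 21.3; 192 fwd 39.8 z 21.6; 198 fwd 36.9 z 22.2; 204 fwd 33.8 z 22.2; 210 fwd 20.2 z -18.7; 216 fwd 14.7 z -24.1; 222 fwd 13.1 z -15.5; 228 fwd 8.8 z -16.3; 234 fwd 4.7 z -16.6; 240 fwd 1.8 z -13.2; 246 fwd 1.8 z -2.6; 252 fwd 1.6 z 6.5; 258 fwd 1.4 z 14.4; 264 fwd 1.4 z 22.3; 270 fwd -0.9 z 24.6; 276 fwd -4.5 z 24.2; 282 fwd -7.7 z 24.6; 288 fwd -11.6 z 23.7; 294 fwd -56.1 z -47.4; 300 fwd -61.7 z -47.7; 306 fwd -67.0 z -47.8;
```

>>> jog_arm(steps=[{"dp": [0, 0, -0.025], "turn": [0, 0, 0], "claw": 0}, {"dp": [0, 0, -0.025], "turn": [0, 0, 0], "claw": 0}, {"dp": [0, 0, -0.025], "turn": [0, 0, 0], "claw": 0.35}, {"dp": [0, 0, -0.025], "turn": [0, 0, 0], "claw": 0.35}, {"dp": [0, 0, -0.025], "turn": [0, 0, 0], "claw": 0.35}, {"dp": [0, 0, -0.025], "turn": [0, 0, 0], "claw": 0.35}, {"dp": [0, 0, 0.3], "turn": [0, 0, 0], "claw": 0.35}, {"dp": [0, 0, 0.7], "turn": [0, 0, 0], "claw": 0.35}, {"dp": [0, 0, 1], "turn": [0, 0, 0], "claw": 0.35}, {"dp": [0, 0, 1], "turn": [0, 0, 0], "claw": 0.35}, {"dp": [0, 0, 1], "turn": [0, 0, 0], "claw": 0.35}])

```text
t: 41.37
ee_pos: [493.7, 278.2, 177.3]
orientation: [-1.478, -0.138, 0.147]
ft_force: [-0.4, 0.6, 0.2]
width: 30.9
```

>>> jog_arm(steps=[{"dp": [0.2, -0.8, 0.5], "turn": [-0.027, -0.005, 0], "claw": 0.5}, {"dp": [0.2, -0.8, 0.5], "turn": [-0.027, -0.005, 0], "claw": 0.5}, {"dp": [0.2, -0.8, 0.5], "turn": [-0.027, -0.005, 0], "claw": 0.5}, {"dp": [0.2, -0.8, 0.5], "turn": [-0.027, -0.005, 0], "claw": 0.5}, {"dp": [0.2, -0.8, 0.5], "turn": [-0.027, -0.005, 0], "claw": 0.5}])

```text
t: 41.78
ee_pos: [508.9, 214.2, 215.9]
orientation: [-1.564, -0.144, 0.143]
ft_force: [0.2, -0.3, -0.5]
width: 43.8
```

```bash
python3 -c "
from tr import *
st();d=grab('wrist','w27.png')
for c in((543,315),(554,250),(485,318),(494,272)):
  r=measure(d,c,zs=118,zb=78,r=36 if c[0]<500 else 28)
  for q in r: print(q, q and W2T(q[0]))
d=grab('top','top27.png')
for k,xy in dict(bar0=(643,-66)).items(): print(k,*measure(d,xy),sep='\n  ')
"
```

```text
t 41.78 tcp [508.9 214.2 215.9] jawyaw 10.5 tilt [ 0.     0.002 -1.   ] q [0.38 0.32 1.8  0.   1.02 0.19] w 43.8 F [ 0.2 -0.3 -0.5]
None None
([546.3, 296.4], [545.7000122070312, 297.6000061035156], [41.5, 14.9], 10.4, 76.8, 600) [33.  13.3]
([555.5, 242.1], [555.5, 242.10000610351562], [17.5, 16.5], -67.9, 116.9, 348) [ 32.3 -41.8]
([554.8, 250.2], [551.2000122070312, 253.10000610351562], [54.5, 42.0], -77.8, 76.9, 1234) [ 33.1 -33.7]
([485.6, 316.7], [485.79998779296875, 316.8999938964844], [15.8, 15.4], -79.6, 116.8, 425) [-23.   44.2]
([485.8, 316.9], [485.79998779296875, 317.0], [61.4, 40.1], 10.4, 76.8, 2612) [-22.8  44.3]
([493.4, 272.6], [493.5, 272.70001220703125], [15.1, 14.7], -79.6, 116.9, 338) [-23.3  -0.6]
([493.5, 272.3], [493.5, 273.20001220703125], [61.4, 41.3], 10.4, 76.9, 2367) [-23.2  -0.9]
bar0
  ([642.4, -71.7], [642.2000122070312, -71.4000015258789], [18.1, 16.2], -35.1, 69.7, 58)
  ([642.2, -71.9], [640.2000122070312, -71.19999694824219], [63.5, 42.5], -38.3, 30.3, 391)
```

View pics/w27.png

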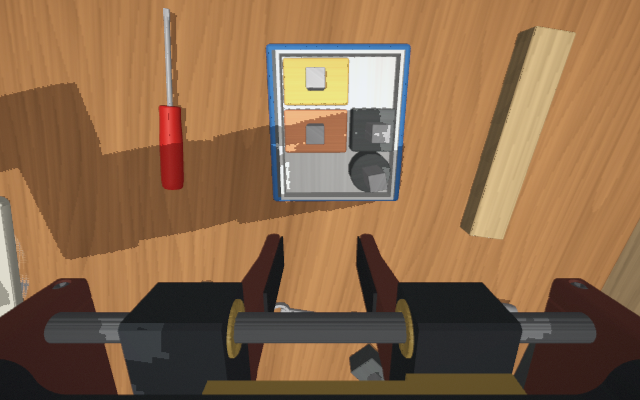

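The square in the tray has been knocked sideways, from y≈33 to y≈5, and it nudged the round. I'll re-measure both.

```bash
python3 -c "
from tr import *
d=load('wrist')
for c in(T2W(33,5),T2W(33,-41)):
  r=measure(d,c,zs=118,zb=78,r=28)
  for q in r: print(q, q and W2T(q[0]))
cv2.imwrite('pics/w27c.png',cv2.resize(d['img'][35:210,250:430],None,fx=3.3,fy=3.3,interpolation=cv2.INTER_CUBIC)[:,:,::-1])
"
```

```text
([548.1, 283.6], [548.0999755859375, 283.6000061035156], [17.0, 15.0], 10.4, 116.8, 376) [32.5  0.3]
([548.4, 282.4], [546.0, 285.1000061035156], [43.3, 42.2], -79.8, 76.8, 1357) [32.6 -0.9]
([555.5, 242.1], [555.5, 242.10000610351562], [17.5, 16.5], -67.9, 116.9, 348) [ 32.3 -41.8]
([554.7, 246.1], [551.9000244140625, 249.8000030517578], [48.7, 40.1], -77.8, 76.9, 1046) [ 32.2 -37.7]
```

View pics/w27c.png

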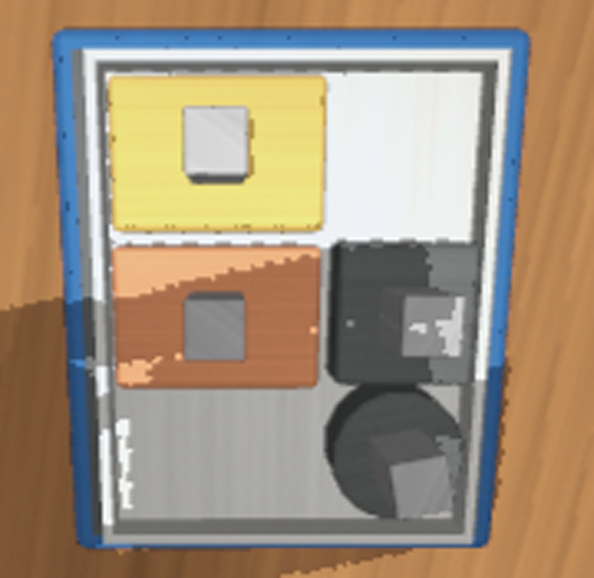

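>>> jog_arm(steps=[{"dp": [0.417, -0.893, 0], "turn": [0, 0, -0.135], "claw": 0.5}, {"dp": [0.417, -0.893, 0], "turn": [0, 0, -0.135], "claw": 0.5}, {"dp": [0.417, -0.893, 0], "turn": [0, 0, -0.135], "claw": 0.5}, {"dp": [0.417, -0.893, 0], "turn": [0, 0, -0.135], "claw": 0.5}, {"dp": [0.417, -0.893, 0], "turn": [0, 0, -0.135], "claw": 0.5}])

```text
t: 42.3
ee_pos: [541.6, 143.0, 214.5]
orientation: [-1.561, 0.192, -0.189]
ft_force: [-1.2, -0.2, -0.3]
width: 43.9
```

>>> jog_arm(steps=[{"dp": [0.417, -0.893, 0], "turn": [0, 0, -0.135], "claw": 0.5}, {"dp": [0.417, -0.893, 0], "turn": [0, 0, -0.135], "claw": 0.5}, {"dp": [0.417, -0.893, 0], "turn": [0, 0, -0.135], "claw": 0.5}, {"dp": [0.417, -0.893, 0], "turn": [0, 0, -0.135], "claw": 0.5}, {"dp": [0.417, -0.893, 0], "turn": [0, 0, -0.135], "claw": 0.5}])

```text
t: 42.72
ee_pos: [574.6, 71.8, 213.5]
orientation: [-1.506, 0.524, -0.519]
ft_force: [0.3, 0.2, 0.1]
width: 43.7
```

>>> jog_arm(steps=[{"dp": [0.417, -0.893, 0], "turn": [0, 0, 0], "claw": 0.5}, {"dp": [0.417, -0.893, 0], "turn": [0, 0, 0], "claw": 0.5}, {"dp": [0.417, -0.893, 0], "turn": [0, 0, 0], "claw": 0.5}, {"dp": [0.417, -0.893, 0], "turn": [0, 0, 0], "claw": 0.5}])

```text
t: 43.05
ee_pos: [608.0, 0.0, 212.8]
orientation: [-1.507, 0.524, -0.517]
ft_force: [-0.0, -0.3, 0.0]
width: 44.1
```

>>> jog_arm(steps=[{"dp": [0.417, -0.893, -0.4], "turn": [0, 0, 0], "claw": 0.5}, {"dp": [0.417, -0.893, -0.7], "turn": [0, 0, 0], "claw": 0.5}, {"dp": [0.417, -0.893, -0.7], "turn": [0, 0, 0], "claw": 0.5}, {"dp": [0.417, -0.893, -0.7], "turn": [0, 0, 0], "claw": 0.5}, {"dp": [0.417, -0.893, -0.7], "turn": [0, 0, 0], "claw": 0.5}])

```text
t: 43.47
ee_pos: [640.3, -70.1, 156.0]
orientation: [-1.507, 0.525, -0.514]
ft_force: [-0.1, 0.2, 0.0]
width: 43.6
```

```bash
python3 -c "
from tr import *
st();d=grab('wrist','w28.png')
r=measure(d,(643,-71)); print(*r,sep='\n')
"
```

```text
t 43.47 tcp [640.3 -70.1 156. ] jawyaw -38.1 tilt [-0.006  0.003 -1.   ] q [-0.13  0.53  1.63  0.    0.99  0.53] w 43.6 F [-0.1  0.2  0. ]
([645.0, -70.5], [645.0999755859375, -70.5], [17.4, 15.0], 52.0, 68.9, 357)
([645.1, -70.8], [646.5, -68.9000015258789], [61.4, 41.6], -38.0, 28.9, 2076)
```

View pics/w28.png

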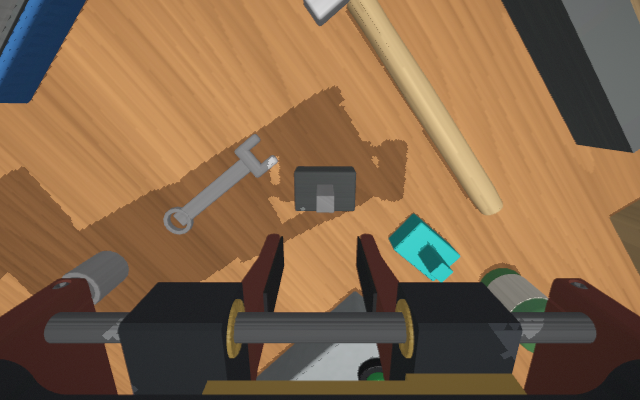

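>>> jog_arm(steps=[{"dp": [0.033, -0.03, -1], "turn": [-0.001, -0.001, 0], "claw": 0.5}, {"dp": [0.033, -0.03, -1], "turn": [-0.001, -0.001, 0], "claw": 0.5}, {"dp": [0.033, -0.03, -1], "turn": [-0.001, -0.001, 0], "claw": 0.5}, {"dp": [0.033, -0.03, -1], "turn": [-0.001, -0.001, 0], "claw": 0.5}, {"dp": [0.033, -0.03, -1], "turn": [-0.001, -0.001, 0], "claw": 0.5}])

```text
t: 43.93
ee_pos: [644.7, -71.3, 79.5]
orientation: [-1.508, 0.518, -0.519]
ft_force: [0.4, 0.5, 0.6]
width: 43.7
```

```bash
python3 -c "
from tr import *
st()"
```

```text
t 43.93 tcp [644.7 -71.3  79.5] jawyaw -37.9 tilt [ 0.001 -0.001 -1.   ] q [-0.13  0.63  1.65 -0.    0.85  0.53] w 43.7 F [0.4 0.5 0.6]
```

>>> jog_arm(steps=[{"dp": [0, 0, -0.4], "turn": [0, 0, 0], "claw": 0.5}, {"dp": [0, 0, -0.51], "turn": [0, 0, 0], "claw": 0.5}, {"dp": [0, 0, -0.51], "turn": [0, 0, 0], "claw": 0.4}, {"dp": [0, 0, -0.51], "turn": [0, 0, 0], "claw": 0}, {"dp": [0, 0, -0.51], "turn": [0, 0, 0], "claw": 0}, {"dp": [0, 0, -0.51], "turn": [0, 0, 0], "claw": 0}, {"dp": [0, 0, -0.51], "turn": [0, 0, 0], "claw": 0}, {"dp": [0, 0, -0.51], "turn": [0, 0, 0], "claw": 0}, {"dp": [0, 0, -0.51], "turn": [0, 0, 0], "claw": 0}, {"dp": [0, 0, -0.51], "turn": [0, 0, 0], "claw": 0}, {"dp": [0, 0, -0.51], "turn": [0, 0, 0], "claw": 0}])

```text
t: 44.85
ee_pos: [645.2, -71.2, 40.1]
orientation: [-1.508, 0.517, -0.52]
ft_force: [-1.6, 1.1, 7.0]
width: 15.9
```

>>> jog_arm(steps=[{"dp": [0, 0, 0.1], "turn": [0, 0, 0], "claw": 0}, {"dp": [0, 0, 0.3], "turn": [0, 0, 0], "claw": 0}, {"dp": [0, 0, 0.6], "turn": [0, 0, 0], "claw": 0}, {"dp": [0, 0, 1], "turn": [0, 0, 0], "claw": 0}, {"dp": [0, 0, 1], "turn": [0, 0, 0], "claw": 0}, {"dp": [0, 0, 1], "turn": [0, 0, 0], "claw": 0}])

```text
t: 45.35
ee_pos: [646.2, -71.4, 121.6]
orientation: [-1.507, 0.514, -0.523]
ft_force: [0.1, 1.0, -7.8]
width: 15.8
```

```bash
python3 -c "
from tr import *
held()"
```

```text
t 45.35 tcp [646.2 -71.4 121.6] jawyaw -38.0 tilt [ 0.005 -0.001 -1.   ] q [-0.13  0.58  1.64 -0.    0.92  0.53] w 15.8 F [ 0.1  1.  -7.8]
204 fwd 20.1 z -28.9; 210 fwd 19.7 z -17.9; 216 fwd 18.2 z -10.9; 222 fwd 14.3 z -10.7; 228 fwd 9.8 z -11.9; 234 fwd 7.1 z -8.7; 240 fwd 6.9 z -0.2; 246 fwd 6.7 z 7.3; 252 fwd 6.8 z 15.0; 258 fwd 7.1 z 22.2; 264 fwd 7.8 z 29.8; 270 fwd 3.6 z 28.3; 276 fwd 0.4 z 28.8; 282 fwd -2.5 z 29.6; 288 fwd -6.8 z 28.5;
```

>>> jog_arm(steps=[{"dp": [-0.05, 0.1, 0.4], "turn": [0, 0, 0.03], "claw": 0}, {"dp": [-0.2, 0.4, 0.9], "turn": [0, 0, 0.06], "claw": 0}, {"dp": [-0.452, 0.8, 0.95], "turn": [0, 0, 0.1], "claw": 0}, {"dp": [-0.452, 0.939, 0.95], "turn": [0, 0, 0.135], "claw": 0}, {"dp": [-0.452, 0.939, 0.95], "turn": [0, 0, 0.135], "claw": 0}, {"dp": [-0.452, 0.939, 0.95], "turn": [0, 0, 0.135], "claw": 0}])

```text
t: 45.9
ee_pos: [607.2, 4.4, 194.0]
orientation: [-1.563, 0.188, -0.186]
ft_force: [-0.1, 0.2, -6.0]
width: 15.8
```

>>> jog_arm(steps=[{"dp": [-0.2, 0.45, 0], "turn": [0, 0, 0.03], "claw": 0}, {"dp": [-0.452, 0.939, 0], "turn": [0, 0, 0.07], "claw": 0}, {"dp": [-0.452, 0.939, 0], "turn": [0, 0, 0.1], "claw": 0}, {"dp": [-0.452, 0.939, 0], "turn": [0, 0, 0.134], "claw": 0}, {"dp": [-0.452, 0.939, 0], "turn": [0, 0, 0.134], "claw": 0}])

```text
t: 46.32
ee_pos: [570.4, 79.2, 192.2]
orientation: [-1.567, -0.142, 0.148]
ft_force: [-0.4, 0.4, -6.2]
width: 16.0
```

>>> jog_arm(steps=[{"dp": [-0.2, 0.45, 0], "turn": [0, 0, 0], "claw": 0}, {"dp": [-0.452, 0.939, 0], "turn": [0, 0, 0], "claw": 0}, {"dp": [-0.452, 0.939, 0], "turn": [0, 0, 0], "claw": 0}, {"dp": [-0.452, 0.939, 0], "turn": [0, 0, 0], "claw": 0}])

```text
t: 46.65
ee_pos: [533.2, 154.9, 191.1]
orientation: [-1.568, -0.138, 0.148]
ft_force: [0.4, -0.8, -6.2]
width: 15.9
```

>>> jog_arm(steps=[{"dp": [-0.2, 0.45, 0], "turn": [0, 0, 0], "claw": 0}, {"dp": [-0.4, 0.8, 0], "turn": [0, 0, 0], "claw": 0}, {"dp": [-0.452, 0.939, 0], "turn": [0, 0, 0], "claw": 0}, {"dp": [-0.452, 0.939, 0], "turn": [0, 0, 0], "claw": 0}, {"dp": [-0.452, 0.939, 0], "turn": [0, 0, 0], "claw": 0}, {"dp": [-0.452, 0.939, 0], "turn": [0, 0, 0], "claw": 0}])

```text
t: 47.15
ee_pos: [498.0, 228.7, 190.8]
orientation: [-1.568, -0.136, 0.146]
ft_force: [-0.9, 0.5, -6.3]
width: 16.0
```

```bash
python3 -c "
from tr import *
held()
d=load('wrist');cv2.imwrite('pics/w29.png',d['img'][:,:,::-1])"
```

```text
t 47.15 tcp [498.  228.7 190.8] jawyaw 10.3 tilt [-0.006 -0.003 -1.   ] q [ 0.41  0.35  1.82 -0.    0.97  0.23] w 16.0 F [-0.9  0.5 -6.3]
204 fwd 16.2 z -40.3; 210 fwd 16.6 z -26.1; 216 fwd 17.2 z -13.2; 222 fwd 13.0 z -13.6; 228 fwd 9.6 z -12.0; 234 fwd 5.2 z -12.5; 240 fwd 4.6 z -5.0; 246 fwd 5.3 z 4.5; 252 fwd 5.7 z 12.8; 258 fwd 6.0 z 20.2; 264 fwd 6.2 z 26.9; 270 fwd 2.5 z 26.4; 276 fwd 0.3 z 28.6; 282 fwd -2.9 z 29.0; 288 fwd -7.8 z 27.1;
```

View pics/w29.png

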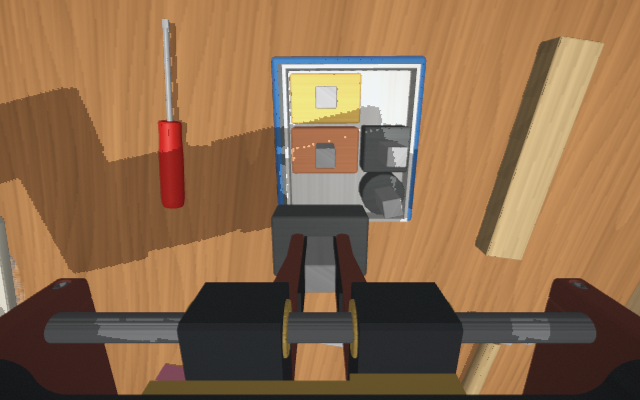

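>>> jog_arm(steps=[{"dp": [0.041, 0.03, -0.2], "turn": [0.014, 0, 0], "claw": 0}, {"dp": [0.041, 0.03, -0.45], "turn": [0.014, 0, 0], "claw": 0}, {"dp": [0.041, 0.03, -0.7], "turn": [0.014, 0, 0], "claw": 0}, {"dp": [0.041, 0.03, -0.85], "turn": [0.014, 0, 0], "claw": 0}, {"dp": [0.041, 0.03, -0.85], "turn": [0.014, 0, 0], "claw": 0}, {"dp": [0.041, 0.03, -0.85], "turn": [0.014, 0, 0], "claw": 0}])

```text
t: 47.7
ee_pos: [501.4, 230.4, 122.5]
orientation: [-1.525, -0.137, 0.142]
ft_force: [-0.0, 0.4, -6.9]
width: 16.0
```

```bash
python3 -c "
from tr import *
held()
d=load('wrist');cv2.imwrite('pics/w30.png',d['img'][:,:,::-1])
print(W2T(ctrl.get_obs()['ee_pos']))
p=cloud(d)
for u in (285,300,340,355): print(u,[ (v,W2T(p[v,u]).tolist(),p[v,u,2].round(0)) for v in (195,200,205,210)])"
```

```text
t 47.7 tcp [501.4 230.4 122.5] jawyaw 10.2 tilt [-0.007  0.041 -0.999] q [0.39 0.45 1.87 0.06 0.81 0.17] w 16.0 F [-0.   0.4 -6.9]
186 fwd 38.6 z -4.6; 192 fwd 25.1 z -46.1; 210 fwd 17.9 z -24.6; 216 fwd 17.2 z -14.0; 222 fwd 13.6 z -12.9; 228 fwd 9.3 z -13.6; 234 fwd 5.5 z -12.8; 240 fwd 5.1 z -4.0; 246 fwd 4.9 z 4.6; 252 fwd 5.4 z 13.7; 258 fwd 5.0 z 20.4; 264 fwd 5.0 z 27.1; 270 fwd 2.0 z 27.8; 276 fwd -1.5 z 27.6; 282 fwd -4.4 z 28.5; 288 fwd -8.1 z 28.2; 
[-22.4 -43.2]
285 [(195, [-48.4, -20.5], np.float64(77.0)), (200, [-52.1, -32.1], np.float64(48.0)), (205, [-47.7, -25.8], np.float64(85.0)), (210, [-46.4, -26.0], np.float64(97.0))]
300 [(195, [-37.5, -20.5], np.float64(77.0)), (200, [-39.8, -32.7], np.float64(46.0)), (205, [-37.1, -25.8], np.float64(85.0)), (210, [-36.3, -25.8], np.float64(97.0))]
340 [(195, [-8.4, -20.7], np.float64(77.0)), (200, [-6.2, -32.6], np.float64(47.0)), (205, [-8.8, -26.0], np.float64(85.0)), (210, [-9.6, -26.1], np.float64(97.0))]
355 [(195, [2.6, -20.9], np.float64(76.0)), (200, [6.2, -32.3], np.float64(48.0)), (205, [2.0, -26.6], np.float64(83.0)), (210, [0.5, -26.3], np.float64(96.0))]
```

View pics/w30.png

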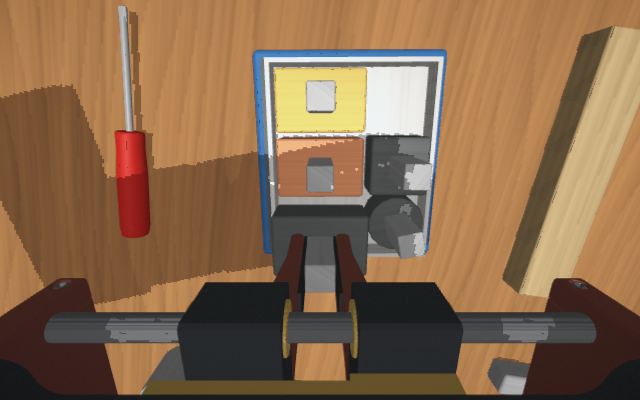

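>>> jog_arm(steps=[{"dp": [-0.005, 0.005, -0.12], "turn": [0, 0, 0], "claw": 0}, {"dp": [-0.005, 0.005, -0.24], "turn": [0, 0, 0], "claw": 0}, {"dp": [-0.005, 0.005, -0.34], "turn": [0, 0, 0], "claw": 0}, {"dp": [-0.005, 0.005, -0.385], "turn": [0, 0, 0], "claw": 0}, {"dp": [-0.005, 0.005, -0.385], "turn": [0, 0, 0], "claw": 0}])

```text
t: 48.17
ee_pos: [500.7, 230.9, 91.3]
orientation: [-1.525, -0.137, 0.143]
ft_force: [-0.9, -1.2, -6.4]
width: 15.7
```

```bash
python3 -c "
from tr import *
held()"
```

```text
t 48.17 tcp [500.7 230.9  91.3] jawyaw 10.3 tilt [-0.007  0.041 -0.999] q [0.39 0.5  1.88 0.06 0.75 0.17] w 15.7 F [-0.9 -1.2 -6.4]
186 fwd 45.1 z 25.3; 192 fwd 42.1 z 25.1; 198 fwd 39.1 z 25.0; 204 fwd 36.1 z 25.1; 210 fwd 17.7 z -25.2; 216 fwd 17.3 z -13.7; 222 fwd 13.7 z -12.6; 228 fwd 9.8 z -12.3; 234 fwd 5.6 z -12.7; 240 fwd 4.7 z -4.9; 246 fwd 5.4 z 5.6; 252 fwd 5.0 z 12.8; 258 fwd 4.6 z 19.5; 264 fwd 4.8 z 26.8; 270 fwd 2.2 z 28.3; 276 fwd -1.9 z 27.0; 282 fwd -4.9 z 27.6; 288 fwd -8.2 z 27.9;
```

Still free of contact, so I'll lower, release and back off to inspect.

>>> jog_arm(steps=[{"dp": [0, 0, -0.025], "turn": [0, 0, 0], "claw": 0}, {"dp": [0, 0, -0.025], "turn": [0, 0, 0], "claw": 0}, {"dp": [0, 0, -0.025], "turn": [0, 0, 0], "claw": 0.35}, {"dp": [0, 0, -0.025], "turn": [0, 0, 0], "claw": 0.35}, {"dp": [0, 0, -0.025], "turn": [0, 0, 0], "claw": 0.35}, {"dp": [0, 0, -0.025], "turn": [0, 0, 0], "claw": 0.35}, {"dp": [0, 0, 0.3], "turn": [0, 0, 0], "claw": 0.35}, {"dp": [0, 0, 0.7], "turn": [0, 0, 0], "claw": 0.35}, {"dp": [0, 0, 1], "turn": [0, 0, 0], "claw": 0.35}, {"dp": [0, 0, 1], "turn": [0, 0, 0], "claw": 0.35}, {"dp": [0, 0, 1], "turn": [0, 0, 0], "claw": 0.35}])

```text
t: 49.13
ee_pos: [502.2, 231.6, 173.6]
orientation: [-1.524, -0.14, 0.139]
ft_force: [0.9, -0.1, -0.4]
width: 30.6
```

>>> jog_arm(steps=[{"dp": [0.2, -0.9, 0.6], "turn": [-0.013, -0.002, 0], "claw": 0.35}, {"dp": [0.2, -0.9, 0.6], "turn": [-0.013, -0.002, 0], "claw": 0.35}, {"dp": [0.2, -0.9, 0.6], "turn": [-0.013, -0.002, 0], "claw": 0.35}, {"dp": [0.2, -0.9, 0.6], "turn": [-0.013, -0.002, 0], "claw": 0.35}, {"dp": [0.2, -0.9, 0.6], "turn": [-0.013, -0.002, 0], "claw": 0.35}])

```text
t: 49.55
ee_pos: [517.5, 159.5, 220.5]
orientation: [-1.565, -0.141, 0.138]
ft_force: [-1.5, -1.0, -0.1]
width: 30.7
```

```bash
python3 -c "
from tr import *
st();d=grab('wrist','w31.png')
for n,c,r in(('sq',(32.5,0),24),('rd',(32.5,-41.5),22),('brass',(-23,44),36),('cop',(-23,0),34),('bar0',(-23,-46),34)):
  for q in measure(d,T2W(*c),zs=118,zb=78,r=r): print(n,q and (W2T(q[0]),q[2:]))
"
```

```text
t 49.55 tcp [517.5 159.5 220.5] jawyaw 10.2 tilt [ 0.002  0.002 -1.   ] q [0.28 0.3  1.82 0.   1.02 0.1 ] w 30.7 F [-1.5 -1.  -0.1]
sq (array([32.4, -0.9]), ([17.1, 16.4], 10.2, 116.7, 457))
sq (array([32.7, -0.8]), ([42.1, 40.8], 10.2, 76.8, 1385))
rd (array([ 32.4, -43. ]), ([16.8, 16.1], 22.3, 116.8, 384))
rd (array([ 32.5, -42.9]), ([40.5, 40.0], 12.0, 76.9, 965))
brass (array([-22.8,  39.5]), ([15.5, 10.1], 10.2, 116.5, 320))
brass (array([-22.8,  39.4]), ([61.4, 34.2], 10.2, 76.7, 2512))
cop (array([-23.3,  -1.7]), ([15.7, 14.8], -79.8, 116.8, 416))
cop (array([-23.1,  -1.4]), ([61.4, 40.8], 10.2, 76.8, 2599))
bar0 (array([-23.7, -46.2]), ([15.6, 15.0], 10.1, 116.8, 355))
bar0 (array([-23.6, -46. ]), ([61.3, 41.0], 10.1, 76.9, 2300))
```

View pics/w31.png

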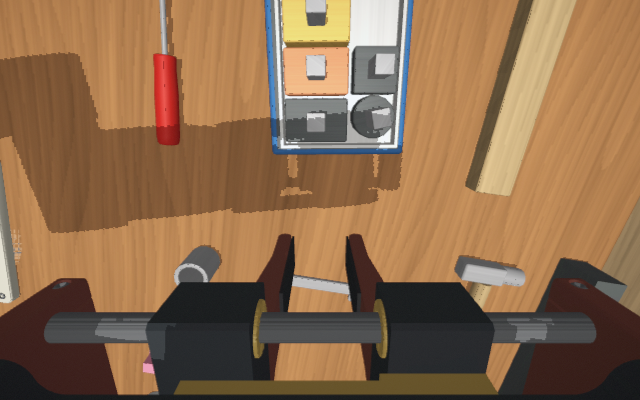

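All five punches are upright on the floor. Moving to the button with the claw closed.

>>> jog_arm(steps=[{"dp": [0.102, -0.879, 0], "turn": [0, 0, 0], "claw": 0}, {"dp": [0.102, -0.879, 0], "turn": [0, 0, 0], "claw": 0}, {"dp": [0.102, -0.879, 0], "turn": [0, 0, 0], "claw": 0}, {"dp": [0.102, -0.879, 0], "turn": [0, 0, 0], "claw": 0}])

```text
t: 49.93
ee_pos: [524.5, 89.4, 218.6]
orientation: [-1.565, -0.138, 0.141]
ft_force: [-0.7, -0.2, -0.5]
width: 7.8
```

>>> jog_arm(steps=[{"dp": [0.102, -0.879, 0], "turn": [0, 0, 0], "claw": 0}, {"dp": [0.102, -0.879, 0], "turn": [0, 0, 0], "claw": 0}, {"dp": [0.102, -0.879, 0], "turn": [0, 0, 0], "claw": 0}, {"dp": [0.102, -0.879, 0], "turn": [0, 0, 0], "claw": 0}])

```text
t: 50.27
ee_pos: [532.4, 19.6, 217.7]
orientation: [-1.564, -0.136, 0.141]
ft_force: [-0.8, 0.3, -0.2]
width: 0.6
```

>>> jog_arm(steps=[{"dp": [0.102, -0.879, 0], "turn": [0, 0, 0], "claw": 0}, {"dp": [0.102, -0.879, 0], "turn": [0, 0, 0], "claw": 0}, {"dp": [0.102, -0.879, 0], "turn": [0, 0, 0], "claw": 0}, {"dp": [0.102, -0.879, 0], "turn": [0, 0, 0], "claw": 0}])

```text
t: 50.6
ee_pos: [540.5, -49.8, 217.2]
orientation: [-1.563, -0.135, 0.141]
ft_force: [0.2, 0.4, -0.5]
width: 0.3
```

>>> jog_arm(steps=[{"dp": [0.102, -0.879, 0], "turn": [0, 0, 0], "claw": 0}, {"dp": [0.102, -0.879, 0], "turn": [0, 0, 0], "claw": 0}, {"dp": [0.102, -0.879, 0], "turn": [0, 0, 0], "claw": 0}, {"dp": [0.102, -0.879, 0], "turn": [0, 0, 0], "claw": 0}])

```text
t: 50.93
ee_pos: [548.7, -119.0, 216.8]
orientation: [-1.562, -0.134, 0.141]
ft_force: [0.0, -0.0, 0.6]
width: 0.3
```

```bash
python3 -c "
from tr import *
st();d=grab('wrist','w32.png')
d=grab('top','top32.png')
cv2.imwrite('pics/t32.png',cv2.resize(d['img'][160:270,400:490],None,fx=5,fy=5,interpolation=cv2.INTER_CUBIC)[:,:,::-1])
"
```

```text
t 50.93 tcp [ 548.7 -119.   216.8] jawyaw 10.0 tilt [-0.005  0.004 -1.   ] q [-0.24  0.34  1.77  0.    1.03 -0.41] w 0.3 F [ 0.  -0.   0.6]
```

View pics/w32.png

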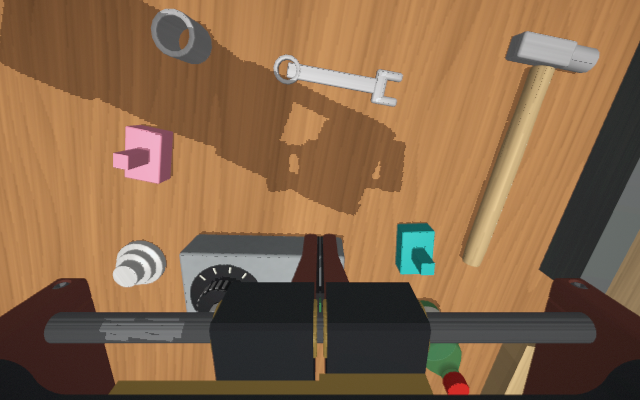

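View pics/t32.png

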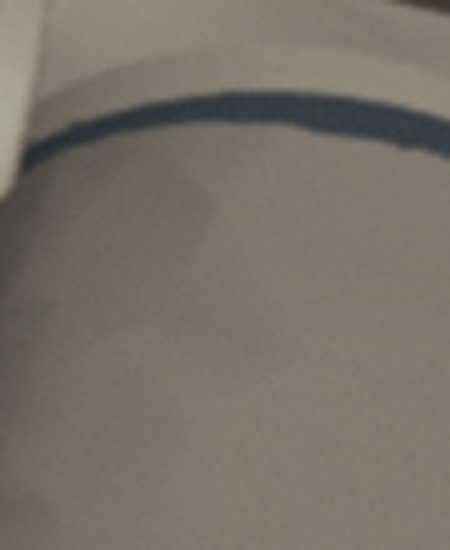

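>>> jog_arm(steps=[{"dp": [0.114, -0.897, 0], "turn": [0, 0, 0], "claw": 0}, {"dp": [0.114, -0.897, -0.3], "turn": [0, 0, 0], "claw": 0}, {"dp": [0.114, -0.897, -0.3], "turn": [0, 0, 0], "claw": 0}, {"dp": [0.114, -0.897, -0.3], "turn": [0, 0, 0], "claw": 0}, {"dp": [0.114, -0.897, -0.3], "turn": [0, 0, 0], "claw": 0}])

```text
t: 51.45
ee_pos: [557.4, -188.3, 192.8]
orientation: [-1.561, -0.135, 0.143]
ft_force: [0.6, 1.2, -0.2]
width: 0.9
```

>>> jog_arm(steps=[{"dp": [0.114, -0.897, 0], "turn": [0, 0, 0], "claw": 0}, {"dp": [0.114, -0.897, -0.4], "turn": [0, 0, 0], "claw": 0}, {"dp": [0.114, -0.897, -0.7], "turn": [0, 0, 0], "claw": 0}, {"dp": [0.114, -0.897, -0.7], "turn": [0, 0, 0], "claw": 0}, {"dp": [0.114, -0.897, -0.7], "turn": [0, 0, 0], "claw": 0}, {"dp": [0.114, -0.897, -0.7], "turn": [0, 0, 0], "claw": 0}])

```text
t: 51.95
ee_pos: [567.2, -258.7, 138.2]
orientation: [-1.561, -0.137, 0.144]
ft_force: [0.1, 0.5, 0.3]
width: 0.5
```

```bash
python3 -c "
from tr import *
st();d=grab('wrist','w33.png');p=cloud(d)
im=d['img'].astype(int);m=(im[...,1]>100)&(im[...,0]<im[...,1]-50)&(im[...,2]<im[...,1]-30)&(p[...,2]<100)&(np.hypot(p[...,0]-567,p[...,1]+262)<25)
vv,uu=np.nonzero(m);print(len(vv),uu.mean(),vv.mean(),np.median(p[m],0),p[m].max(0),p[m].min(0))
"
```

```text
t 51.95 tcp [ 567.2 -258.7  138.2] jawyaw 10.3 tilt [-0.005  0.004 -1.   ] q [-0.45  0.53  1.69  0.    0.94 -0.63] w 0.5 F [0.1 0.5 0.3]
689 318.9419448476052 221.4455732946299 [ 566.88597001 -262.51262932   80.86661992] [ 579.46802209 -251.06007136   82.97259852] [ 554.83999783 -274.24223407   77.27276181]
```

View pics/w33.png

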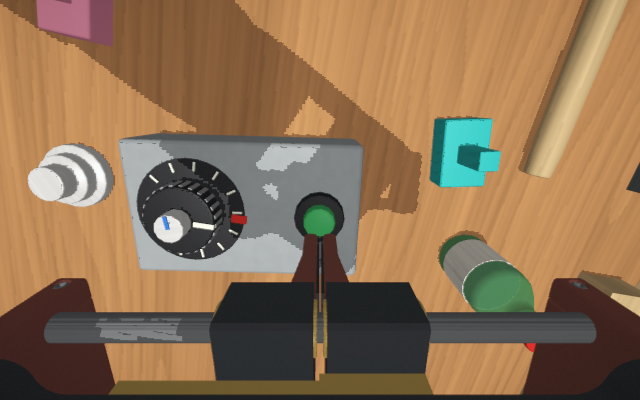

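```bash
python3 -c "
from tr import *
d=load('wrist');p=cloud(d);im=d['img'].astype(int)
c0=np.array([458.2,-280.])
def an(m,z,n):
  vv,uu=np.nonzero(m);w=np.array([ray(d,u,v,z)[:2] for u,v in zip(uu,vv)])
  q=w.mean(0)-c0; e=np.linalg.svd(w-w.mean(0),full_matrices=False)[2][0]; e=e*np.sign(e[0]+1e-9)
  print(n,len(w),w.mean(0).round(1),'polar',np.degrees(np.arctan2(q[1],q[0])).round(1),'axis',np.degrees(np.arctan2(e[1],e[0])).round(1))
roi=np.zeros(im.shape[:2],bool);roi[215:235,190:217]=1
an(roi&(im.min(-1)>140)&(p[...,2]<90),85,'line')
roi[:]=0;roi[205:235,225:255]=1
an(roi&(im[...,0]>120)&(im[...,1]<80),60,'tab')
m=(p[...,2]>95)&(np.hypot(p[...,0]-458,p[...,1]+280)<18)&(p[...,2]<106);an(m,101,'inner')
roi[:]=0;roi[205:245,150:190]=1
an(roi&(im[...,2]>im[...,0]+60),101,'blue')
m=(p[...,2]>79)&(p[...,2]<90)&(np.hypot(p[...,0]-458,p[...,1]+280)<33);an(m,85,'ringtop')
"
```

```text
line 119 [ 478.9 -280.3] polar -0.9 axis 2.8
tab 124 [ 499.6 -280.4] polar -0.5 axis 1.6
inner 717 [ 460.  -278.7] polar 37.3 axis 48.8
blue 57 [ 457.2 -275.5] polar 102.6 axis -73.0
ringtop 3104 [ 461.4 -276.2] polar 50.0 axis -38.0
```

>>> jog_arm(steps=[{"dp": [0, -0.05, -0.3], "turn": [-0.001, -0.001, 0], "claw": 0}, {"dp": [0, -0.05, -0.58], "turn": [-0.001, -0.001, 0], "claw": 0}, {"dp": [0, -0.05, -0.58], "turn": [-0.001, -0.001, 0], "claw": 0}, {"dp": [0, -0.05, -0.58], "turn": [-0.001, -0.001, 0], "claw": 0}, {"dp": [0, -0.05, -0.58], "turn": [-0.001, -0.001, 0], "claw": 0}])

```text
t: 52.42
ee_pos: [568.6, -262.8, 94.2]
orientation: [-1.567, -0.142, 0.14]
ft_force: [1.1, -0.4, 0.9]
width: 0.3
```

>>> jog_arm(steps=[{"dp": [0, 0, -0.05], "turn": [0, 0, 0], "claw": 0}, {"dp": [0, 0, -0.1], "turn": [0, 0, 0], "claw": 0}, {"dp": [0, 0, -0.14], "turn": [0, 0, 0], "claw": 0}, {"dp": [0, 0, -0.17], "turn": [0, 0, 0], "claw": 0}, {"dp": [0, 0, -0.19], "turn": [0, 0, 0], "claw": 0}, {"dp": [0, 0, -0.19], "turn": [0, 0, 0], "claw": 0}])

```text
t: 52.92
ee_pos: [569.0, -263.0, 79.0]
orientation: [-1.567, -0.143, 0.139]
ft_force: [0.8, 0.0, 3.2]
width: 0.2
```

>>> jog_arm(steps=[{"dp": [0, 0, -0.03], "turn": [0, 0, 0], "claw": 0}, {"dp": [0, 0, -0.06], "turn": [0, 0, 0], "claw": 0}, {"dp": [0, 0, -0.08], "turn": [0, 0, 0], "claw": 0}, {"dp": [0, 0, -0.08], "turn": [0, 0, 0], "claw": 0}, {"dp": [0, 0, -0.08], "turn": [0, 0, 0], "claw": 0}])

```text
t: 53.33
ee_pos: [569.1, -263.1, 75.8]
orientation: [-1.567, -0.143, 0.139]
ft_force: [-9.6, 4.3, 30.0]
width: 0.6
```

Fully down: z 75.8, with the force rising past the stop. Release and back away.

>>> jog_arm(steps=[{"dp": [0, 0, 0.1], "turn": [0, 0, 0], "claw": 0}, {"dp": [0, 0, 0.4], "turn": [0, 0, 0], "claw": 0}, {"dp": [0, 0, 0.9], "turn": [0, 0, 0], "claw": 0}, {"dp": [0, 0, 1], "turn": [0, 0, 0], "claw": 0}, {"dp": [0, 0, 1], "turn": [0, 0, 0], "claw": 0}, {"dp": [0, 0, 1], "turn": [0, 0, 0], "claw": 0}])

```text
t: 53.83
ee_pos: [569.0, -263.1, 155.6]
orientation: [-1.567, -0.143, 0.139]
ft_force: [-0.1, -0.7, -1.0]
width: 0.3
```

>>> jog_arm(steps=[{"dp": [-0.6, 0.5, 0.8], "turn": [0, 0, 0], "claw": 0}, {"dp": [-0.6, 0.5, 0.8], "turn": [0, 0, 0], "claw": 0}, {"dp": [-0.6, 0.5, 0.8], "turn": [0, 0, 0], "claw": 0}, {"dp": [-0.6, 0.5, 0.8], "turn": [0, 0, 0], "claw": 0}])

```text
t: 54.17
ee_pos: [520.2, -222.3, 219.6]
orientation: [-1.567, -0.144, 0.139]
ft_force: [-0.3, -0.5, -0.6]
width: 0.5
```

>>> jog_arm(steps=[{"dp": [-0.8, 0.2, 0.8], "turn": [0, 0, 0], "claw": 0}, {"dp": [-0.8, 0.2, 0.8], "turn": [0, 0, 0], "claw": 0}, {"dp": [-0.8, 0.2, 0.8], "turn": [0, 0, 0], "claw": 0}, {"dp": [-0.8, 0.2, 0.8], "turn": [0, 0, 0], "claw": 0}, {"dp": [-0.8, 0.2, 0.8], "turn": [0, 0, 0], "claw": 0}, {"dp": [-0.8, 0.2, 0.8], "turn": [0, 0, 0], "claw": 0}])

```text
t: 54.67
ee_pos: [456.8, -206.6, 281.9]
orientation: [-1.566, -0.142, 0.14]
ft_force: [0.2, 0.4, -0.5]
width: 0.3
```

```bash
python3 -c "
from tr import *
st();d=grab('wrist','w40.png');p=cloud(d)
im=d['img'].astype(int);m=(im[...,1]>100)&(im[...,0]<im[...,1]-50)&(im[...,2]<im[...,1]-30)&(np.hypot(p[...,0]-567,p[...,1]+262)<25)
print('btn',m.sum(),np.median(p[m],0) if m.any() else 0)
for n in('top','scene'):
  d=grab(n,n+'40.png')
  for k,c,r in(('sq',(32.5,0),24),('rd',(32.5,-42),22),('brass',(-23,44),34),('cop',(-23,-1),34),('bar0',(-23,-46),34)):
    for q in measure(d,T2W(*c),zs=118,zb=78,r=r): print(n,k,q and (W2T(q[0]),q[2:]))
"
```

```text
t 54.67 tcp [ 456.8 -206.6  281.9] jawyaw 10.3 tilt [ 0.001 -0.    -1.   ] q [-0.45  0.17  1.84  0.    1.13 -0.63] w 0.3 F [ 0.2  0.4 -0.5]
btn 259 [ 566.8233187  -263.76632746   80.81565793]
top sq (array([31.9, -1.4]), ([18.3, 17.8], -80.4, 118.0, 77))
top sq (array([32.3, -1.9]), ([43.8, 42.9], 3.3, 78.2, 248))
top rd (array([ 31.8, -44.2]), ([17.9, 17.3], 22.6, 117.5, 72))
top rd (array([ 30., -45.]), ([40.7, 39.5], -42.9, 77.7, 209))
top brass (array([-23.9,  43. ]), ([18.6, 17.0], -77.2, 118.0, 80))
top brass (array([-23.6,  39.3]), ([63.5, 53.2], 13.0, 78.1, 512))
top cop (array([-24.3,  -2.7]), ([18.1, 16.7], -86.8, 117.6, 77))
top cop (array([-24.3,  -0.7]), ([67.9, 62.4], -80.5, 78.0, 602))
top bar0 (array([-24.7, -47.1]), ([17.9, 16.7], -78.7, 117.7, 71))
top bar0 (array([-24.7, -40.4]), ([62.9, 57.6], 10.3, 78.1, 563))
scene sq (array([37.6,  1.1]), ([20.7, 16.6], 8.2, 116.4, 47))
scene sq (array([37.4,  0.4]), ([45.9, 42.7], -70.4, 77.1, 166))
scene rd (array([ 36.6, -41.6]), ([20.3, 16.0], 21.3, 116.8, 45))
scene rd (array([ 37.8, -40.5]), ([40.7, 39.3], -57.1, 77.0, 136))
scene brass (array([-19.3,  46.8]), ([19.6, 17.6], 7.1, 116.5, 47))
scene brass (array([-18.4,  39.2]), ([65.5, 57.1], 10.4, 76.6, 320))
scene cop (array([-19.7,   0.6]), ([20.2, 15.7], 14.1, 116.5, 41))
scene cop (array([-22.7,   0.3]), ([67.6, 62.1], 81.6, 76.8, 326))
scene bar0 (array([-19.6, -44.5]), ([21.0, 15.3], 5.0, 116.1, 40))
scene bar0 (array([-21. , -40.3]), ([62.9, 55.8], 2.5, 76.7, 265))
```

View pics/scene40.png

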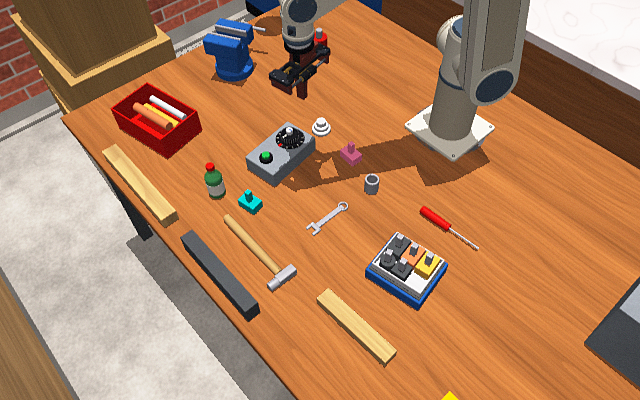

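View pics/w40.png

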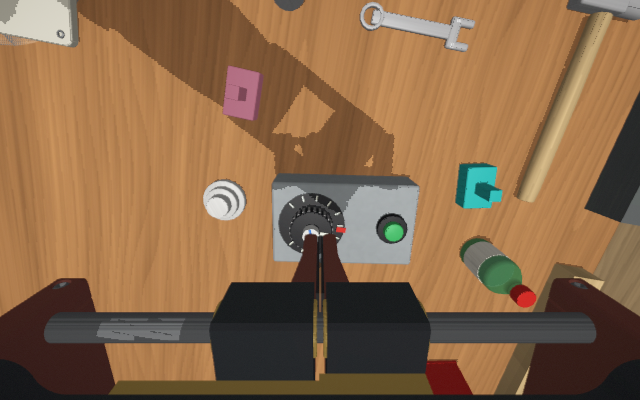

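The scene view shows all five punches in the tray. The button top reads 80.8 mm again, the same as before pressing, and the arm is clear. Handing in.

```bash
python3 -c "
from h import *
st();print(ctrl.close_job())"
```

```text
t 54.82 tcp [ 456.5 -206.4  282.1] jawyaw 10.3 tilt [ 0.001  0.    -1.   ] q [-0.45  0.17  1.84  0.    1.13 -0.63] w 0.3 F [ 0.  -0.5 -0.3]
the job is handed in; nothing more can be done
None
```

I packed all five punches into the tray, set the outer ring to the red tab, pressed the green button right down and handed the job in at 54.8 s. The five were the dark, brass and copper bars, the dark square and the dark round. There was no brass square on the bench, and I left the pink and turquoise look-alikes alone. `close_job()` gave no verdict.

**Last checks:**
- **Punches:** all read upright, with bases about 77–78 mm and shanks about 117–118 mm above the bench, as they should for standing on the tray floor. All five centres lie within the allowed area.
- **Ring:** the white line is within about 2° of the tab.
- **Button:** it went right down, with the force rising to about 30 N against the stop. It sprang back to the height it read before the press.
- **Arm:** it was clear of everything when I handed in, and the other tools look unmoved in the pictures.

**What went wrong or disagreed:**
- **First placing:** the square slipped in the grip, caught the tray rim and tilted. I straightened it by tilting the tool, set it down, then slid it about 4 mm outward.
- **Knock in the tray:** the square was later found shifted about 33 mm and touching the round. Both still stood flat within limits, so I left them.
- **Camera disagreement:** the scene camera places things 4–5 mm away from where the top and wrist cameras do. I relied on the wrist and top views.
- **Inner knob:** its angle was only read roughly, about 114° at the start and 107° after the ring was set. That difference is within the reading error, and the blue mark looked unmoved while the ring was turned.

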